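# Stack the sample tins under their dust cover

## Robot

A 6-joint arm with a two-finger parallel gripper is mounted at the origin on a cart in front of the work surface, level with it; the furniture and walls round the work are solid. World frame = base frame: x ahead of the robot, y to its left, z up, the work surface at z = 0. Lengths are in m, angles in rad, forces in N, time in s.
With the tool pointing down it reaches from about 0.3 to 0.95 m from the base axis. Payload 3.1 kg.
Tool frame: the origin (TCP) lies where the fingers leave the gripper's body, on its centre line; the fingertips stand 73 mm ahead of it and the grasp point (between the pads) lies 54 mm ahead of it; z points along the fingers, x is the direction in which the jaws open and shut, and the axes are right-handed (so a half turn about z gives the same grasp; the last joint's range is limited). The gripper opens to 85 mm and grips with 20 to 120 N. Pads are 22 mm wide; open, the fingers measure 114 mm over their backs; the gripper's body (76 mm by 85 mm) begins 54 mm behind the grasp point. The pads swing forward as they close: fully open they stand 13 mm farther back than shut.
Start: joints at [-1.311, 0.308, 1.634, -0, 1.2, -0.07], TCP at [0.202, -0.591, 0.304] pointing down, gripper open.
Joint ranges: [-3.06, 3.06], [-0.79, 1.96], [0.05, 2.63], [-1.19, 4.34], [0.05, 2.64], [-2.94, 2.94]. Speed limits (rad/s): [2.79, 2.79, 3.14, 3.14, 3.14, 3.14].

## Interface

Orientations are given as a unit quaternion [w, x, y, z].
In Python, from station import telemetry, optics, bot gives the robot as it stands. The module is installed in compiled form; this text tells all that it offers.
- The arm moves only by the tool send_rows, never from a script. Its argument "plan" is a list of rows, each an object of numbers: "tx", "ty", "tz": the shift along the tool's x, y, z in units of 30 mm (1.0 is 30 mm); "ax", "ay", "az": the turn, a rotation vector about the tool's x, y, z in units of 6 degrees (1.0 is 6 degrees); "jaw": the finger opening in mm, from 0 to 85.4. A call has 1 to 20 rows; each row shifts and turns the pose as measured when the row begins, along the tool's axes as they then stand; what a row does not reach is not made up. A row lasts 1/10 s, in which the tool goes at most 50 mm and 8.59 degrees, less where a joint would pass 70% of its speed; a pose out of reach is approached as far as the arm can. A call is refused whole if a number of a shift passes 1 or a number of a turn 1, either way. A call with a gripper value outside its range is refused whole. The fingers move at their own pace and stop on an object; the grip force is fixed at half the most. Time passes only in rows, so rows that do not move let the fingers close. It gives the time, the measured TCP pose, the force and the opening at its end, in the units of the state.
- telemetry.observe(): the state, without advancing time (a new reading comes with each control period).
- optics.capture(name): name is "side" or "top" or "wrist"; returns a dict with "frame" (400x640x3 uint8, red, green, blue), "fx", "fy", "cx", "cy" (pixels), "k1" (the pictures are not rectified: a ray, as slopes to the right and down, at radius r is drawn at 1 + k1 r^2 times it, then the intrinsics apply), "R" (3x3) and "t" (3): a world point X has camera coordinates R X + t. Camera axes: x right, y down, z forward; pixel columns grow to the right and rows downward; lengths in m; the calibration is good to about 2 mm. A picture is of the moment at which its call begins. There is no depth.
- bot.close_job(): hands the job in, once; it reports no verdict.
The state is a dict: "time_s": time; "joint_pos": joint angles; "joint_vel": joint speeds; "joint_efforts": joint torques, N m; "tool_pos": TCP position; "eef_rot": TCP orientation; "contact_force": force on the tool from outside, world axes, zero at the start; "ft_torque": the same for the moment, N m; "finger_gap": finger opening in m.
Only numpy, scipy, OpenCV 4.12 (cv2) and the standard library are available. Lean on these libraries where they do the work, as an engineer would, in place of code of your own. Each camera call takes 0.05 s, during which the arm holds its last target.

## Task

Lift the dust cover off the stand by its handle and stand it upright on the worktop, clear of the stand. Then stack every loose sample tin that lies about, one at a time, squarely on the pile of tins on the stand: nobody has noted how high that pile is, so lower each tin until you feel it touch before you let go, and never let one drop. When all are stacked, put the cover back fully down over the pile, and leave the small bottle and the beaker where they are.

Things in the scene. Friction and masses are not known exactly. Their poses are not given: they have to be found in the camera images.
- stand: fixed round stand; origin on its axis at the worktop, z up. Flange 132 mm wide, 28 mm high; on it a boss 82 mm wide, top 40 mm above the worktop. On the boss, on the axis, a fixed rigid pile of tins 60 mm wide, partly sunk in it; its flat top is somewhere 44 to 64 mm above the worktop, changes from start to start and is not reported
- cover: loose white round dust cover, open below: 98 mm wide (92 inside; 114 at its foot ring, the lowest 12 mm), 100 mm high (96 inside), 0.24 to 0.39 kg; origin at the centre of its lower rim, z up. Starts on the stand, rim on the flange (28 mm up), round the boss. Gripped only by its bail; lift it over the pile (11 mm higher per tin added) before moving sideways
- bail (a point): middle of the cover's steel bail, on the cover's axis 136 mm above its rim: a level round bar 10 mm thick, 50 mm long along the point's y axis, rigidly held by a post at each end; 31 mm free under the bar; axes as the cover's
- tin_1: flat round lidded aluminium sample tin, 60 mm across, 11 mm thick, about 60 g, one rigid piece; origin at the centre of its underside, z up. It starts lying flat on the worktop. One of five that look alike; three to five of them are there, the others are absent
- tin_2: flat round lidded aluminium sample tin, 60 mm across, 11 mm thick, about 60 g, one rigid piece; origin at the centre of its underside, z up. It starts lying flat on the worktop. One of five that look alike; three to five of them are there, the others are absent
- tin_3: flat round lidded aluminium sample tin, 60 mm across, 11 mm thick, about 60 g, one rigid piece; origin at the centre of its underside, z up. It starts lying flat on the worktop. One of five that look alike; three to five of them are there, the others are absent
- tin_4: flat round lidded aluminium sample tin, 60 mm across, 11 mm thick, about 60 g, one rigid piece; origin at the centre of its underside, z up. It starts lying flat on the worktop. One of five that look alike; three to five of them are there, the others are absent
- tin_5: flat round lidded aluminium sample tin, 60 mm across, 11 mm thick, about 60 g, one rigid piece; origin at the centre of its underside, z up. It starts lying flat on the worktop. One of five that look alike; three to five of them are there, the others are absent
- beaker: bystander: small beaker, 57 mm across, 65 mm tall, standing behind the loose tins; origin under its centre
- dropper_bottle: bystander: small brown bottle with a black cap, 42 mm across, 93 mm tall, standing at the right end of the loose tins; origin under its centre
- tray_window: fixed shallow tray to the right, an obstacle not used here: 240 mm (along its x) by 360 mm, walls 37 mm high; origin under its centre
There are look-alikes about, which are no part of the job. Leave any green look-alike of the tin_4 alone. There is more than one size of the cover; the job needs the middle-sized.

How it is judged:
By the outcome, as a careful person would: the job done as asked, in the order asked, and still so for the second after the job is handed in, with the robot touching nothing.
Of tin_1, tin_2, tin_3, tin_4, tin_5 only 3 to 5 are there at a start; the rules pass over those that are not, and their reading is None.
At some moment in a run one of cover may be knocked a few centimetres aside while the robot is not near it.
It also fails if it takes over 210 s, if anything falls off the work surface, if the arm or the gripper's body presses on something with over 40 N, if the wrist force passes 120 N, or if a joint passes its speed limit or range.

## Working session

There is one attempt and no reset: what is moved stays moved. The work goes in short steps, Python scripts to look and compute and a tool call to move; the robot and the scene stay as the last step left them, time stands still between calls to the robot, and variables do not carry over. Pictures are saved under pics/ and viewed, and the job is handed in when it is done.

Besides the shell and the picture viewer there is one more tool, called as name(argument=value, ...), one argument or row to a line, values as JSON. send_rows: Moves the arm, as the interface text tells. Its arguments: {"type":"object","properties":{"plan":{"type":"array","items":{"type":"object","properties":{"tx":{"type":"number"},"ty":{"type":"number"},"tz":{"type":"number"},"ax":{"type":"number"},"ay":{"type":"number"},"az":{"type":"number"},"jaw":{"type":"number"}}}}},"required":["plan"]}

```bash
mkdir -p pics; ls
cat > h.py <<'E'
import numpy as np, cv2
from station import telemetry, optics, bot
def snap(n,f):
    c=optics.capture(n); cv2.imwrite('pics/'+f,c['frame'][:,:,::-1]); np.savez('pics/'+f+'.npz',**c); return c
def load(f): 
    return dict(np.load('pics/'+f+'.npz'))
def D(c): return np.array([c['k1'],0,0,0],float)
def K(c): return np.array([[c['fx'],0,c['cx']],[0,c['fy'],c['cy']],[0,0,1]],float)
def ray(c,u,v):
    p=cv2.undistortPoints(np.array([[[u,v]]],float),K(c),D(c))[0,0]
    d=c['R'].T@np.array([p[0],p[1],1.0]); o=-c['R'].T@c['t']; return o,d
def atz(c,u,v,z):
    o,d=ray(c,u,v); return o+d*(z-o[2])/d[2]
def proj(c,X):
    X=np.atleast_2d(np.array(X,float)); rv=cv2.Rodrigues(np.array(c['R'],float))[0]
    return cv2.projectPoints(X,rv,np.array(c['t'],float),K(c),D(c))[0][:,0]
def st():
    s=telemetry.observe(); 
    for k,v in s.items(): print(k,np.round(v,4))
    return s
E
python3 - <<'E'
from h import *
st()
for n in ['side','top','wrist']:
    c=snap(n,n+'0.png'); print(n,c['fx'],c['k1'],np.round(-c['R'].T@c['t'],3),np.round(c['R'][2],2))
E
```

```text
pics
time_s 0.0
joint_pos [-1.3107e+00  3.0900e-01  1.6352e+00 -1.0000e-04  1.1997e+00 -6.9700e-02]
joint_vel [ 0.0012 -0.0002  0.0005 -0.0011 -0.0008 -0.0011]
joint_efforts [ 1.00000e-03 -4.15251e+01 -2.76667e+01 -2.00000e-04  1.02000e-02
 -0.00000e+00]
tool_pos [ 0.2022 -0.5907  0.3026]
eef_rot [-7.000e-04  8.136e-01 -5.814e-01 -9.000e-04]
contact_force [-0.3477 -0.1401  0.1042]
ft_torque [ 0.0092  0.0876 -0.0074]
finger_gap 0.0856
side 486.5737109829669 0.04807565594055102 [-0.259  1.286  1.086] [ 0.47 -0.7  -0.54]
top 435.02440405326564 -0.06290830027448716 [0.46  0.036 1.623] [ 0.07 -0.01 -1.  ]
wrist 322.88105519159564 -0.04857062412391909 [ 0.275 -0.566  0.373] [-0.28 -0.1  -0.95]
```

View pics/top0.png

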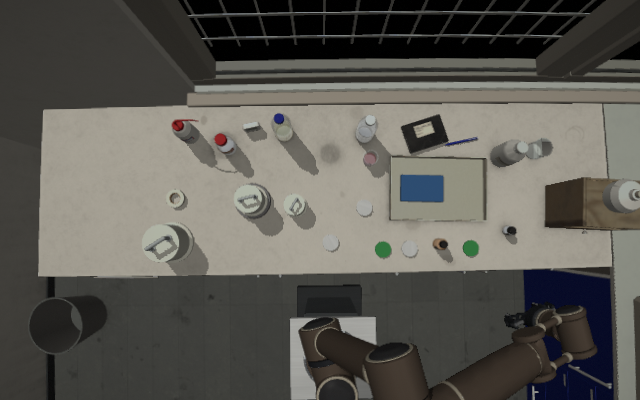

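View pics/side0.png

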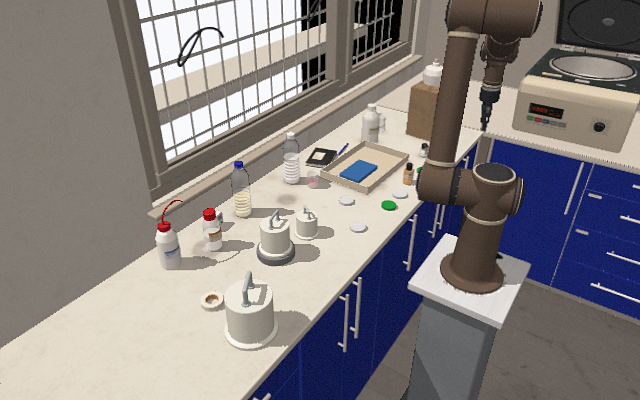

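View pics/wrist0.png

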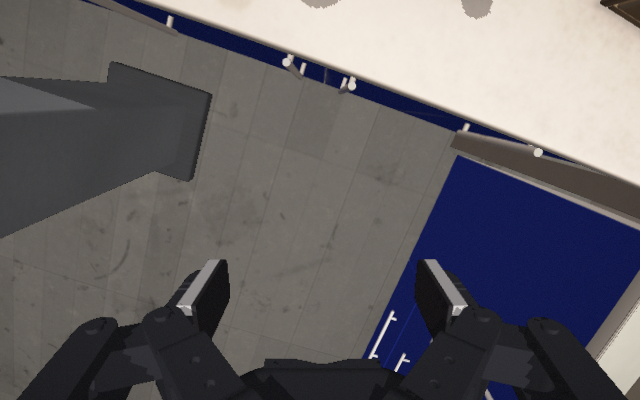

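Run:
```python
from h import *
c=load('top0.png')
im=c['frame'][:,:,::-1]
cv2.imwrite('pics/topA.png',cv2.resize(im[90:290,130:330],None,fx=3,fy=3,interpolation=cv2.INTER_CUBIC)[:600])
cv2.imwrite('pics/topB.png',cv2.resize(im[130:280,310:510],None,fx=4,fy=4,interpolation=cv2.INTER_CUBIC))
c=load('side0.png'); im=c['frame'][:,:,::-1]
cv2.imwrite('pics/sideA.png',cv2.resize(im[130:280,230:430],None,fx=4,fy=4,interpolation=cv2.INTER_CUBIC))
```

```text
(no output)
```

View pics/topA.png

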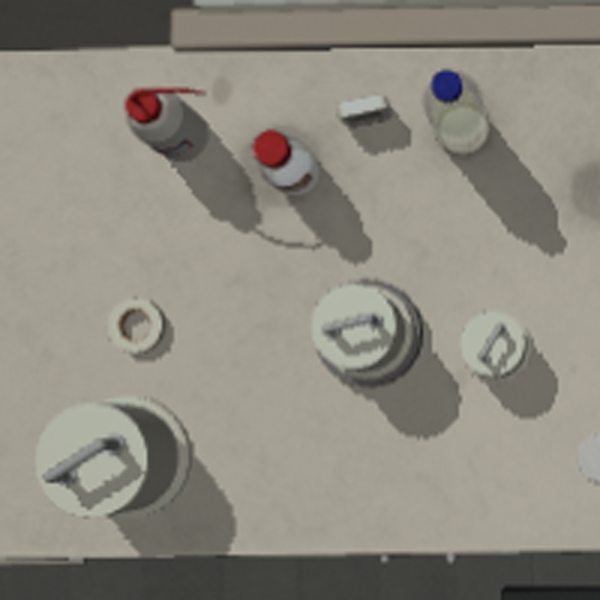

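View pics/topB.png

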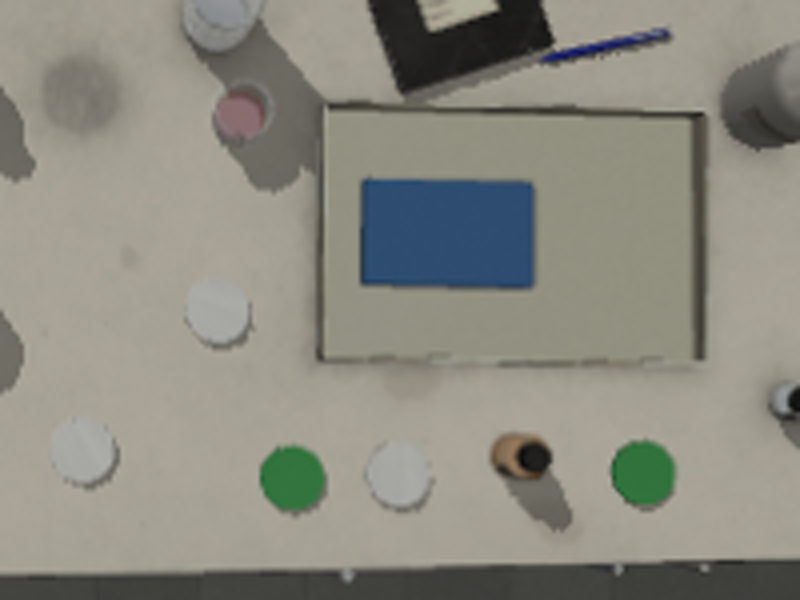

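View pics/sideA.png

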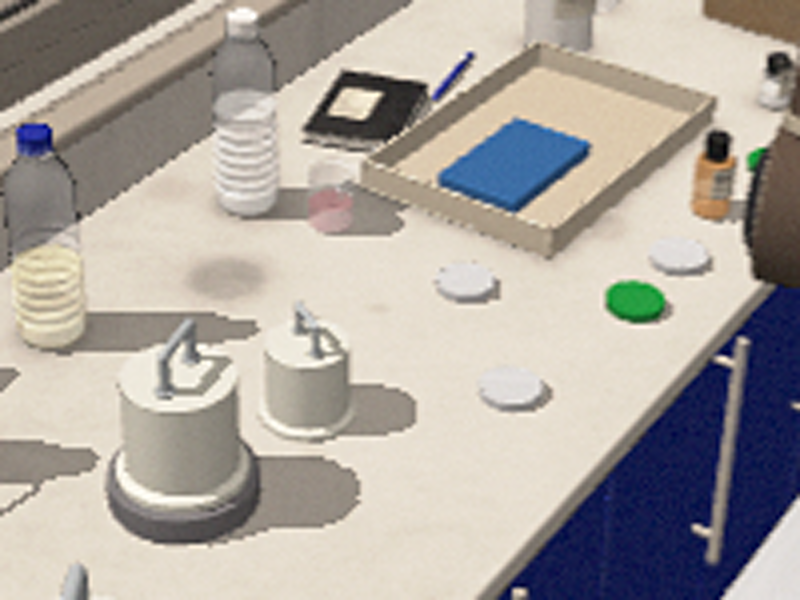

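```bash
cat >> h.py <<'E'
def tins(c,z=0.011,amin=100,wh=None):
    im=c['frame']; hsv=cv2.cvtColor(im,cv2.COLOR_RGB2HSV)
    return hsv
E
python3 - <<'E'
from h import *
c=load('top0.png')
im=c['frame']; hsv=cv2.cvtColor(im,cv2.COLOR_RGB2HSV)
for u,v in [(364,208),(331,242),(410,248),(383,249),(350,225),(440,244)]: print(u,v,im[v,u],hsv[v,u])
for n,(u,v) in dict(a=(364,208),b=(331,242),c_=(410,248)).items():
    p=im[v-14:v+15,u-14:u+15].astype(int); m=((p[...,0]-p[...,2])<8)&(p[...,2]>140)
    nn,l,s,cc=cv2.connectedComponentsWithStats(m.astype(np.uint8)); k=1+np.argmax(s[1:,4])
    uu,vv=cc[k]+[u-14,v-14]; print(n,s[k],uu,vv,np.round(atz(c,uu,vv,0.011),4), 'wpx',np.sqrt(4*s[k,4]/np.pi)/c['fx']*1.62)
s=load('side0.png')
for n,z,p in [('bailtop',.164,(252,197)),('beaker',.065,(371,158)),('bottle',.093,(444,244)),]: print(n,np.round(atz(c,*p,z),4))
for n,p in [('small',(294,206)),('large',(168,243)),('tray',(390,220))]: print(n,np.round(atz(c,*p,0.03),4))
print(np.round(atz(c,40,275,0),3),np.round(atz(c,600,275,0),3),np.round(atz(c,300,275,0),3),np.round(atz(c,300,105,0),3))
E
```

```text
364 208 [167 167 164] [ 30   5 167]
331 242 [168 168 164] [ 30   6 168]
410 248 [166 166 162] [ 30   6 166]
383 249 [ 51 116  63] [ 66 143 116]
350 225 [168 163 151] [ 21  26 168]
440 244 [17 17 16] [30 15 17]
a [  7   6  15  16 190] 363.9263157894737 207.2263157894737 [ 0.5541 -0.125   0.011 ] wpx 0.05792062687604206
b [  6   7  15  16 194] 330.02061855670104 242.2422680412371 [0.4267 0.0034 0.011 ] wpx 0.058527142126153966
c_ [  6   7  15  15 186] 409.0268817204301 248.03225806451613 [ 0.3999 -0.2889  0.011 ] wpx 0.05730769293883977
bailtop [0.5861 0.2664 0.164 ]
beaker [ 0.7291 -0.1496  0.065 ]
bottle [ 0.4145 -0.3969  0.093 ]
small [0.5619 0.1334 0.03  ]
large [0.4336 0.5984 0.03  ]
tray [ 0.5044 -0.2179  0.03  ]
[0.318 1.106 0.   ] [ 0.28  -1.026  0.   ] [0.307 0.116 0.   ] [0.949 0.108 0.   ]
```

```bash
cat >> h.py <<'E'
def circ(x,y,r,z,n=72):
    a=np.linspace(0,2*np.pi,n); return np.c_[x+r*np.cos(a),y+r*np.sin(a),np.full(n,z)]
def draw(c,items,box,f,fx=4):
    """items: list of (pts,color); box u0,v0,w,h"""
    im=np.ascontiguousarray(c['frame'][:,:,::-1]); u0,v0,w,h=box
    im=cv2.resize(im[v0:v0+h,u0:u0+w],None,fx=fx,fy=fx,interpolation=cv2.INTER_CUBIC)
    for P,col in items:
        p=(proj(c,P)-[u0,v0]+0.5)*fx
        cv2.polylines(im,[np.round(p).astype(np.int32)],False,col,1)
    cv2.imwrite('pics/'+f,im)
def bar(x,y,z,yaw,L=0.05):
    d=np.array([-np.sin(yaw),np.cos(yaw),0])*L/2; return np.array([[x,y,z]-d,[x,y,z]+d])
E
python3 - <<'E'
from h import *
x,y,yaw=.586,.266,.136
def it(x,y,zb): return [(circ(x,y,.066,.0),(0,0,255)),(circ(x,y,.066,.028),(0,0,255)),(circ(x,y,.057,zb+.012),(0,255,0)),(circ(x,y,.049,zb+.1),(255,0,0)),(bar(x,y,zb+.136,yaw),(0,255,255))]
draw(load('top0.png'),it(x,y,.028),(200,150,120,110),'o1.png',5)
draw(load('side0.png'),it(x,y,.028),(230,190,120,100),'o2.png',5)
E
```

```text
(no output)
```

View pics/o1.png

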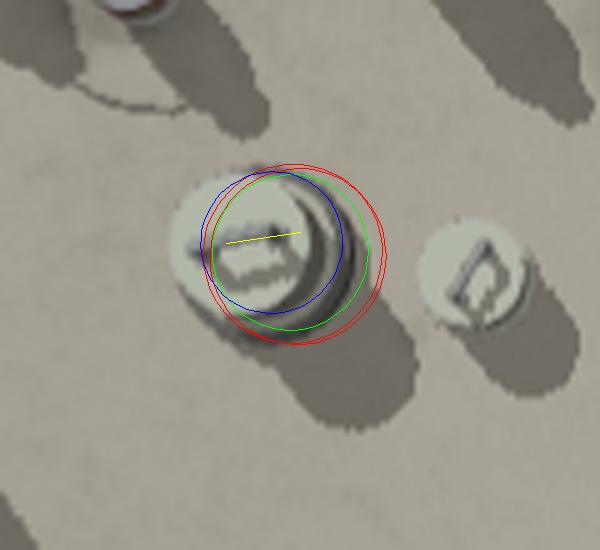

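View pics/o2.png

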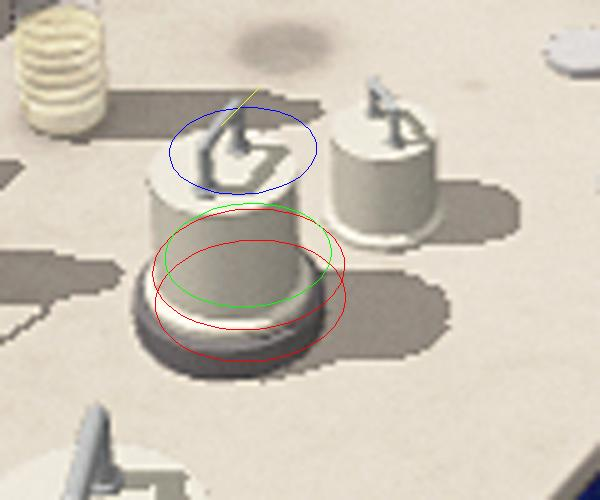

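Run:
```python
from h import *
x,y,yaw=.579,.285,.12
def it(x,y,zb): return [(circ(x,y,.066,.0),(0,0,255)),(circ(x,y,.066,.028),(0,0,255)),(circ(x,y,.057,zb+.012),(0,255,0)),(circ(x,y,.049,zb+.1),(255,0,0)),(bar(x,y,zb+.136,yaw),(0,255,255))]
draw(load('top0.png'),it(x,y,.028),(200,150,120,110),'o1.png',5)
draw(load('side0.png'),it(x,y,.028),(230,190,120,100),'o2.png',5)
a=cv2.imread('pics/o1.png')[130:380,120:420];b=cv2.imread('pics/o2.png')[80:400,100:400]
cv2.imwrite('pics/o3.png',np.hstack([cv2.resize(a,(400,333)),cv2.resize(b,(375,333)) if 0 else cv2.resize(b,(312,333))]))
```

```text
(no output)
```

View pics/o3.png

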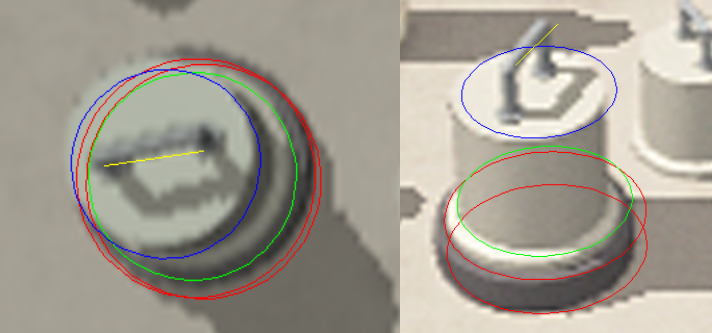

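send_rows(
  plan=[
    {"az":-1},
    {"az":-1},
    {"az":-1},
    {"az":-1},
    {"az":-1},
    {"az":-1},
    {"az":-1},
    {"az":-1},
    {"az":-1},
    {"az":-1},
    {"az":-1},
    {"az":-1},
    {"az":-1},
  ],
)

```text
$.plan[0]: bad value
```

```bash
cat >> h.py <<'E'
from scipy.spatial.transform import Rotation as Ro
def go(x,y,z,ang=None,nmax=20):
    """print the relative motion in tool units to reach TCP x,y,z with the tool's x at world angle ang, pointing down"""
    s=telemetry.observe(); w,a,b,c=s['eef_rot']; R=Ro.from_quat([a,b,c,w])
    p=np.array(s['tool_pos']); M=R.as_matrix()
    print('t %.1f'%s['time_s'],'p',np.round(p,4),'ang %.2f tilt'%np.degrees(np.arctan2(M[1,0],M[0,0])),np.round(M[:2,2],4),'F',np.round(s['contact_force'],2),'T',np.round(s['ft_torque'],2),'gap %.4f'%s['finger_gap'],'q6 %.2f'%s['joint_pos'][5])
    d=R.inv().apply(np.array([x,y,z])-p)/0.03
    n=int(np.ceil(np.abs(d).max()))
    print('total',np.round(d,3),'rows',n,'each',np.round(d/max(n,1),3))
    if ang is not None:
        a=np.radians(ang); xt=np.array([np.cos(a),np.sin(a),0]); zt=np.array([0,0,-1.]); T=np.c_[xt,np.cross(zt,xt),zt]
        print('turn units',np.round(np.degrees((R.inv()*Ro.from_matrix(T)).as_rotvec())/6,3))
E
python3 - <<'E'
from h import *
go(.56,.29,.31,6.9)
E
```

```text
t 0.1 p [ 0.2023 -0.5908  0.3029] ang -71.10 tilt [-0.0004  0.0018] F [ 0.06  0.34 -0.24] T [0.02 0.01 0.  ] gap 0.0857 q6 -0.07
total [-23.917 -20.791  -0.19 ] rows 24 each [-0.997 -0.866 -0.008]
turn units [-1.3000e-02  1.3000e-02 -1.3001e+01]
```

send_rows(
  plan=[
    {"tx":0,"ty":0,"tz":0,"ax":0,"ay":0,"az":-1,"jaw":85},
    {"tx":0,"ty":0,"tz":0,"ax":0,"ay":0,"az":-1,"jaw":85},
    {"tx":0,"ty":0,"tz":0,"ax":0,"ay":0,"az":-1,"jaw":85},
    {"tx":0,"ty":0,"tz":0,"ax":0,"ay":0,"az":-1,"jaw":85},
    {"tx":0,"ty":0,"tz":0,"ax":0,"ay":0,"az":-1,"jaw":85},
    {"tx":0,"ty":0,"tz":0,"ax":0,"ay":0,"az":-1,"jaw":85},
    {"tx":0,"ty":0,"tz":0,"ax":0,"ay":0,"az":-1,"jaw":85},
    {"tx":0,"ty":0,"tz":0,"ax":0,"ay":0,"az":-1,"jaw":85},
    {"tx":0,"ty":0,"tz":0,"ax":0,"ay":0,"az":-1,"jaw":85},
    {"tx":0,"ty":0,"tz":0,"ax":0,"ay":0,"az":-1,"jaw":85},
    {"tx":0,"ty":0,"tz":0,"ax":0,"ay":0,"az":-1,"jaw":85},
    {"tx":0,"ty":0,"tz":0,"ax":0,"ay":0,"az":-1,"jaw":85},
    {"tx":0,"ty":0,"tz":0,"ax":0,"ay":0,"az":-1,"jaw":85},
  ],
)

```text
time_s: 1.45
tool_pos: [0.2012, -0.587, 0.2956]
eef_rot: [-0.008, 0.996, 0.088, -0.001]
contact_force: [0.7, 0.3, -0.4]
finger_gap: 0.085
```

Run:
```python
from h import *
go(.57,.29,.31,6.9)
```

```text
t 1.4 p [ 0.2012 -0.587   0.2956] ang 10.13 tilt [-0.0039  0.0148] F [ 0.7   0.29 -0.42] T [0.04 0.01 0.04] gap 0.0850 q6 -1.49
total [ 17.242 -26.62   -0.095] rows 27 each [ 0.639 -0.986 -0.004]
turn units [-0.145  0.016  0.539]
```

send_rows(
  plan=[
    {"tx":0.3,"ty":-0.5,"tz":0,"ax":0,"ay":0,"az":0.2,"jaw":85},
    {"tx":0.64,"ty":-0.98,"tz":-0.05,"ax":0,"ay":0,"az":0.2,"jaw":85},
    {"tx":0.64,"ty":-0.98,"tz":-0.05,"ax":0,"ay":0,"az":0,"jaw":85},
    {"tx":0.64,"ty":-0.98,"tz":0,"ax":0,"ay":0,"az":0,"jaw":85},
    {"tx":0.64,"ty":-0.98,"tz":0,"ax":0,"ay":0,"az":0,"jaw":85},
    {"tx":0.64,"ty":-0.98,"tz":0,"ax":0,"ay":0,"az":0,"jaw":85},
    {"tx":0.64,"ty":-0.98,"tz":0,"ax":0,"ay":0,"az":0,"jaw":85},
    {"tx":0.64,"ty":-0.98,"tz":0,"ax":0,"ay":0,"az":0,"jaw":85},
    {"tx":0.64,"ty":-0.98,"tz":0,"ax":0,"ay":0,"az":0,"jaw":85},
    {"tx":0.64,"ty":-0.98,"tz":0,"ax":0,"ay":0,"az":0,"jaw":85},
    {"tx":0.64,"ty":-0.98,"tz":0,"ax":0,"ay":0,"az":0,"jaw":85},
    {"tx":0.64,"ty":-0.98,"tz":0,"ax":0,"ay":0,"az":0,"jaw":85},
  ],
)

```text
time_s: 2.65
tool_pos: [0.3753, -0.2103, 0.2997]
eef_rot: [-0.009, 0.998, 0.063, -0.002]
contact_force: [0.6, -0.3, -0.3]
finger_gap: 0.0848
```

Run:
```python
from h import *
go(.57,.29,.31,6.9)
```

```text
t 2.6 p [ 0.3753 -0.2103  0.2997] ang 7.19 tilt [-0.0055  0.0177] F [ 0.56 -0.35 -0.31] T [-0.05 -0.01  0.04] gap 0.0848 q6 -0.75
total [  8.525 -15.738  -0.084] rows 16 each [ 0.533 -0.984 -0.005]
turn units [-0.174  0.031  0.049]
```

send_rows(
  plan=[
    {"tx":0.53,"ty":-0.98,"tz":-0.05,"ax":0,"ay":0,"az":0,"jaw":85},
    {"tx":0.53,"ty":-0.98,"tz":-0.05,"ax":0,"ay":0,"az":0,"jaw":85},
    {"tx":0.53,"ty":-0.98,"tz":-0.05,"ax":0,"ay":0,"az":0,"jaw":85},
    {"tx":0.53,"ty":-0.98,"tz":-0.05,"ax":0,"ay":0,"az":0,"jaw":85},
    {"tx":0.53,"ty":-0.98,"tz":-0.05,"ax":0,"ay":0,"az":0,"jaw":85},
    {"tx":0.53,"ty":-0.98,"tz":-0.05,"ax":0,"ay":0,"az":0,"jaw":85},
    {"tx":0.53,"ty":-0.98,"tz":-0.05,"ax":0,"ay":0,"az":0,"jaw":85},
    {"tx":0.53,"ty":-0.98,"tz":-0.05,"ax":0,"ay":0,"az":0,"jaw":85},
    {"tx":0.53,"ty":-0.98,"tz":-0.05,"ax":0,"ay":0,"az":0,"jaw":85},
    {"tx":0.53,"ty":-0.98,"tz":-0.05,"ax":0,"ay":0,"az":0,"jaw":85},
    {"tx":0.53,"ty":-0.98,"tz":-0.05,"ax":0,"ay":0,"az":0,"jaw":85},
    {"tx":0.53,"ty":-0.98,"tz":-0.05,"ax":0,"ay":0,"az":0,"jaw":85},
    {"tx":0.5,"ty":-0.9,"tz":-0.05,"ax":-0.1,"ay":0,"az":0,"jaw":85},
    {"tx":0.4,"ty":-0.6,"tz":-0.05,"ax":-0.1,"ay":0,"az":0,"jaw":85},
    {"tx":0.2,"ty":-0.3,"tz":0,"ax":0,"ay":0,"az":0,"jaw":85},
    {"tx":0,"ty":0,"tz":0,"ax":0,"ay":0,"az":0,"jaw":85},
  ],
)

```text
time_s: 4.25
tool_pos: [0.5483, 0.2448, 0.3239]
eef_rot: [0.002, 0.998, 0.066, -0.003]
contact_force: [-0.1, 0.2, -0.4]
finger_gap: 0.0848
```

Run:
```python
from h import *
go(.582,.287,.31,6.9)
c=snap('wrist','w1.png')
x,y,yaw=.582,.287,.12
def it(x,y,zb): return [(circ(x,y,.066,.0),(0,0,255)),(circ(x,y,.066,.028),(0,0,255)),(circ(x,y,.057,zb+.012),(0,255,0)),(circ(x,y,.049,zb+.1),(255,0,0)),(bar(x,y,zb+.136,yaw),(0,255,255))]
draw(c,it(x,y,.028),(0,0,640,400),'w1o.png',1)
```

```text
t 4.2 p [0.5483 0.2448 0.3239] ang 7.58 tilt [-0.0063 -0.0045] F [-0.13  0.16 -0.44] T [ 0.   -0.04  0.02] gap 0.0848 q6 0.22
total [ 1.302 -1.247  0.451] rows 2 each [ 0.651 -0.623  0.226]
turn units [0.035 0.065 0.113]
```

View pics/w1o.png

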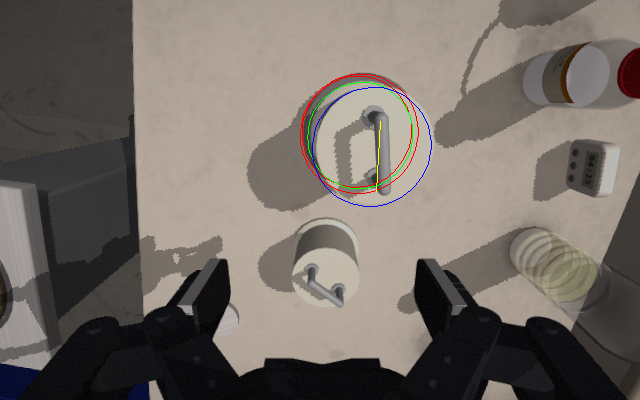

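Run:
```python
from h import *
c=load('w1.png')
im=c['frame'][90:215,300:440,::-1]
cv2.imwrite('pics/w1c.png',cv2.resize(im,None,fx=5,fy=4.8,interpolation=cv2.INTER_CUBIC))
cv2.imwrite('pics/w1c.png',cv2.resize(im,None,fx=4.5,fy=4.5,interpolation=cv2.INTER_CUBIC))
```

```text
(no output)
```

View pics/w1c.png

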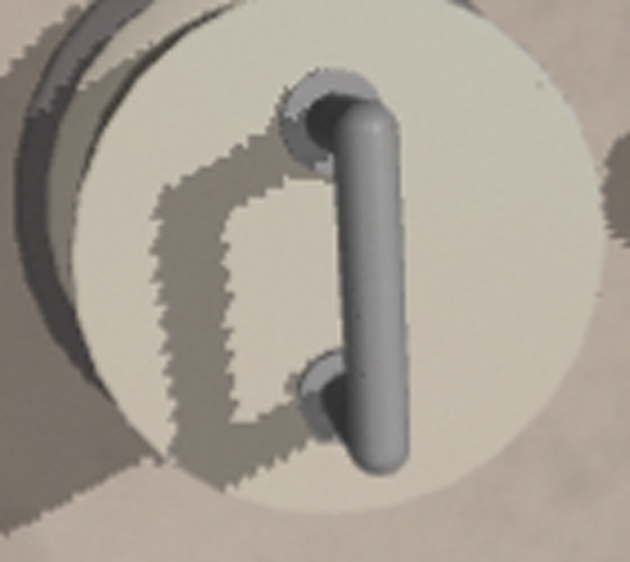

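Run:
```python
from h import *
c=load('w1.png')
a=atz(c,381.6,115.5,.164);b=atz(c,384.3,192.5,.164); print(a,b,(a+b)/2,np.linalg.norm(a-b)); d=a-b; print('yaw',np.degrees(np.arctan2(-d[0],d[1])))
# cover top circle: white disc mask edges at z=.128
print(atz(c,300+75/4.5,90+250/4.5,.128),atz(c,300+602/4.5,90+240/4.5,.128),atz(c,300+340/4.5,90+512/4.5,.128))
for n in ['top','side']:
    c=load(n+'0.png'); print(n,proj(c,(a+b)/2))
m=(a+b)/2
go(m[0],m[1],.27,6)
```

```text
[0.57945178 0.31550613 0.164     ] [0.59174711 0.26123317 0.164     ] [0.58559944 0.28836965 0.164     ] 0.05564825314244575
yaw 12.764667495116422
[0.53750689 0.28382624 0.128     ] [0.63260976 0.2987564  0.128     ] [0.59452644 0.24084904 0.128     ]
top [[245.4822532  197.25673494]]
side [[273.51456474 213.81749694]]
t 4.3 p [0.548  0.2441 0.3238] ang 7.54 tilt [-0.0069 -0.005 ] F [-0.6  -0.21  0.25] T [ 0.   -0.    0.03] gap 0.0849 q6 0.22
total [ 1.451 -1.306  1.777] rows 2 each [ 0.725 -0.653  0.888]
turn units [0.04  0.071 0.257]
```

send_rows(
  plan=[
    {"tx":0.7,"ty":-0.6,"tz":0.2,"ax":0,"ay":0,"az":-0.4,"jaw":85},
    {"tx":0.6,"ty":-0.6,"tz":0.2,"ax":0,"ay":0,"az":-0.4,"jaw":85},
    {"tx":0.1,"ty":0,"tz":0,"ax":0,"ay":0,"az":0,"jaw":85},
    {"tx":0,"ty":0,"tz":0,"ax":0,"ay":0,"az":0,"jaw":85},
  ],
)

```text
time_s: 4.7
tool_pos: [0.583, 0.2811, 0.3101]
eef_rot: [0.004, 0.994, 0.107, -0.006]
contact_force: [-0.2, -0.3, 1.9]
finger_gap: 0.085
```

Run:
```python
from h import *
go(.5855,.289,.27,12.5)
```

```text
t 4.7 p [0.583  0.2811 0.3101] ang 12.23 tilt [-0.0114 -0.0092] F [-0.19 -0.32  1.9 ] T [ 0.04 -0.01 -0.01] gap 0.0850 q6 0.17
total [ 0.155 -0.248  1.333] rows 2 each [ 0.078 -0.124  0.667]
turn units [ 0.063  0.125 -0.044]
```

send_rows(
  plan=[
    {"tx":0.1,"ty":-0.2,"tz":0.5,"ax":0.06,"ay":0.1,"az":0,"jaw":60},
    {"tx":0.05,"ty":-0.05,"tz":0.5,"ax":0,"ay":0,"az":0,"jaw":60},
    {"tx":0,"ty":0,"tz":0.3,"ax":0,"ay":0,"az":0,"jaw":60},
    {"tx":0,"ty":0,"tz":0,"ax":0,"ay":0,"az":0,"jaw":60},
  ],
)

```text
time_s: 5.1
tool_pos: [0.5842, 0.2842, 0.2704]
eef_rot: [0.001, 0.995, 0.104, -0.002]
contact_force: [1.0, -0.6, -1.1]
finger_gap: 0.0599
```

Run:
```python
from h import *
go(.5855,.289,.218,12.5)
c=snap('wrist','w2.png')
```

```text
t 5.1 p [0.5842 0.2842 0.2704] ang 11.93 tilt [-0.004  -0.0033] F [ 0.98 -0.6  -1.14] T [ 0.04  0.05 -0.03] gap 0.0599 q6 0.18
total [ 0.083 -0.153  1.745] rows 2 each [ 0.042 -0.077  0.873]
turn units [ 0.023  0.044 -0.095]
```

View pics/w2.png

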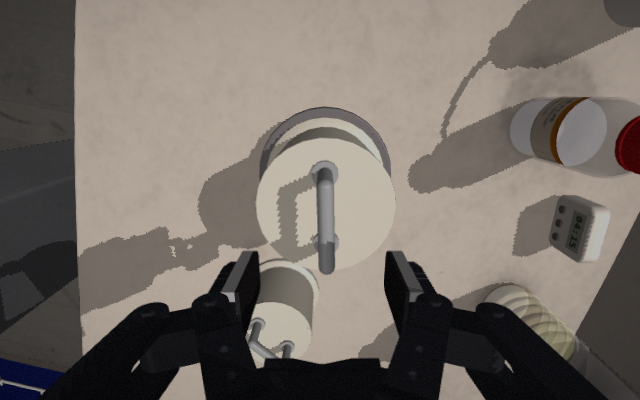

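Run:
```python
from h import *
c=load('w2.png')
a=atz(c,325,171,.164);b=atz(c,327.5,267,.164); print(a,b,(a+b)/2,np.linalg.norm(a-b)); d=a-b; print('yaw',np.degrees(np.arctan2(-d[0],d[1])))
cv2.imwrite('pics/w2c.png',cv2.resize(c['frame'][150:290,240:410,::-1],None,fx=4,fy=4))
```

```text
[0.5774386  0.32201174 0.164     ] [0.59158448 0.26363535 0.164     ] [0.58451154 0.29282355 0.164     ] 0.06006587164147488
yaw 13.621458799435262
```

View pics/w2c.png

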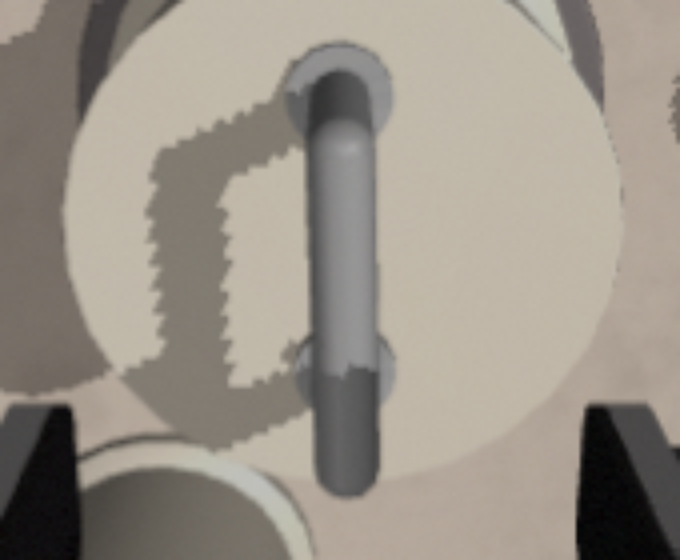

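Run:
```python
from h import *
c=load('w2.png')
a=atz(c,325.5,182,.166);b=atz(c,326.8,272.5,.166); print(a,b,(a+b)/2,np.linalg.norm(a-b)); d=a-b; print('yaw',np.degrees(np.arctan2(-d[0],d[1])))
```

```text
[0.57892098 0.31639151 0.166     ] [0.5917098  0.26093118 0.166     ] [0.58531539 0.28866135 0.166     ] 0.05691574795206697
yaw 12.985082521749518
```

send_rows(
  plan=[
    {"tx":0.05,"ty":-0.1,"tz":0.5,"ax":0,"ay":0,"az":-0.1,"jaw":60},
    {"tx":0.03,"ty":-0.05,"tz":0.5,"ax":0,"ay":0,"az":0,"jaw":60},
    {"tx":0,"ty":0,"tz":0.4,"ax":0,"ay":0,"az":0,"jaw":60},
    {"tx":0,"ty":0,"tz":0.25,"ax":0,"ay":0,"az":0,"jaw":50},
    {"tx":0,"ty":0,"tz":0,"ax":0,"ay":0,"az":0,"jaw":50},
  ],
)

```text
time_s: 5.65
tool_pos: [0.5861, 0.2891, 0.218]
eef_rot: [0.001, 0.994, 0.109, -0.001]
contact_force: [-0.3, -0.1, 0.0]
finger_gap: 0.05
```

Run:
```python
from h import *
go(.5855,.289,.218,12.5)
```

```text
t 5.7 p [0.5861 0.2891 0.218 ] ang 12.57 tilt [-0.0023 -0.003 ] F [-0.32 -0.09  0.03] T [-0.01 -0.01  0.01] gap 0.0500 q6 0.17
total [-0.021  0.    -0.001] rows 1 each [-0.021  0.    -0.001]
turn units [0.023 0.028 0.012]
```

send_rows(
  plan=[
    {"tx":0,"ty":0,"tz":0,"ax":0,"ay":0,"az":0,"jaw":14},
    {"tx":0,"ty":0,"tz":0,"ax":0,"ay":0,"az":0,"jaw":14},
    {"tx":0,"ty":0,"tz":0,"ax":0,"ay":0,"az":0,"jaw":14},
    {"tx":0,"ty":0,"tz":0,"ax":0,"ay":0,"az":0,"jaw":14},
    {"tx":0,"ty":0,"tz":0,"ax":0,"ay":0,"az":0,"jaw":14},
    {"tx":0,"ty":0,"tz":0,"ax":0,"ay":0,"az":0,"jaw":0},
    {"tx":0,"ty":0,"tz":0,"ax":0,"ay":0,"az":0,"jaw":0},
    {"tx":0,"ty":0,"tz":0,"ax":0,"ay":0,"az":0,"jaw":0},
  ],
)

```text
time_s: 6.45
tool_pos: [0.5866, 0.2896, 0.2193]
eef_rot: [0.001, 0.994, 0.11, -0.0]
contact_force: [-1.2, 0.1, -0.8]
finger_gap: 0.008
```

Run:
```python
from h import *
go(.5855,.289,.218,12.5)
c=snap('wrist','w3.png')
```

```text
t 6.5 p [0.5866 0.2896 0.2193] ang 12.58 tilt [-0.0007 -0.0019] F [-1.23  0.1  -0.79] T [-0.02 -0.   -0.01] gap 0.0080 q6 0.17
total [-0.039  0.013  0.044] rows 1 each [-0.039  0.013  0.044]
turn units [0.017 0.01  0.013]
```

View pics/w3.png

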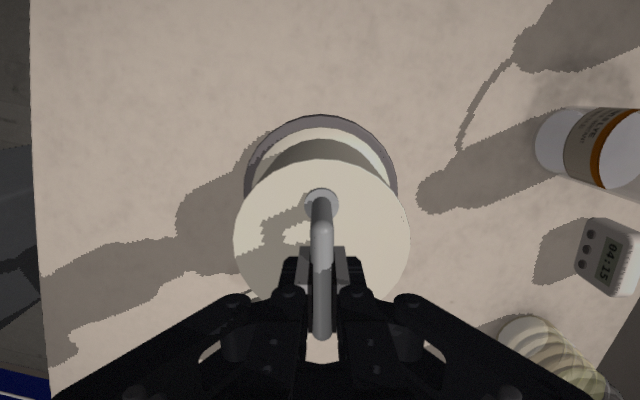

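send_rows(
  plan=[
    {"tx":0,"ty":0,"tz":-0.3,"ax":0,"ay":0,"az":0,"jaw":0},
    {"tx":0,"ty":0,"tz":-0.3,"ax":0,"ay":0,"az":0,"jaw":0},
    {"tx":0,"ty":0,"tz":-0.3,"ax":0,"ay":0,"az":0,"jaw":0},
    {"tx":0,"ty":0,"tz":0,"ax":0,"ay":0,"az":0,"jaw":0},
  ],
)

```text
time_s: 6.9
tool_pos: [0.5861, 0.2893, 0.2473]
eef_rot: [0.001, 0.994, 0.11, -0.001]
contact_force: [0.9, -0.5, -1.6]
finger_gap: 0.0078
```

Run:
```python
from h import *
go(.5855,.289,.295,12.5)
```

```text
t 6.9 p [0.5861 0.2893 0.2473] ang 12.58 tilt [-0.0023 -0.003 ] F [ 0.91 -0.52 -1.65] T [-0.01 -0.03 -0.04] gap 0.0078 q6 0.17
total [-0.028  0.01  -1.589] rows 2 each [-0.014  0.005 -0.794]
turn units [0.024 0.028 0.013]
```

send_rows(
  plan=[
    {"tx":0,"ty":0,"tz":-0.5,"ax":0,"ay":0,"az":0,"jaw":0},
    {"tx":0,"ty":0,"tz":-0.5,"ax":0,"ay":0,"az":0,"jaw":0},
    {"tx":0,"ty":0,"tz":-0.5,"ax":0,"ay":0,"az":0,"jaw":0},
    {"tx":0,"ty":0,"tz":-0.3,"ax":0,"ay":0,"az":0,"jaw":0},
    {"tx":0,"ty":0,"tz":0,"ax":0,"ay":0,"az":0,"jaw":0},
    {"tx":0,"ty":0,"tz":0,"ax":0,"ay":0,"az":0,"jaw":0},
  ],
)

```text
time_s: 7.5
tool_pos: [0.5869, 0.2897, 0.3087]
eef_rot: [0.001, 0.994, 0.11, 0.001]
contact_force: [-0.2, 0.3, -2.3]
finger_gap: 0.0079
```

Run:
```python
from h import *
go(.42,.40,.30,12.5)
c=snap('side','s1.png'); cv2.imwrite('pics/s1c.png',cv2.resize(c['frame'][130:330,180:400,::-1],None,fx=3,fy=3))
c=snap('top','t1.png')
```

```text
t 7.5 p [0.5869 0.2897 0.3087] ang 12.58 tilt [ 0.0013 -0.0016] F [-0.24  0.28 -2.32] T [ 0.07 -0.   -0.02] gap 0.0079 q6 0.17
total [-4.63  -4.8    0.276] rows 5 each [-0.926 -0.96   0.055]
turn units [ 0.018 -0.009  0.013]
```

View pics/s1c.png

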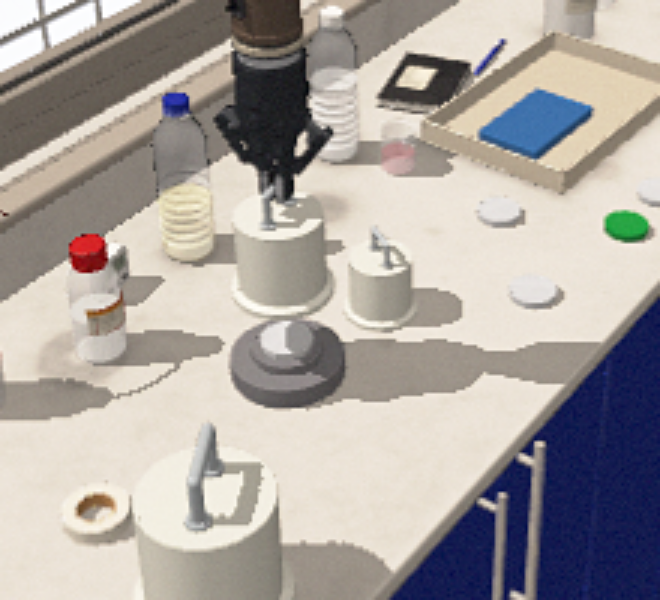

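send_rows(
  plan=[
    {"tx":-0.3,"ty":-0.3,"tz":0,"ax":0,"ay":0,"az":0,"jaw":0},
    {"tx":-0.5,"ty":-0.5,"tz":0,"ax":0,"ay":0,"az":0,"jaw":0},
    {"tx":-0.6,"ty":-0.6,"tz":0,"ax":0,"ay":0,"az":0,"jaw":0},
    {"tx":-0.6,"ty":-0.6,"tz":0,"ax":0,"ay":0,"az":0,"jaw":0},
    {"tx":-0.6,"ty":-0.6,"tz":0,"ax":0,"ay":0,"az":0,"jaw":0},
    {"tx":-0.6,"ty":-0.6,"tz":0,"ax":0,"ay":0,"az":0,"jaw":0},
    {"tx":-0.6,"ty":-0.6,"tz":0,"ax":0,"ay":0,"az":0,"jaw":0},
    {"tx":-0.5,"ty":-0.5,"tz":0,"ax":0,"ay":0,"az":0,"jaw":0},
    {"tx":-0.2,"ty":-0.3,"tz":0,"ax":0,"ay":0,"az":0,"jaw":0},
    {"tx":0,"ty":0,"tz":0,"ax":0,"ay":0,"az":0,"jaw":0},
  ],
)

```text
time_s: 8.6
tool_pos: [0.4025, 0.4018, 0.3007]
eef_rot: [0.002, 0.994, 0.111, -0.009]
contact_force: [0.3, 0.1, -3.2]
finger_gap: 0.0083
```

Run:
```python
from h import *
go(.42,.40,.20,12.5)
```

```text
t 8.6 p [0.4025 0.4018 0.3007] ang 12.78 tilt [-0.018  -0.0069] F [ 0.31  0.14 -3.22] T [-0.03 -0.1  -0.  ] gap 0.0083 q6 0.48
total [0.619 0.18  3.346] rows 4 each [0.155 0.045 0.837]
turn units [0.026 0.182 0.048]
```

send_rows(
  plan=[
    {"tx":0.3,"ty":0.1,"tz":0.4,"ax":0.02,"ay":0.18,"az":0.05,"jaw":0},
    {"tx":0.3,"ty":0.08,"tz":0.7,"ax":0,"ay":0,"az":0,"jaw":0},
    {"tx":0,"ty":0,"tz":0.7,"ax":0,"ay":0,"az":0,"jaw":0},
    {"tx":0,"ty":0,"tz":0.7,"ax":0,"ay":0,"az":0,"jaw":0},
    {"tx":0,"ty":0,"tz":0.5,"ax":0,"ay":0,"az":0,"jaw":0},
    {"tx":0,"ty":0,"tz":0,"ax":0,"ay":0,"az":0,"jaw":0},
  ],
)

```text
time_s: 9.2
tool_pos: [0.4236, 0.4, 0.2085]
eef_rot: [0.001, 0.994, 0.109, 0.003]
contact_force: [0.1, -0.7, -2.7]
finger_gap: 0.0078
```

Run:
```python
from h import *
go(.42,.40,.191,12.5)
```

```text
t 9.2 p [0.4236 0.4    0.2085] ang 12.54 tilt [ 0.0053 -0.0007] F [ 0.05 -0.73 -2.73] T [-0.08  0.06 -0.01] gap 0.0078 q6 0.47
total [-0.121 -0.029  0.582] rows 1 each [-0.121 -0.029  0.582]
turn units [ 0.018 -0.048  0.006]
```

send_rows(
  plan=[
    {"tx":0,"ty":0,"tz":0.2,"ax":0,"ay":0,"az":0,"jaw":0},
    {"tx":0,"ty":0,"tz":0.15,"ax":0,"ay":-0.03,"az":0,"jaw":0},
    {"tx":0,"ty":0,"tz":0.05,"ax":0,"ay":0,"az":0,"jaw":0},
    {"tx":0,"ty":0,"tz":0.03,"ax":0,"ay":0,"az":0,"jaw":0},
  ],
)

```text
time_s: 9.6
tool_pos: [0.4255, 0.4007, 0.1971]
eef_rot: [-0.0, 0.994, 0.109, 0.003]
contact_force: [0.1, 0.5, -3.2]
finger_gap: 0.0077
```

Run:
```python
from h import *
go(.42,.40,.191,12.5)
```

```text
t 9.6 p [0.4255 0.4007 0.1971] ang 12.51 tilt [0.0055 0.001 ] F [ 0.07  0.49 -3.16] T [ 0.03 -0.    0.01] gap 0.0077 q6 0.47
total [-0.186 -0.017  0.201] rows 1 each [-0.186 -0.017  0.201]
turn units [ 0.002 -0.053  0.001]
```

send_rows(
  plan=[
    {"tx":0,"ty":0,"tz":0.06,"ax":0,"ay":-0.05,"az":0,"jaw":0},
    {"tx":0,"ty":0,"tz":0.06,"ax":0,"ay":0,"az":0,"jaw":0},
    {"tx":0,"ty":0,"tz":0.05,"ax":0,"ay":0,"az":0,"jaw":0},
  ],
)

```text
time_s: 9.9
tool_pos: [0.4263, 0.4015, 0.1933]
eef_rot: [-0.001, 0.994, 0.109, 0.001]
contact_force: [0.2, 0.5, -2.1]
finger_gap: 0.0078
```

send_rows(
  plan=[
    {"tx":0,"ty":0,"tz":0.04,"ax":0,"ay":0,"az":0,"jaw":0},
  ],
)

```text
time_s: 10.0
tool_pos: [0.4264, 0.4016, 0.1922]
eef_rot: [-0.001, 0.994, 0.109, 0.001]
contact_force: [-0.4, -0.2, -2.9]
finger_gap: 0.0079
```

send_rows(
  plan=[
    {"tx":0,"ty":0,"tz":0.04,"ax":0,"ay":0,"az":0,"jaw":0},
  ],
)

```text
time_s: 10.1
tool_pos: [0.4263, 0.4017, 0.1911]
eef_rot: [-0.001, 0.994, 0.109, 0.001]
contact_force: [-2.3, 0.9, 3.7]
finger_gap: 0.0076
```

send_rows(
  plan=[
    {"tx":0,"ty":0,"tz":0,"ax":0,"ay":0,"az":0,"jaw":12},
    {"tx":0,"ty":0,"tz":0,"ax":0,"ay":0,"az":0,"jaw":20},
    {"tx":0,"ty":0,"tz":0,"ax":0,"ay":0,"az":0,"jaw":50},
    {"tx":0,"ty":0,"tz":0,"ax":0,"ay":0,"az":0,"jaw":50},
    {"tx":0,"ty":0,"tz":0,"ax":0,"ay":0,"az":0,"jaw":50},
  ],
)

```text
time_s: 10.6
tool_pos: [0.4277, 0.4029, 0.1933]
eef_rot: [-0.002, 0.994, 0.109, 0.004]
contact_force: [-0.7, 0.2, 0.9]
finger_gap: 0.05
```

Run:
```python
from h import *
go(.42,.40,.28,12.5)
```

```text
t 10.6 p [0.4277 0.4029 0.1933] ang 12.52 tilt [0.0065 0.0052] F [-0.72  0.19  0.91] T [ 0.08 -0.   -0.03] gap 0.0500 q6 0.46
total [-0.251  0.027 -2.891] rows 3 each [-0.084  0.009 -0.964]
turn units [-0.035 -0.071  0.004]
```

send_rows(
  plan=[
    {"tx":0,"ty":0,"tz":-0.3,"ax":0,"ay":0,"az":0,"jaw":60},
    {"tx":0,"ty":0,"tz":-0.6,"ax":0,"ay":0,"az":0,"jaw":60},
    {"tx":0,"ty":0,"tz":-0.9,"ax":0,"ay":0,"az":0,"jaw":70},
    {"tx":0,"ty":0,"tz":-0.9,"ax":0,"ay":0,"az":0,"jaw":85},
    {"tx":0,"ty":0,"tz":-0.5,"ax":0,"ay":0,"az":0,"jaw":85},
    {"tx":0,"ty":0,"tz":0,"ax":0,"ay":0,"az":0,"jaw":85},
  ],
)

```text
time_s: 11.2
tool_pos: [0.4271, 0.4023, 0.2952]
eef_rot: [-0.002, 0.994, 0.109, 0.004]
contact_force: [1.1, 0.3, 1.0]
finger_gap: 0.085
```

Run:
```python
from h import *
go(.427,.06,.28,0)
c=snap('top','t2.png'); cv2.imwrite('pics/t2c.png',cv2.resize(c['frame'][100:290,140:440,::-1],None,fx=2.6,fy=2.6))
c=snap('wrist','w4.png')
```

```text
t 11.2 p [0.4271 0.4023 0.2952] ang 12.52 tilt [0.0065 0.0051] F [1.06 0.34 1.03] T [ 0.06 -0.03 -0.02] gap 0.0850 q6 0.46
total [-2.481 11.138  0.447] rows 12 each [-0.207  0.928  0.037]
turn units [-0.042 -0.067  2.087]
```

View pics/t2c.png

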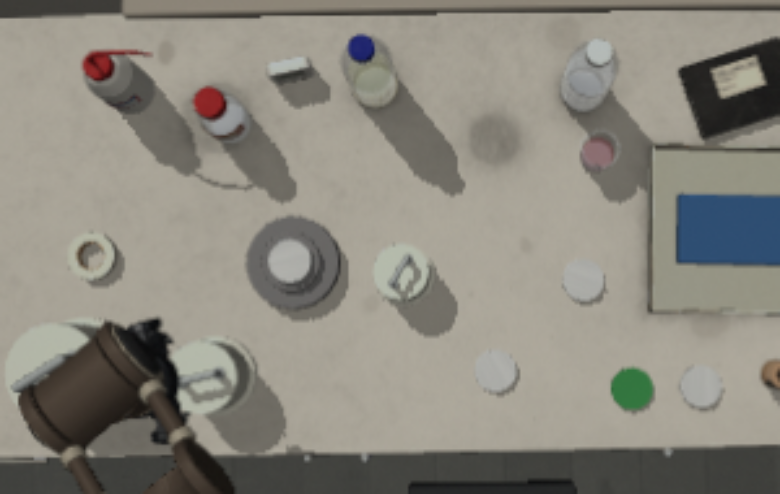

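Run:
```python
from h import *
go(.585,.24,.30,12.5)
c=load('top0.png')
c=load('t2.png')
im=c['frame'].astype(int)
# flange: dark mask
p=im[170:235,225:285]; m=(p.max(2)<105).astype(np.uint8)
cs,_=cv2.findContours(m,cv2.RETR_EXTERNAL,cv2.CHAIN_APPROX_NONE); k=max(cs,key=len); e=cv2.fitEllipse(k); print(e); u,v=np.array(e[0])+[225,170]; print(atz(c,u,v,.02))
```

```text
t 11.3 p [0.4262 0.4015 0.2925] ang 12.52 tilt [0.0032 0.0024] F [ 0.05 -0.61 -0.38] T [-0.03  0.01 -0.01] gap 0.0850 q6 0.46
total [ 4.003  6.402 -0.246] rows 7 each [ 0.572  0.915 -0.035]
turn units [-0.016 -0.035  0.004]
((28.454532623291016, 32.36154556274414), (31.039106369018555, 33.33422088623047), 98.82005310058594)
[0.57853981 0.28380201 0.02      ]
```

send_rows(
  plan=[
    {"tx":0.3,"ty":0.5,"tz":0,"ax":0,"ay":0,"az":0,"jaw":85},
    {"tx":0.56,"ty":0.9,"tz":0,"ax":0,"ay":0,"az":0,"jaw":85},
    {"tx":0.56,"ty":0.9,"tz":0,"ax":0,"ay":0,"az":0,"jaw":85},
    {"tx":0.56,"ty":0.9,"tz":0,"ax":0,"ay":0,"az":0,"jaw":85},
    {"tx":0.56,"ty":0.9,"tz":0,"ax":0,"ay":0,"az":0,"jaw":85},
    {"tx":0.56,"ty":0.9,"tz":0,"ax":0,"ay":0,"az":0,"jaw":85},
    {"tx":0.5,"ty":0.7,"tz":0,"ax":0,"ay":0,"az":0,"jaw":85},
    {"tx":0.3,"ty":0.4,"tz":0,"ax":0,"ay":0,"az":0,"jaw":85},
    {"tx":0,"ty":0,"tz":0,"ax":0,"ay":0,"az":0,"jaw":85},
  ],
)

```text
time_s: 12.2
tool_pos: [0.5838, 0.2331, 0.2777]
eef_rot: [0.004, 0.994, 0.11, -0.009]
contact_force: [-0.4, 1.0, 0.2]
finger_gap: 0.0851
```

Run:
```python
from h import *
go(.585,.24,.30,12.5)
c=snap('wrist','w5.png')
x,y=.585,.288
draw(c,[(circ(x,y,.066,.028),(0,0,255)),(circ(x,y,.041,.04),(0,255,0)),(circ(x,y,.03,.05),(255,0,0)),],(160,0,320,300),'w5o.png',2)
```

```text
t 12.2 p [0.5838 0.2331 0.2777] ang 12.59 tilt [-0.0163 -0.0108] F [-0.41  0.98  0.25] T [-0.01  0.02  0.  ] gap 0.0851 q6 0.10
total [ 0.077 -0.211 -0.746] rows 1 each [ 0.077 -0.211 -0.746]
turn units [0.067 0.174 0.015]
```

View pics/w5o.png

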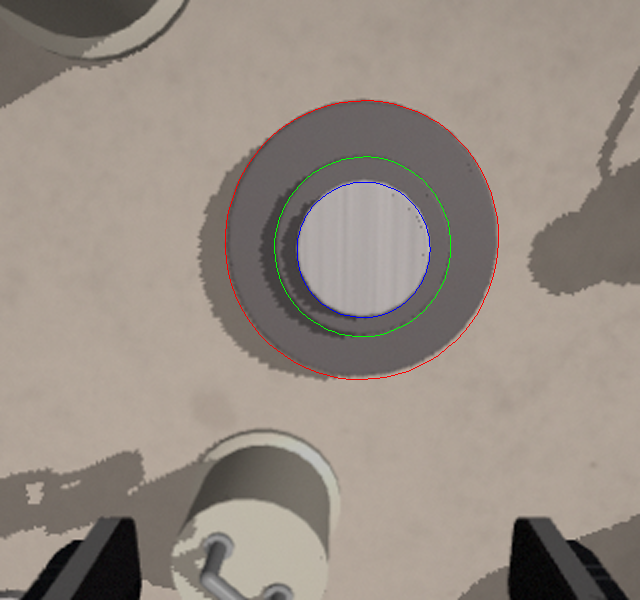

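Run:
```python
from h import *
go(.433,-.03,.28,12.5)
```

```text
t 12.2 p [0.5828 0.2337 0.2774] ang 12.62 tilt [-0.0175 -0.0107] F [-0.14 -0.31 -0.68] T [0.04 0.01 0.04] gap 0.0846 q6 0.10
total [-6.795  7.487  0.097] rows 8 each [-0.849  0.936  0.012]
turn units [0.064 0.185 0.021]
```

send_rows(
  plan=[
    {"tx":-0.4,"ty":0.5,"tz":0,"ax":0,"ay":0.1,"az":0,"jaw":85},
    {"tx":-0.85,"ty":0.94,"tz":0,"ax":0,"ay":0.1,"az":0,"jaw":85},
    {"tx":-0.85,"ty":0.94,"tz":0,"ax":0,"ay":0,"az":0,"jaw":85},
    {"tx":-0.85,"ty":0.94,"tz":0,"ax":0,"ay":0,"az":0,"jaw":85},
    {"tx":-0.85,"ty":0.94,"tz":0,"ax":0,"ay":0,"az":0,"jaw":85},
    {"tx":-0.85,"ty":0.94,"tz":0,"ax":0,"ay":0,"az":0,"jaw":85},
    {"tx":-0.85,"ty":0.94,"tz":0,"ax":0,"ay":0,"az":0,"jaw":85},
    {"tx":-0.6,"ty":0.7,"tz":0,"ax":0,"ay":0,"az":0,"jaw":85},
    {"tx":-0.3,"ty":0.4,"tz":0,"ax":0,"ay":0,"az":0,"jaw":85},
    {"tx":0,"ty":0,"tz":0,"ax":0,"ay":0,"az":0,"jaw":85},
  ],
)

```text
time_s: 13.25
tool_pos: [0.4299, -0.0177, 0.2742]
eef_rot: [-0.0, 0.993, 0.119, -0.003]
contact_force: [0.0, 0.1, -0.2]
finger_gap: 0.0849
```

Run:
```python
from h import *
go(.433,-.03,.28,12.5)
c=snap('wrist','w6.png')
x,y=.433,.007
draw(c,[(circ(x,y,.03,.011),(0,0,255)),(circ(x,y,.03,0),(255,0,0)),],(160,0,320,300),'w6o.png',2)
```

```text
t 13.2 p [ 0.4299 -0.0177  0.2742] ang 13.62 tilt [-0.0063 -0.0004] F [ 0.04  0.09 -0.15] T [-0.01 -0.05  0.  ] gap 0.0849 q6 -0.38
total [ 0.002  0.424 -0.194] rows 1 each [ 0.002  0.424 -0.194]
turn units [-0.01   0.059  0.186]
```

View pics/w6o.png

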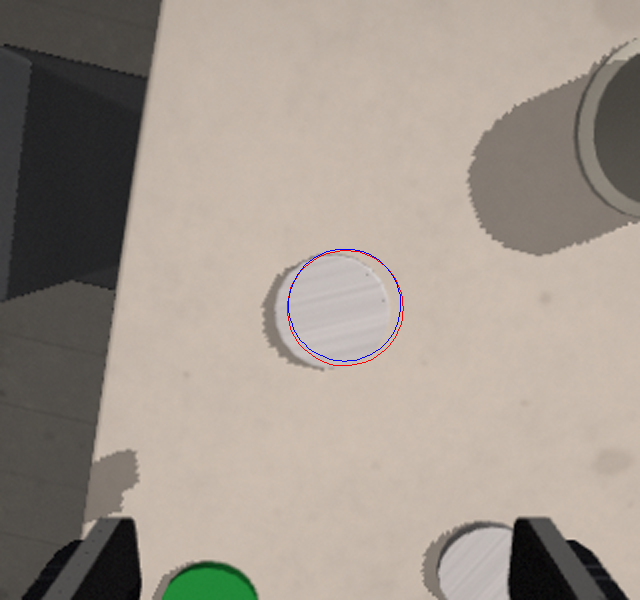

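```bash
cat >> h.py <<'E'
def tinfit(c,guess,z,r=.03):
    """refine the disc centre (world, height z) from a guess by a brightness mask in the undistorted plane"""
    im=c['frame'].astype(int); m=((im[...,0]-im[...,2])<9)&(im.min(2)>120); m=m.astype(np.uint8)
    u,v=proj(c,[guess[0],guess[1],z])[0]; n,l,s,cc=cv2.connectedComponentsWithStats(m)
    k=l[int(v),int(u)]; mm=(l==k).astype(np.uint8); mm=cv2.morphologyEx(mm,cv2.MORPH_CLOSE,np.ones((5,5),np.uint8))
    cs,_=cv2.findContours(mm,cv2.RETR_EXTERNAL,cv2.CHAIN_APPROX_NONE); q=max(cs,key=len)[:,0].astype(float)
    P=np.array([atz(c,a,b,z)[:2] for a,b in q]); (x,y),rr=cv2.minEnclosingCircle(P.astype(np.float32))
    A=np.c_[2*P,np.ones(len(P))]; sol=np.linalg.lstsq(A,(P**2).sum(1),rcond=None)[0]
    print('tin lsq',np.round(sol[:2],4),'r %.4f'%np.sqrt(sol[2]+sol[0]**2+sol[1]**2),'minenc',round(x,4),round(y,4),round(rr,4)); return sol[:2]
E
python3 - <<'E'
from h import *
c=load('w6.png'); p=tinfit(c,(.427,.004),.011); p=tinfit(load('w5.png'),(.585,.288),.05)
go(.4268,.004,.12,12.5)
E
```

```text
tin lsq [ 0.4514 -0.1402] r 0.3664 minenc 0.4679 -0.2166 0.4917
tin lsq [0.5846 0.2887] r 0.0291 minenc 0.5853 0.2888 0.0302
t 13.3 p [ 0.4302 -0.017   0.2742] ang 13.64 tilt [-0.0062  0.0001] F [0.57 0.57 0.06] T [ 0.    0.05 -0.03] gap 0.0847 q6 -0.38
total [ 0.085 -0.699  5.141] rows 6 each [ 0.014 -0.116  0.857]
turn units [-0.015  0.057  0.191]
```

send_rows(
  plan=[
    {"tx":0.05,"ty":-0.4,"tz":0.4,"ax":0,"ay":0.05,"az":0,"jaw":85},
    {"tx":0.04,"ty":-0.3,"tz":0.8,"ax":0,"ay":0,"az":0,"jaw":85},
    {"tx":0,"ty":0,"tz":0.9,"ax":0,"ay":0,"az":0,"jaw":85},
    {"tx":0,"ty":0,"tz":0.9,"ax":0,"ay":0,"az":0,"jaw":85},
    {"tx":0,"ty":0,"tz":0.9,"ax":0,"ay":0,"az":0,"jaw":85},
    {"tx":0,"ty":0,"tz":0.6,"ax":0,"ay":0,"az":0,"jaw":85},
    {"tx":0,"ty":0,"tz":0,"ax":0,"ay":0,"az":0,"jaw":85},
  ],
)

```text
time_s: 14.0
tool_pos: [0.4318, 0.015, 0.137]
eef_rot: [-0.002, 0.992, 0.124, 0.004]
contact_force: [-0.2, 0.5, -0.5]
finger_gap: 0.0854
```

Run:
```python
from h import *
go(.4268,.004,.12,12.5)
c=snap('wrist','w7.png')
x,y=.4268,.004
draw(c,[(circ(x,y,.03,.011),(0,0,255)),(circ(x,y,.03,0),(255,0,0)),],(120,0,400,400),'w7o.png',1.5)
```

```text
t 14.0 p [0.4318 0.015  0.137 ] ang 14.22 tilt [0.0075 0.006 ] F [-0.17  0.5  -0.51] T [ 0.01  0.04 -0.02] gap 0.0854 q6 -0.32
total [-0.258  0.318  0.565] rows 1 each [-0.258  0.318  0.565]
turn units [-0.039 -0.083  0.287]
```

View pics/w7o.png

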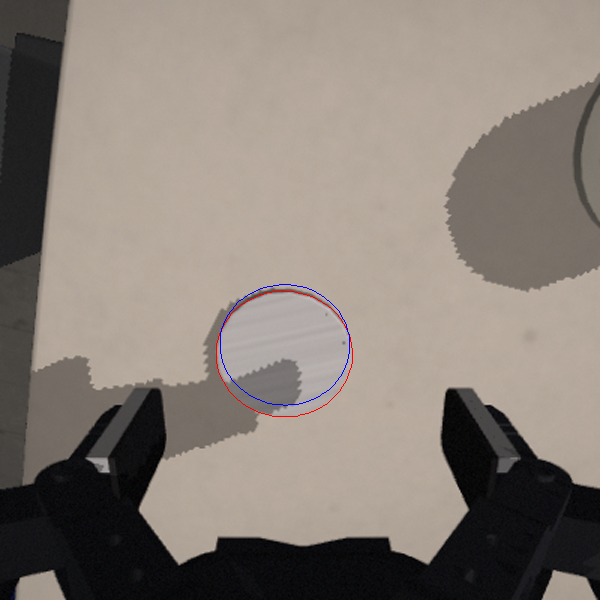

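send_rows(
  plan=[
    {"tx":-0.26,"ty":0.32,"tz":0.3,"ax":0,"ay":-0.08,"az":0.28,"jaw":85},
    {"tx":0,"ty":0,"tz":0.5,"ax":0,"ay":0,"az":0,"jaw":85},
    {"tx":0,"ty":0,"tz":0.4,"ax":0,"ay":0,"az":0,"jaw":80},
    {"tx":0,"ty":0,"tz":0,"ax":0,"ay":0,"az":0,"jaw":75},
  ],
)

```text
time_s: 14.45
tool_pos: [0.4306, 0.0036, 0.1036]
eef_rot: [-0.001, 0.994, 0.109, 0.004]
contact_force: [-1.1, -0.1, -0.3]
finger_gap: 0.0749
```

Run:
```python
from h import *
go(.4268,.004,.09,12.5)
c=snap('wrist','w8.png')
x,y=.4268,.004
draw(c,[(circ(x,y,.03,.011),(0,0,255)),(circ(x,y,.03,0),(255,0,0)),],(120,0,400,400),'w8o.png',1.5)
```

```text
t 14.4 p [0.4306 0.0036 0.1036] ang 12.47 tilt [0.0081 0.0029] F [-1.11 -0.08 -0.3 ] T [ 0.02  0.04 -0.02] gap 0.0749 q6 -0.32
total [-0.124 -0.039  0.454] rows 1 each [-0.124 -0.039  0.454]
turn units [-0.01  -0.082 -0.005]
```

View pics/w8o.png

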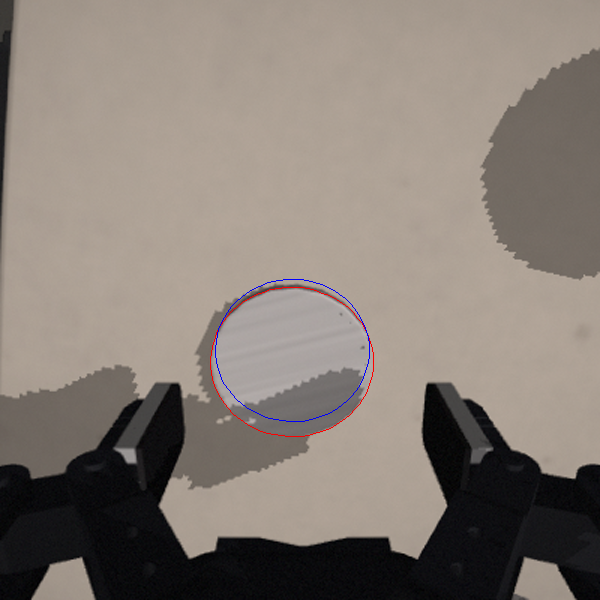

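send_rows(
  plan=[
    {"tx":-0.12,"ty":-0.04,"tz":0.3,"ax":0,"ay":-0.08,"az":0,"jaw":75},
    {"tx":0,"ty":0,"tz":0.25,"ax":0,"ay":0,"az":0,"jaw":75},
    {"tx":0,"ty":0,"tz":0.2,"ax":0,"ay":0,"az":0,"jaw":66},
    {"tx":0,"ty":0,"tz":0,"ax":0,"ay":0,"az":0,"jaw":66},
    {"tx":0,"ty":0,"tz":0,"ax":0,"ay":0,"az":0,"jaw":66},
  ],
)

```text
time_s: 15.0
tool_pos: [0.4286, 0.0037, 0.0813]
eef_rot: [-0.0, 0.994, 0.108, 0.002]
contact_force: [0.2, 0.5, 0.7]
finger_gap: 0.0661
```

Run:
```python
from h import *
go(.4268,.004,.077,12.5)
```

```text
t 15.0 p [0.4286 0.0037 0.0813] ang 12.44 tilt [0.0037 0.0004] F [0.19 0.46 0.67] T [-0.03  0.   -0.04] gap 0.0661 q6 -0.31
total [-0.056 -0.024  0.144] rows 1 each [-0.056 -0.024  0.144]
turn units [ 0.004 -0.035 -0.011]
```

send_rows(
  plan=[
    {"tx":-0.05,"ty":-0.02,"tz":0.1,"ax":0,"ay":-0.03,"az":0,"jaw":66},
    {"tx":0,"ty":0,"tz":0.06,"ax":0,"ay":0,"az":0,"jaw":66},
  ],
)

```text
time_s: 15.2
tool_pos: [0.4273, 0.0039, 0.0766]
eef_rot: [0.0, 0.994, 0.108, 0.001]
contact_force: [0.0, 0.3, 0.1]
finger_gap: 0.066
```

send_rows(
  plan=[
    {"tx":0,"ty":0,"tz":0.05,"ax":0,"ay":0,"az":0,"jaw":66},
    {"tx":0,"ty":0,"tz":0.04,"ax":0,"ay":0,"az":0,"jaw":66},
  ],
)

```text
time_s: 15.4
tool_pos: [0.4274, 0.004, 0.0737]
eef_rot: [0.0, 0.994, 0.108, 0.001]
contact_force: [0.8, -0.0, -0.3]
finger_gap: 0.0662
```

send_rows(
  plan=[
    {"tx":0,"ty":0,"tz":0.04,"ax":0,"ay":0,"az":0,"jaw":66},
    {"tx":0,"ty":0,"tz":0.0,"ax":0,"ay":0,"az":0,"jaw":66},
  ],
)

```text
time_s: 15.6
tool_pos: [0.4274, 0.004, 0.0724]
eef_rot: [0.0, 0.994, 0.108, 0.001]
contact_force: [-0.1, -0.4, 0.7]
finger_gap: 0.0657
```

Run:
```python
from h import *
go(.4268,.004,.074,12.5)
c=snap('side','s2.png'); u,v=proj(c,[.427,.004,.02])[0].astype(int); print(u,v)
cv2.imwrite('pics/s2c.png',cv2.resize(c['frame'][v-50:v+50,u-70:u+70,::-1],None,fx=5,fy=5))
```

```text
t 15.6 p [0.4274 0.004  0.0724] ang 12.44 tilt [ 0.0017 -0.0004] F [-0.05 -0.4   0.65] T [ 0.04  0.02 -0.04] gap 0.0657 q6 -0.31
total [-0.02  -0.006 -0.054] rows 1 each [-0.02  -0.006 -0.054]
turn units [ 0.008 -0.015 -0.009]
357 222
```

View pics/s2c.png

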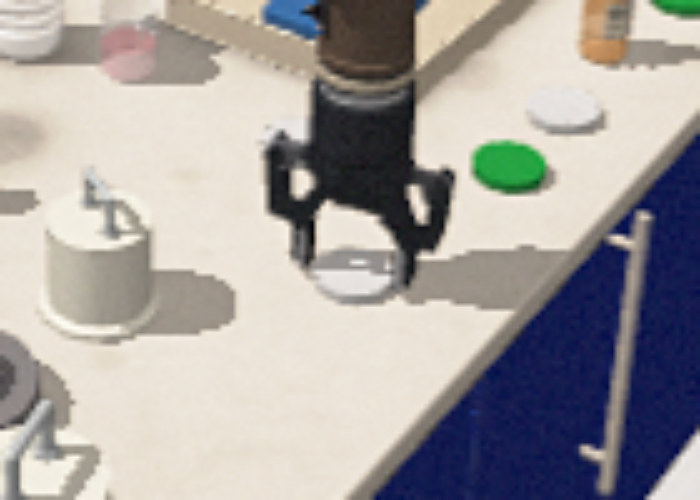

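send_rows(
  plan=[
    {"tx":0,"ty":0,"tz":0.05,"ax":0,"ay":0,"az":0,"jaw":66},
  ],
)

```text
time_s: 15.75
tool_pos: [0.4277, 0.0039, 0.0711]
eef_rot: [0.0, 0.994, 0.108, 0.001]
contact_force: [0.3, -0.3, -0.3]
finger_gap: 0.0663
```

send_rows(
  plan=[
    {"tx":0,"ty":0,"tz":0.05,"ax":0,"ay":0,"az":0,"jaw":66},
  ],
)

```text
time_s: 15.85
tool_pos: [0.4278, 0.0039, 0.0695]
eef_rot: [0.0, 0.994, 0.108, 0.001]
contact_force: [1.2, -0.6, 0.0]
finger_gap: 0.0662
```

send_rows(
  plan=[
    {"tx":0,"ty":0,"tz":0.05,"ax":0,"ay":0,"az":0,"jaw":66},
  ],
)

```text
time_s: 15.95
tool_pos: [0.4279, 0.0039, 0.068]
eef_rot: [0.0, 0.994, 0.108, 0.001]
contact_force: [0.4, 0.9, 0.4]
finger_gap: 0.0659
```

send_rows(
  plan=[
    {"tx":0,"ty":0,"tz":0.04,"ax":0,"ay":0,"az":0,"jaw":66},
  ],
)

```text
time_s: 16.05
tool_pos: [0.4278, 0.0039, 0.0666]
eef_rot: [0.0, 0.994, 0.108, 0.001]
contact_force: [0.2, 0.3, 0.0]
finger_gap: 0.0661
```

send_rows(
  plan=[
    {"tx":0,"ty":0,"tz":0.04,"ax":0,"ay":0,"az":0,"jaw":66},
  ],
)

```text
time_s: 16.15
tool_pos: [0.4279, 0.0039, 0.0659]
eef_rot: [0.0, 0.994, 0.108, 0.001]
contact_force: [-4.9, 0.2, 21.7]
finger_gap: 0.0657
```

send_rows(
  plan=[
    {"tx":0,"ty":0,"tz":0.04,"ax":0,"ay":0,"az":0,"jaw":66},
  ],
)

```text
time_s: 16.25
tool_pos: [0.4281, 0.0039, 0.066]
eef_rot: [0.0, 0.994, 0.108, -0.0]
contact_force: [-6.0, 0.4, 22.3]
finger_gap: 0.0658
```

send_rows(
  plan=[
    {"tx":0,"ty":0,"tz":-0.1,"ax":0,"ay":0,"az":0,"jaw":66},
    {"tx":-0.03,"ty":0,"tz":-0.06,"ax":0,"ay":0,"az":0,"jaw":66},
    {"tx":0,"ty":0,"tz":0,"ax":0,"ay":0,"az":0,"jaw":66},
  ],
)

```text
time_s: 16.55
tool_pos: [0.4277, 0.0036, 0.0714]
eef_rot: [0.0, 0.994, 0.108, 0.0]
contact_force: [-0.1, 0.6, 0.4]
finger_gap: 0.066
```

send_rows(
  plan=[
    {"tx":0,"ty":0,"tz":0,"ax":0,"ay":0,"az":0,"jaw":62},
    {"tx":0,"ty":0,"tz":0,"ax":0,"ay":0,"az":0,"jaw":58},
    {"tx":0,"ty":0,"tz":0,"ax":0,"ay":0,"az":0,"jaw":50},
    {"tx":0,"ty":0,"tz":0,"ax":0,"ay":0,"az":0,"jaw":50},
    {"tx":0,"ty":0,"tz":0,"ax":0,"ay":0,"az":0,"jaw":50},
  ],
)

```text
time_s: 17.05
tool_pos: [0.4276, 0.0036, 0.0722]
eef_rot: [0.0, 0.994, 0.108, -0.0]
contact_force: [-1.7, 0.2, 2.3]
finger_gap: 0.0569
```

Run:
```python
from h import *
go(.4268,.004,.074,12.5)
c=snap('wrist','w9.png')
```

```text
t 17.1 p [0.4276 0.0036 0.0722] ang 12.44 tilt [-0.0002 -0.0003] F [-1.7   0.25  2.31] T [ 0.   -0.01 -0.  ] gap 0.0569 q6 -0.31
total [-0.024 -0.017 -0.061] rows 1 each [-0.024 -0.017 -0.061]
turn units [ 0.003  0.002 -0.01 ]
```

View pics/w9.png

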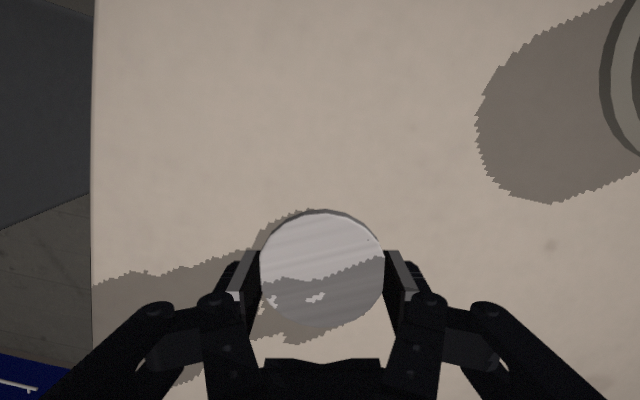

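Run:
```python
from h import *
c=load('w9.png')
x,y=.4276,.0036
draw(c,[(circ(x,y,.03,.011),(0,0,255))],(220,180,200,180),'w9o.png',4)
```

```text
(no output)
```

View pics/w9o.png

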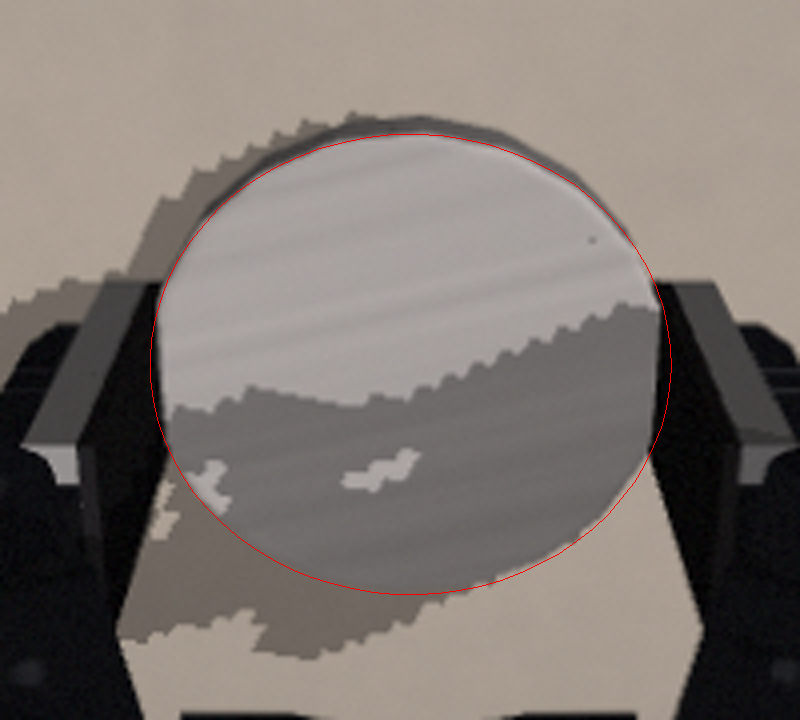

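send_rows(
  plan=[
    {"tx":0,"ty":0,"tz":-0.2,"ax":0,"ay":0,"az":0,"jaw":50},
    {"tx":0,"ty":0,"tz":-0.4,"ax":0,"ay":0,"az":0,"jaw":50},
    {"tx":0,"ty":0,"tz":-0.7,"ax":0,"ay":0,"az":0,"jaw":50},
    {"tx":0,"ty":0,"tz":-0.9,"ax":0,"ay":0,"az":0,"jaw":50},
    {"tx":0,"ty":0,"tz":-0.9,"ax":0,"ay":0,"az":0,"jaw":50},
    {"tx":0,"ty":0,"tz":-0.6,"ax":0,"ay":0,"az":0,"jaw":50},
    {"tx":0,"ty":0,"tz":0,"ax":0,"ay":0,"az":0,"jaw":50},
  ],
)

```text
time_s: 17.8
tool_pos: [0.4261, 0.0038, 0.189]
eef_rot: [-0.0, 0.994, 0.108, -0.002]
contact_force: [0.2, -0.0, -1.1]
finger_gap: 0.0571
```

Run:
```python
from h import *
go(.585,.288,.18,12.5)
```

```text
t 17.8 p [0.4261 0.0038 0.189 ] ang 12.44 tilt [-0.0031 -0.    ] F [ 0.23 -0.02 -1.11] T [ 0.08 -0.05  0.01] gap 0.0571 q6 -0.31
total [ 7.215 -8.109  0.282] rows 9 each [ 0.802 -0.901  0.031]
turn units [-0.006  0.029 -0.01 ]
```

send_rows(
  plan=[
    {"tx":0.1,"ty":-0.1,"tz":-0.6,"ax":0,"ay":0,"az":0,"jaw":50},
    {"tx":0.4,"ty":-0.4,"tz":-0.6,"ax":0,"ay":0,"az":0,"jaw":50},
    {"tx":0.7,"ty":-0.8,"tz":0,"ax":0,"ay":0,"az":0,"jaw":50},
    {"tx":0.8,"ty":-0.9,"tz":0,"ax":0,"ay":0,"az":0,"jaw":50},
    {"tx":0.8,"ty":-0.9,"tz":0,"ax":0,"ay":0,"az":0,"jaw":50},
    {"tx":0.8,"ty":-0.9,"tz":0,"ax":0,"ay":0,"az":0,"jaw":50},
    {"tx":0.8,"ty":-0.9,"tz":0,"ax":0,"ay":0,"az":0,"jaw":50},
    {"tx":0.8,"ty":-0.9,"tz":0,"ax":0,"ay":0,"az":0,"jaw":50},
    {"tx":0.8,"ty":-0.9,"tz":0,"ax":0,"ay":0,"az":0,"jaw":50},
    {"tx":0.6,"ty":-0.7,"tz":0,"ax":0,"ay":0,"az":0,"jaw":50},
    {"tx":0.3,"ty":-0.3,"tz":0,"ax":0,"ay":0,"az":0,"jaw":50},
    {"tx":0,"ty":0,"tz":0,"ax":0,"ay":0,"az":0,"jaw":50},
  ],
)

```text
time_s: 19.0
tool_pos: [0.5772, 0.2826, 0.2141]
eef_rot: [0.001, 0.994, 0.107, -0.009]
contact_force: [0.3, -0.0, -1.0]
finger_gap: 0.0569
```

Run:
```python
from h import *
go(.585,.288,.16,12.5)
```

```text
t 19.0 p [0.5772 0.2826 0.2141] ang 12.30 tilt [-0.0168 -0.0047] F [ 0.26 -0.04 -0.97] T [0.01 0.02 0.  ] gap 0.0569 q6 0.17
total [ 0.325 -0.121  1.798] rows 2 each [ 0.162 -0.06   0.899]
turn units [ 0.009  0.167 -0.034]
```

send_rows(
  plan=[
    {"tx":0.32,"ty":-0.12,"tz":0.3,"ax":0,"ay":0.17,"az":0,"jaw":50},
    {"tx":0,"ty":0,"tz":0.5,"ax":0,"ay":0,"az":0,"jaw":50},
    {"tx":0,"ty":0,"tz":0.6,"ax":0,"ay":0,"az":0,"jaw":50},
    {"tx":0,"ty":0,"tz":0.4,"ax":0,"ay":0,"az":0,"jaw":50},
    {"tx":0,"ty":0,"tz":0,"ax":0,"ay":0,"az":0,"jaw":50},
  ],
)

```text
time_s: 19.5
tool_pos: [0.5827, 0.2826, 0.153]
eef_rot: [0.002, 0.994, 0.105, -0.003]
contact_force: [-0.8, -0.8, -0.7]
finger_gap: 0.0568
```

Run:
```python
from h import *
go(.585,.288,.14,12.5)
c=snap('wrist','w10.png')
x,y=.585,.288; s=telemetry.observe()['tool_pos']
draw(c,[(circ(x,y,.066,.028),(0,0,255)),(circ(x,y,.041,.04),(0,255,0)),(circ(x,y,.03,.05),(255,0,0)),(circ(s[0],s[1],.03,s[2]-.0722+.011),(0,255,255))],(160,40,320,300),'w10o.png',2)
```

```text
t 19.5 p [0.5827 0.2826 0.153 ] ang 12.11 tilt [-0.0051 -0.0053] F [-0.81 -0.78 -0.65] T [-0.04 -0.    0.05] gap 0.0568 q6 0.18
total [ 0.114 -0.162  0.433] rows 1 each [ 0.114 -0.162  0.433]
turn units [ 0.039  0.059 -0.066]
```

View pics/w10o.png

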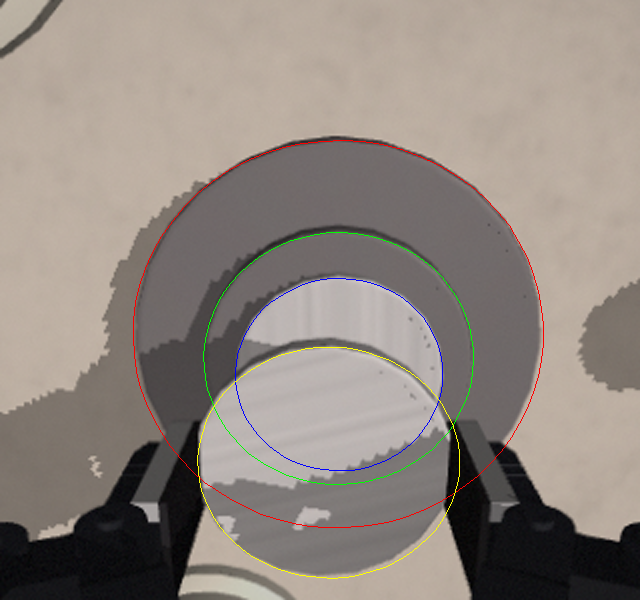

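send_rows(
  plan=[
    {"tx":0.11,"ty":-0.16,"tz":0.1,"ax":0.04,"ay":0.06,"az":-0.06,"jaw":50},
    {"tx":0,"ty":0,"tz":0.2,"ax":0,"ay":0,"az":0,"jaw":50},
    {"tx":0,"ty":0,"tz":0.2,"ax":0,"ay":0,"az":0,"jaw":50},
    {"tx":0,"ty":0,"tz":0,"ax":0,"ay":0,"az":0,"jaw":50},
  ],
)

```text
time_s: 19.95
tool_pos: [0.5868, 0.2884, 0.1397]
eef_rot: [-0.001, 0.994, 0.108, 0.003]
contact_force: [0.3, -0.7, 0.3]
finger_gap: 0.0567
```

Run:
```python
from h import *
go(.585,.288,.13,12.5)
```

```text
t 19.9 p [0.5868 0.2884 0.1397] ang 12.45 tilt [0.0048 0.0022] F [ 0.28 -0.74  0.29] T [-0.02  0.01 -0.06] gap 0.0567 q6 0.17
total [-0.062  0.001  0.323] rows 1 each [-0.062  0.001  0.323]
turn units [-0.011 -0.049 -0.008]
```

send_rows(
  plan=[
    {"tx":-0.06,"ty":0,"tz":0.02,"ax":0,"ay":-0.05,"az":0,"jaw":50},
    {"tx":0,"ty":0,"tz":0.03,"ax":0,"ay":0,"az":0,"jaw":50},
    {"tx":0,"ty":0,"tz":0.03,"ax":0,"ay":0,"az":0,"jaw":50},
    {"tx":0,"ty":0,"tz":0.03,"ax":0,"ay":0,"az":0,"jaw":50},
  ],
)

```text
time_s: 20.35
tool_pos: [0.5855, 0.2885, 0.1372]
eef_rot: [-0.001, 0.994, 0.109, 0.001]
contact_force: [0.2, 0.6, -0.3]
finger_gap: 0.0567
```

send_rows(
  plan=[
    {"tx":0,"ty":0,"tz":0.02,"ax":0,"ay":0,"az":0,"jaw":50},
    {"tx":0,"ty":0,"tz":0.02,"ax":0,"ay":0,"az":0,"jaw":50},
    {"tx":0,"ty":0,"tz":0.02,"ax":0,"ay":0,"az":0,"jaw":50},
  ],
)

```text
time_s: 20.65
tool_pos: [0.5857, 0.2885, 0.1355]
eef_rot: [-0.001, 0.994, 0.109, 0.001]
contact_force: [0.3, 0.1, -0.8]
finger_gap: 0.0569
```

send_rows(
  plan=[
    {"tx":0,"ty":0,"tz":0.02,"ax":0,"ay":0,"az":0,"jaw":50},
    {"tx":0,"ty":0,"tz":0.02,"ax":0,"ay":0,"az":0,"jaw":50},
    {"tx":0,"ty":0,"tz":0.02,"ax":0,"ay":0,"az":0,"jaw":50},
  ],
)

```text
time_s: 20.95
tool_pos: [0.5857, 0.2885, 0.1336]
eef_rot: [-0.001, 0.994, 0.109, 0.001]
contact_force: [0.7, -0.3, -1.3]
finger_gap: 0.0573
```

Run:
```python
from h import *
go(.585,.288,.12,12.5)
```

```text
t 20.9 p [0.5857 0.2885 0.1336] ang 12.47 tilt [0.0017 0.0019] F [ 0.65 -0.35 -1.26] T [-0.01  0.01  0.03] gap 0.0573 q6 0.17
total [-0.028  0.013  0.452] rows 1 each [-0.028  0.013  0.452]
turn units [-0.014 -0.019 -0.004]
```

send_rows(
  plan=[
    {"tx":-0.02,"ty":0.01,"tz":0.02,"ax":0,"ay":-0.02,"az":0,"jaw":50},
    {"tx":0,"ty":0,"tz":0.02,"ax":0,"ay":0,"az":0,"jaw":50},
    {"tx":0,"ty":0,"tz":0.02,"ax":0,"ay":0,"az":0,"jaw":50},
    {"tx":0,"ty":0,"tz":0.02,"ax":0,"ay":0,"az":0,"jaw":50},
    {"tx":0,"ty":0,"tz":0.02,"ax":0,"ay":0,"az":0,"jaw":50},
  ],
)

```text
time_s: 21.45
tool_pos: [0.5851, 0.288, 0.1303]
eef_rot: [-0.001, 0.994, 0.109, -0.0]
contact_force: [-0.9, 0.5, -1.0]
finger_gap: 0.0571
```

send_rows(
  plan=[
    {"tx":0,"ty":0,"tz":0.02,"ax":0,"ay":0,"az":0,"jaw":50},
    {"tx":0,"ty":0,"tz":0.02,"ax":0,"ay":0,"az":0,"jaw":50},
    {"tx":0,"ty":0,"tz":0.02,"ax":0,"ay":0,"az":0,"jaw":50},
  ],
)

```text
time_s: 21.75
tool_pos: [0.5851, 0.288, 0.1283]
eef_rot: [-0.001, 0.994, 0.109, -0.0]
contact_force: [-0.1, 1.3, -1.0]
finger_gap: 0.0568
```

send_rows(
  plan=[
    {"tx":0,"ty":0,"tz":0.02,"ax":0,"ay":0,"az":0,"jaw":50},
    {"tx":0,"ty":0,"tz":0.02,"ax":0,"ay":0,"az":0,"jaw":50},
    {"tx":0,"ty":0,"tz":0.02,"ax":0,"ay":0,"az":0,"jaw":50},
  ],
)

```text
time_s: 22.05
tool_pos: [0.5851, 0.288, 0.1263]
eef_rot: [-0.001, 0.994, 0.109, -0.0]
contact_force: [0.1, 0.8, -1.3]
finger_gap: 0.0571
```

send_rows(
  plan=[
    {"tx":0,"ty":0,"tz":0.02,"ax":0,"ay":0,"az":0,"jaw":50},
    {"tx":0,"ty":0,"tz":0.02,"ax":0,"ay":0,"az":0,"jaw":50},
    {"tx":0,"ty":0,"tz":0.02,"ax":0,"ay":0,"az":0,"jaw":50},
  ],
)

```text
time_s: 22.35
tool_pos: [0.5851, 0.2881, 0.1244]
eef_rot: [-0.001, 0.994, 0.109, -0.0]
contact_force: [0.1, -0.2, -0.4]
finger_gap: 0.0569
```

send_rows(
  plan=[
    {"tx":0,"ty":0,"tz":0.02,"ax":0,"ay":0,"az":0,"jaw":50},
    {"tx":0,"ty":0,"tz":0.02,"ax":0,"ay":0,"az":0,"jaw":50},
    {"tx":0,"ty":0,"tz":0.02,"ax":0,"ay":0,"az":0,"jaw":50},
  ],
)

```text
time_s: 22.65
tool_pos: [0.5852, 0.2881, 0.123]
eef_rot: [-0.001, 0.994, 0.109, -0.0]
contact_force: [-2.8, -0.8, 5.6]
finger_gap: 0.0568
```

Run:
```python
from h import *
go(.585,.288,.12,12.5)
```

```text
t 22.6 p [0.5852 0.2881 0.123 ] ang 12.47 tilt [-0.0008  0.0013] F [-2.81 -0.79  5.6 ] T [-0.12  0.32  0.02] gap 0.0568 q6 0.17
total [-0.006  0.002  0.101] rows 1 each [-0.006  0.002  0.101]
turn units [-0.014  0.005 -0.005]
```

send_rows(
  plan=[
    {"tx":0,"ty":0,"tz":0.015,"ax":0,"ay":0,"az":0,"jaw":50},
  ],
)

```text
time_s: 22.75
tool_pos: [0.5852, 0.2881, 0.123]
eef_rot: [-0.001, 0.994, 0.109, -0.0]
contact_force: [-0.9, -0.2, 3.2]
finger_gap: 0.0571
```

Touch is confirmed (TCP stopped at 0.123, force about +4 N against −1 N carried). Opening slowly.

send_rows(
  plan=[
    {"tx":0,"ty":0,"tz":0,"ax":0,"ay":0,"az":0,"jaw":59},
    {"tx":0,"ty":0,"tz":0,"ax":0,"ay":0,"az":0,"jaw":61},
    {"tx":0,"ty":0,"tz":0,"ax":0,"ay":0,"az":0,"jaw":64},
    {"tx":0,"ty":0,"tz":0,"ax":0,"ay":0,"az":0,"jaw":70},
    {"tx":0,"ty":0,"tz":0,"ax":0,"ay":0,"az":0,"jaw":76},
    {"tx":0,"ty":0,"tz":0,"ax":0,"ay":0,"az":0,"jaw":76},
  ],
)

```text
time_s: 23.35
tool_pos: [0.5855, 0.2882, 0.1225]
eef_rot: [-0.001, 0.994, 0.109, 0.0]
contact_force: [-0.0, -0.3, 0.4]
finger_gap: 0.0761
```

send_rows(
  plan=[
    {"tx":0,"ty":0,"tz":-0.3,"ax":0,"ay":0,"az":0,"jaw":78},
    {"tx":0,"ty":0,"tz":-0.6,"ax":0,"ay":0,"az":0,"jaw":80},
    {"tx":0,"ty":0,"tz":-0.9,"ax":0,"ay":0,"az":0,"jaw":85},
    {"tx":0,"ty":0.3,"tz":-0.9,"ax":0,"ay":0,"az":0,"jaw":85},
    {"tx":0,"ty":0.5,"tz":-0.7,"ax":0,"ay":0,"az":0,"jaw":85},
    {"tx":0,"ty":0.5,"tz":-0.5,"ax":0,"ay":0,"az":0,"jaw":85},
    {"tx":0,"ty":0.3,"tz":0,"ax":0,"ay":0,"az":0,"jaw":85},
    {"tx":0,"ty":0,"tz":0,"ax":0,"ay":0,"az":0,"jaw":85},
  ],
)

```text
time_s: 24.15
tool_pos: [0.596, 0.2393, 0.2462]
eef_rot: [-0.001, 0.994, 0.109, 0.0]
contact_force: [0.2, -0.1, 0.3]
finger_gap: 0.0852
```

Run:
```python
from h import *
go(.554,-.165,.27,12.5)
c=snap('wrist','w11.png')
x,y=.585,.289
draw(c,[(circ(x,y,.066,.028),(0,0,255)),(circ(x,y,.041,.04),(0,255,0)),(circ(x,y,.03,.0618),(255,0,0)),(circ(x,y,.03,.0508),(255,255,0))],(160,0,320,300),'w11o.png',2)
```

```text
t 24.1 p [0.596  0.2393 0.2462] ang 12.52 tilt [0.0004 0.0013] F [ 0.19 -0.09  0.25] T [ 0.02  0.   -0.02] gap 0.0852 q6 0.09
total [-4.289 12.852 -0.812] rows 13 each [-0.33   0.989 -0.062]
turn units [-0.012 -0.007  0.004]
```

View pics/w11o.png

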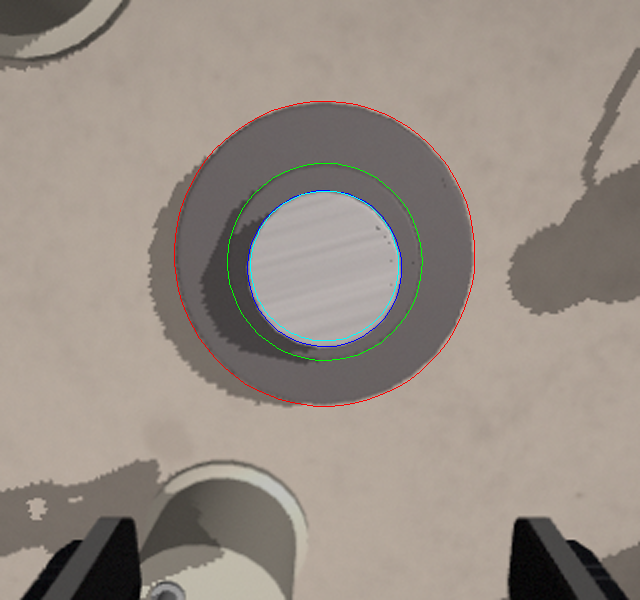

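send_rows(
  plan=[
    {"tx":-0.15,"ty":0.5,"tz":-0.2,"ax":0,"ay":0,"az":0,"jaw":85},
    {"tx":-0.33,"ty":0.98,"tz":-0.2,"ax":0,"ay":0,"az":0,"jaw":85},
    {"tx":-0.33,"ty":0.98,"tz":-0.2,"ax":0,"ay":0,"az":0,"jaw":85},
    {"tx":-0.33,"ty":0.98,"tz":-0.1,"ax":0,"ay":0,"az":0,"jaw":85},
    {"tx":-0.33,"ty":0.98,"tz":0,"ax":0,"ay":0,"az":0,"jaw":85},
    {"tx":-0.33,"ty":0.98,"tz":0,"ax":0,"ay":0,"az":0,"jaw":85},
    {"tx":-0.33,"ty":0.98,"tz":0,"ax":0,"ay":0,"az":0,"jaw":85},
    {"tx":-0.33,"ty":0.98,"tz":0,"ax":0,"ay":0,"az":0,"jaw":85},
    {"tx":-0.33,"ty":0.98,"tz":0,"ax":0,"ay":0,"az":0,"jaw":85},
    {"tx":-0.33,"ty":0.98,"tz":0,"ax":0,"ay":0,"az":0,"jaw":85},
    {"tx":-0.33,"ty":0.98,"tz":0,"ax":0,"ay":0,"az":0,"jaw":85},
    {"tx":-0.33,"ty":0.98,"tz":0,"ax":0,"ay":0,"az":0,"jaw":85},
    {"tx":-0.33,"ty":0.8,"tz":0,"ax":0,"ay":0,"az":0,"jaw":85},
    {"tx":-0.1,"ty":0.4,"tz":0,"ax":0,"ay":0,"az":0,"jaw":85},
    {"tx":0,"ty":0,"tz":0,"ax":0,"ay":0,"az":0,"jaw":85},
  ],
)

```text
time_s: 25.7
tool_pos: [0.5404, -0.1719, 0.2526]
eef_rot: [-0.003, 0.994, 0.112, -0.016]
contact_force: [-0.3, 0.4, -0.2]
finger_gap: 0.0851
```

Run:
```python
from h import *
go(.554,-.125,.12,12.5)
c=snap('wrist','w12.png')
x,y=.554,-.125
draw(c,[(circ(x,y,.03,.011),(0,0,255)),(circ(x,y,.03,0),(255,0,0))],(160,0,320,300),'w12o.png',2)
```

```text
t 25.7 p [ 0.5404 -0.1719  0.2526] ang 12.92 tilt [-0.0328  0.0018] F [-0.25  0.42 -0.2 ] T [ 0.02 -0.03 -0.01] gap 0.0851 q6 -0.60
total [ 0.931 -1.382  4.406] rows 5 each [ 0.186 -0.276  0.881]
turn units [-0.086  0.301  0.069]
```

View pics/w12o.png

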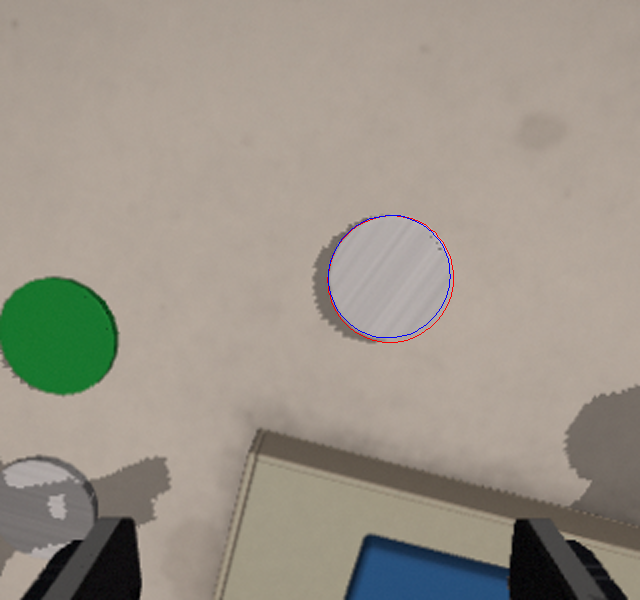

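send_rows(
  plan=[
    {"tx":0.4,"ty":-0.6,"tz":0.2,"ax":-0.08,"ay":0.3,"az":0.07,"jaw":85},
    {"tx":0.35,"ty":-0.55,"tz":0.6,"ax":0,"ay":0,"az":0,"jaw":85},
    {"tx":0,"ty":0,"tz":0.8,"ax":0,"ay":0,"az":0,"jaw":85},
    {"tx":0,"ty":0,"tz":0.8,"ax":0,"ay":0,"az":0,"jaw":85},
    {"tx":0,"ty":0,"tz":0.6,"ax":0,"ay":0,"az":0,"jaw":85},
    {"tx":0,"ty":0,"tz":0.4,"ax":0,"ay":0,"az":0,"jaw":85},
    {"tx":0,"ty":0,"tz":0,"ax":0,"ay":0,"az":0,"jaw":80},
  ],
)

```text
time_s: 26.45
tool_pos: [0.5559, -0.1209, 0.1469]
eef_rot: [-0.003, 0.994, 0.113, 0.001]
contact_force: [-0.5, -0.3, -0.2]
finger_gap: 0.0796
```

Run:
```python
from h import *
go(.5538,-.125,.10,12.5)
```

```text
t 26.4 p [ 0.5559 -0.1209  0.1469] ang 13.00 tilt [0.0005 0.0058] F [-0.49 -0.31 -0.23] T [ 0.01  0.07 -0.01] gap 0.0796 q6 -0.52
total [-0.102  0.125  1.563] rows 2 each [-0.051  0.062  0.781]
turn units [-0.053 -0.017  0.083]
```

send_rows(
  plan=[
    {"tx":-0.1,"ty":0.12,"tz":0.5,"ax":-0.05,"ay":0,"az":0.08,"jaw":80},
    {"tx":0,"ty":0,"tz":0.6,"ax":0,"ay":0,"az":0,"jaw":78},
    {"tx":0,"ty":0,"tz":0.4,"ax":0,"ay":0,"az":0,"jaw":76},
    {"tx":0,"ty":0,"tz":0,"ax":0,"ay":0,"az":0,"jaw":76},
  ],
)

```text
time_s: 26.85
tool_pos: [0.5566, -0.1234, 0.1036]
eef_rot: [0.0, 0.994, 0.11, 0.003]
contact_force: [-0.6, -0.1, -0.4]
finger_gap: 0.0757
```

Run:
```python
from h import *
go(.5538,-.125,.0715,12.5)
c=snap('wrist','w13.png')
x,y=.5538,-.125
draw(c,[(circ(x,y,.03,.011),(0,0,255)),(circ(x,y,.03,0),(255,0,0))],(160,60,320,300),'w13o.png',2)
```

```text
t 26.9 p [ 0.5566 -0.1234  0.1036] ang 12.66 tilt [ 0.0066 -0.0001] F [-0.59 -0.1  -0.38] T [ 0.04 -0.02  0.06] gap 0.0757 q6 -0.52
total [-0.111  0.031  1.07 ] rows 2 each [-0.055  0.015  0.535]
turn units [ 0.015 -0.061  0.026]
```

View pics/w13o.png

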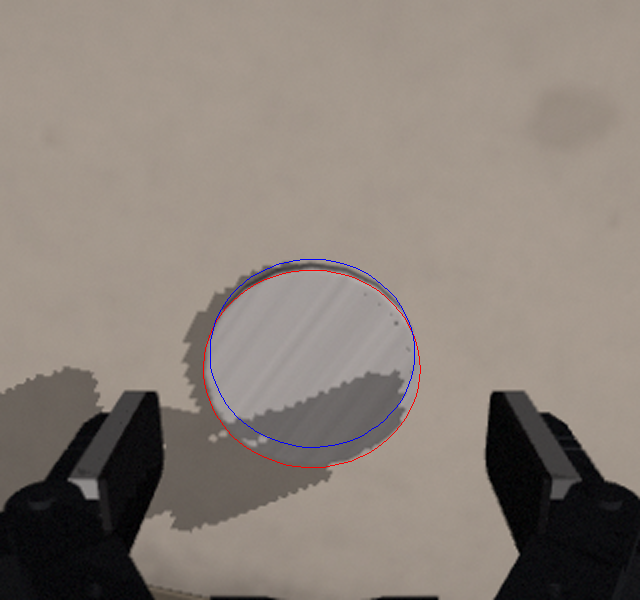

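send_rows(
  plan=[
    {"tx":-0.11,"ty":0.03,"tz":0.35,"ax":0,"ay":-0.06,"az":0.02,"jaw":74},
    {"tx":0,"ty":0,"tz":0.3,"ax":0,"ay":0,"az":0,"jaw":72},
    {"tx":0,"ty":0,"tz":0.2,"ax":0,"ay":0,"az":0,"jaw":68},
    {"tx":0,"ty":0,"tz":0,"ax":0,"ay":0,"az":0,"jaw":66},
  ],
)

```text
time_s: 27.3
tool_pos: [0.5562, -0.1259, 0.0796]
eef_rot: [0.002, 0.994, 0.109, 0.003]
contact_force: [-0.4, 0.7, -0.2]
finger_gap: 0.066
```

Run:
```python
from h import *
go(.5537,-.125,.0715,12.5)
```

```text
t 27.3 p [ 0.5562 -0.1259  0.0796] ang 12.53 tilt [ 0.0062 -0.0035] F [-0.38  0.68 -0.21] T [ 0.08 -0.03 -0.03] gap 0.0660 q6 -0.52
total [-0.075 -0.048  0.27 ] rows 1 each [-0.075 -0.048  0.27 ]
turn units [ 0.045 -0.051  0.005]
```

send_rows(
  plan=[
    {"tx":-0.08,"ty":-0.05,"tz":0.1,"ax":0.04,"ay":-0.05,"az":0,"jaw":66},
    {"tx":0,"ty":0,"tz":0.08,"ax":0,"ay":0,"az":0,"jaw":66},
    {"tx":0,"ty":0,"tz":0.05,"ax":0,"ay":0,"az":0,"jaw":66},
    {"tx":0,"ty":0,"tz":0,"ax":0,"ay":0,"az":0,"jaw":66},
  ],
)

```text
time_s: 27.7
tool_pos: [0.5535, -0.1251, 0.0723]
eef_rot: [0.0, 0.994, 0.109, 0.0]
contact_force: [0.2, 0.6, 0.2]
finger_gap: 0.0663
```

Run:
```python
from h import *
go(.5537,-.125,.0715,12.5)
```

```text
t 27.7 p [ 0.5535 -0.1251  0.0723] ang 12.52 tilt [ 0.0001 -0.0003] F [0.22 0.63 0.24] T [ 0.01 -0.01 -0.03] gap 0.0663 q6 -0.52
total [ 0.006 -0.     0.027] rows 1 each [ 0.006 -0.     0.027]
turn units [0.003 0.    0.003]
```

send_rows(
  plan=[
    {"tx":0,"ty":0,"tz":0.02,"ax":0,"ay":0,"az":0,"jaw":62},
    {"tx":0,"ty":0,"tz":0,"ax":0,"ay":0,"az":0,"jaw":58},
    {"tx":0,"ty":0,"tz":0,"ax":0,"ay":0,"az":0,"jaw":50},
    {"tx":0,"ty":0,"tz":0,"ax":0,"ay":0,"az":0,"jaw":50},
    {"tx":0,"ty":0,"tz":0,"ax":0,"ay":0,"az":0,"jaw":50},
  ],
)

```text
time_s: 28.2
tool_pos: [0.5543, -0.1252, 0.0727]
eef_rot: [0.001, 0.994, 0.109, 0.001]
contact_force: [-0.2, -0.2, 0.3]
finger_gap: 0.057
```

Run:
```python
from h import *
go(.5537,-.125,.2,12.5)
c=snap('wrist','w14.png')
x,y=telemetry.observe()['tool_pos'][:2]
draw(c,[(circ(x,y,.03,.011),(0,0,255))],(220,180,200,180),'w14o.png',4)
```

```text
t 28.2 p [ 0.5543 -0.1252  0.0727] ang 12.52 tilt [ 0.0018 -0.0009] F [-0.19 -0.21  0.3 ] T [-0.    0.03  0.03] gap 0.0570 q6 -0.52
total [-0.01  -0.007 -4.244] rows 5 each [-0.002 -0.001 -0.849]
turn units [ 0.012 -0.015  0.003]
```

View pics/w14o.png

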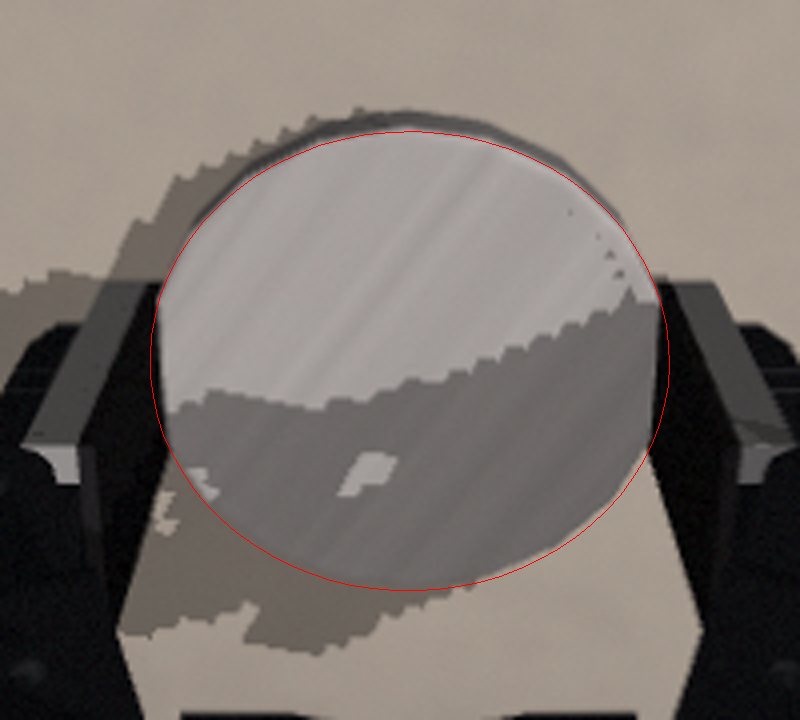

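send_rows(
  plan=[
    {"tx":0,"ty":0,"tz":-0.2,"ax":0,"ay":0,"az":0,"jaw":50},
    {"tx":0,"ty":0,"tz":-0.4,"ax":0,"ay":0,"az":0,"jaw":50},
    {"tx":0,"ty":0,"tz":-0.7,"ax":0,"ay":0,"az":0,"jaw":50},
    {"tx":0,"ty":0,"tz":-0.9,"ax":0,"ay":0,"az":0,"jaw":50},
    {"tx":0,"ty":0,"tz":-0.9,"ax":0,"ay":0,"az":0,"jaw":50},
    {"tx":0,"ty":0,"tz":-0.9,"ax":0,"ay":0,"az":0,"jaw":50},
    {"tx":0,"ty":0,"tz":-0.6,"ax":0,"ay":0,"az":0,"jaw":50},
    {"tx":0,"ty":0,"tz":0,"ax":0,"ay":0,"az":0,"jaw":50},
  ],
)

```text
time_s: 29.05
tool_pos: [0.5534, -0.1249, 0.2196]
eef_rot: [0.0, 0.994, 0.109, 0.001]
contact_force: [0.6, 0.4, -0.7]
finger_gap: 0.0573
```

Run:
```python
from h import *
go(.585,.280,.21,12.5)
c=snap('top','t3.png'); cv2.imwrite('pics/t3c.png',cv2.resize(c['frame'][100:290,140:440,::-1],None,fx=2.6,fy=2.6))
```

```text
t 29.1 p [ 0.5534 -0.1249  0.2196] ang 12.52 tilt [ 0.0017 -0.0008] F [ 0.55  0.44 -0.72] T [-0.02 -0.01  0.01] gap 0.0573 q6 -0.52
total [  3.955 -12.947   0.313] rows 13 each [ 0.304 -0.996  0.024]
turn units [ 0.011 -0.014  0.003]
```

View pics/t3c.png

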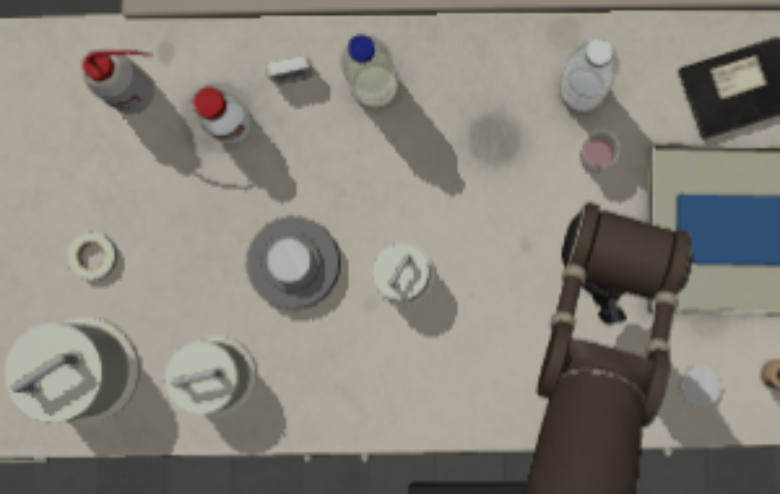

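send_rows(
  plan=[
    {"tx":0.1,"ty":-0.4,"tz":-0.3,"ax":0,"ay":0,"az":0,"jaw":50},
    {"tx":0.3,"ty":-0.8,"tz":-0.3,"ax":0,"ay":0,"az":0,"jaw":50},
    {"tx":0.3,"ty":-0.98,"tz":-0.2,"ax":0,"ay":0,"az":0,"jaw":50},
    {"tx":0.3,"ty":-0.98,"tz":0,"ax":0,"ay":0,"az":0,"jaw":50},
    {"tx":0.3,"ty":-0.98,"tz":0,"ax":0,"ay":0,"az":0,"jaw":50},
    {"tx":0.3,"ty":-0.98,"tz":0,"ax":0,"ay":0,"az":0,"jaw":50},
    {"tx":0.3,"ty":-0.98,"tz":0,"ax":0,"ay":0,"az":0,"jaw":50},
    {"tx":0.3,"ty":-0.98,"tz":0,"ax":0,"ay":0,"az":0,"jaw":50},
    {"tx":0.3,"ty":-0.98,"tz":0,"ax":0,"ay":0,"az":0,"jaw":50},
    {"tx":0.3,"ty":-0.98,"tz":0,"ax":0,"ay":0,"az":0,"jaw":50},
    {"tx":0.3,"ty":-0.98,"tz":0,"ax":0,"ay":0,"az":0,"jaw":50},
    {"tx":0.3,"ty":-0.98,"tz":0,"ax":0,"ay":0,"az":0,"jaw":50},
    {"tx":0.3,"ty":-0.8,"tz":0,"ax":0,"ay":0,"az":0,"jaw":50},
    {"tx":0.2,"ty":-0.5,"tz":0,"ax":0,"ay":0,"az":0,"jaw":50},
    {"tx":0,"ty":-0.2,"tz":0,"ax":0,"ay":0,"az":0,"jaw":50},
    {"tx":0,"ty":0,"tz":0,"ax":0,"ay":0,"az":0,"jaw":50},
  ],
)

```text
time_s: 30.7
tool_pos: [0.5714, 0.2918, 0.2269]
eef_rot: [-0.002, 0.994, 0.109, -0.019]
contact_force: [-0.4, 0.9, -0.4]
finger_gap: 0.057
```

Run:
```python
from h import *
go(.585,.288,.16,12.5)
```

```text
t 30.7 p [0.5714 0.2918 0.2269] ang 12.53 tilt [-0.038  -0.0009] F [-0.44  0.9  -0.39] T [-0.05 -0.02 -0.04] gap 0.0570 q6 0.17
total [0.499 0.237 2.21 ] rows 3 each [0.166 0.079 0.737]
turn units [-0.07   0.356  0.003]
```

send_rows(
  plan=[
    {"tx":0.25,"ty":0.1,"tz":0.2,"ax":-0.07,"ay":0.35,"az":0,"jaw":50},
    {"tx":0.2,"ty":0.1,"tz":0.5,"ax":0,"ay":0,"az":0,"jaw":50},
    {"tx":0,"ty":0,"tz":0.6,"ax":0,"ay":0,"az":0,"jaw":50},
    {"tx":0,"ty":0,"tz":0.5,"ax":0,"ay":0,"az":0,"jaw":50},
    {"tx":0,"ty":0,"tz":0.3,"ax":0,"ay":0,"az":0,"jaw":50},
    {"tx":0,"ty":0,"tz":0,"ax":0,"ay":0,"az":0,"jaw":50},
  ],
)

```text
time_s: 31.3
tool_pos: [0.5853, 0.2825, 0.1579]
eef_rot: [0.002, 0.994, 0.107, -0.003]
contact_force: [-1.0, -0.1, -0.1]
finger_gap: 0.0569
```

Run:
```python
from h import *
go(.585,.288,.145,12.5)
```

```text
t 31.3 p [0.5853 0.2825 0.1579] ang 12.23 tilt [-0.0059 -0.0043] F [-0.96 -0.13 -0.13] T [-0.06 -0.03  0.04] gap 0.0569 q6 0.17
total [ 0.031 -0.183  0.428] rows 1 each [ 0.031 -0.183  0.428]
turn units [ 0.028  0.064 -0.044]
```

send_rows(
  plan=[
    {"tx":0.03,"ty":-0.18,"tz":0.1,"ax":0.03,"ay":0.06,"az":-0.04,"jaw":50},
    {"tx":0,"ty":0,"tz":0.15,"ax":0,"ay":0,"az":0,"jaw":50},
    {"tx":0,"ty":0,"tz":0.1,"ax":0,"ay":0,"az":0,"jaw":50},
    {"tx":0,"ty":0,"tz":0,"ax":0,"ay":0,"az":0,"jaw":50},
  ],
)

```text
time_s: 31.7
tool_pos: [0.5859, 0.2884, 0.1475]
eef_rot: [-0.001, 0.994, 0.109, 0.001]
contact_force: [-0.8, -0.7, -0.6]
finger_gap: 0.0567
```

Run:
```python
from h import *
go(.585,.288,.1345,12.5)
c=snap('wrist','w15.png')
x,y=.585,.289; s=telemetry.observe()['tool_pos']
draw(c,[(circ(x,y,.066,.028),(0,0,255)),(circ(x,y,.03,.0618),(255,0,0)),(circ(s[0],s[1],.03,s[2]-.0727+.011),(0,255,255))],(160,60,320,300),'w15o.png',2)
```

```text
t 31.7 p [0.5859 0.2884 0.1475] ang 12.47 tilt [0.0014 0.0012] F [-0.79 -0.72 -0.63] T [-0.03 -0.04  0.03] gap 0.0567 q6 0.17
total [-0.032  0.008  0.433] rows 1 each [-0.032  0.008  0.433]
turn units [-0.008 -0.016 -0.005]
```

View pics/w15o.png

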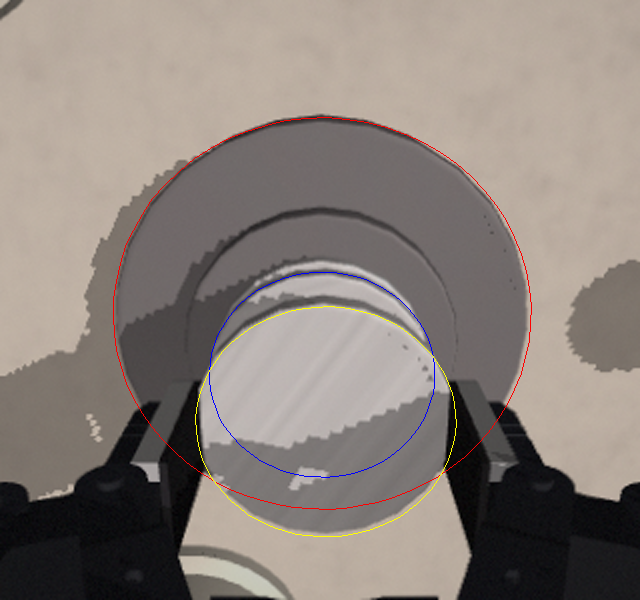

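send_rows(
  plan=[
    {"tx":-0.03,"ty":0,"tz":0.06,"ax":0,"ay":0,"az":0,"jaw":50},
    {"tx":0,"ty":0,"tz":0.06,"ax":0,"ay":0,"az":0,"jaw":50},
    {"tx":0,"ty":0,"tz":0.06,"ax":0,"ay":0,"az":0,"jaw":50},
    {"tx":0,"ty":0,"tz":0.03,"ax":0,"ay":0,"az":0,"jaw":50},
    {"tx":0,"ty":0,"tz":0.02,"ax":0,"ay":0,"az":0,"jaw":50},
  ],
)

```text
time_s: 32.25
tool_pos: [0.5858, 0.2888, 0.1419]
eef_rot: [-0.001, 0.994, 0.109, 0.002]
contact_force: [0.6, 0.7, -0.8]
finger_gap: 0.0567
```

send_rows(
  plan=[
    {"tx":0,"ty":0,"tz":0.02,"ax":0,"ay":0,"az":0,"jaw":50},
    {"tx":0,"ty":0,"tz":0.02,"ax":0,"ay":0,"az":0,"jaw":50},
    {"tx":0,"ty":0,"tz":0.02,"ax":0,"ay":0,"az":0,"jaw":50},
  ],
)

```text
time_s: 32.55
tool_pos: [0.5859, 0.2888, 0.14]
eef_rot: [-0.001, 0.994, 0.109, 0.002]
contact_force: [-0.8, 0.8, -1.1]
finger_gap: 0.057
```

Run:
```python
from h import *
go(.585,.288,.1345,12.5)
```

```text
t 32.5 p [0.5859 0.2888 0.14  ] ang 12.49 tilt [0.0044 0.0024] F [-0.79  0.83 -1.13] T [-0.02 -0.01  0.04] gap 0.0570 q6 0.17
total [-0.036  0.02   0.181] rows 1 each [-0.036  0.02   0.181]
turn units [-0.013 -0.046 -0.002]
```

send_rows(
  plan=[
    {"tx":-0.03,"ty":0.02,"tz":0.03,"ax":0,"ay":-0.04,"az":0,"jaw":50},
    {"tx":0,"ty":0,"tz":0.03,"ax":0,"ay":0,"az":0,"jaw":50},
    {"tx":0,"ty":0,"tz":0.02,"ax":0,"ay":0,"az":0,"jaw":50},
  ],
)

```text
time_s: 32.85
tool_pos: [0.5851, 0.2879, 0.1374]
eef_rot: [-0.001, 0.994, 0.109, 0.0]
contact_force: [0.2, 0.8, 0.4]
finger_gap: 0.0568
```

send_rows(
  plan=[
    {"tx":0,"ty":0,"tz":0.02,"ax":0,"ay":0,"az":0,"jaw":50},
    {"tx":0,"ty":0,"tz":0.02,"ax":0,"ay":0,"az":0,"jaw":50},
  ],
)

```text
time_s: 33.05
tool_pos: [0.5851, 0.2879, 0.136]
eef_rot: [-0.001, 0.994, 0.109, 0.0]
contact_force: [0.7, -0.3, -0.2]
finger_gap: 0.0567
```

send_rows(
  plan=[
    {"tx":0,"ty":0,"tz":0.02,"ax":0,"ay":0,"az":0,"jaw":50},
    {"tx":0,"ty":0,"tz":0.02,"ax":0,"ay":0,"az":0,"jaw":50},
  ],
)

```text
time_s: 33.25
tool_pos: [0.5851, 0.2879, 0.1347]
eef_rot: [-0.001, 0.994, 0.109, 0.0]
contact_force: [0.6, 0.1, -0.6]
finger_gap: 0.0567
```

send_rows(
  plan=[
    {"tx":0,"ty":0,"tz":0.015,"ax":0,"ay":0,"az":0,"jaw":50},
  ],
)

```text
time_s: 33.35
tool_pos: [0.5851, 0.2879, 0.1345]
eef_rot: [-0.001, 0.994, 0.109, 0.0]
contact_force: [-0.9, -0.2, 2.7]
finger_gap: 0.0571
```

send_rows(
  plan=[
    {"tx":0,"ty":0,"tz":0.015,"ax":0,"ay":0,"az":0,"jaw":50},
  ],
)

```text
time_s: 33.45
tool_pos: [0.5851, 0.288, 0.1344]
eef_rot: [-0.001, 0.994, 0.109, -0.0]
contact_force: [-1.6, 0.2, 3.7]
finger_gap: 0.0569
```

send_rows(
  plan=[
    {"tx":0,"ty":0,"tz":0.015,"ax":0,"ay":0,"az":0,"jaw":50},
  ],
)

```text
time_s: 33.55
tool_pos: [0.5852, 0.288, 0.1344]
eef_rot: [-0.001, 0.994, 0.109, -0.0]
contact_force: [-1.6, -0.3, 2.1]
finger_gap: 0.0568
```

Contact at TCP 0.1344 (expected 0.1345). Release and retreat.

send_rows(
  plan=[
    {"tx":0,"ty":0,"tz":0,"ax":0,"ay":0,"az":0,"jaw":59},
    {"tx":0,"ty":0,"tz":0,"ax":0,"ay":0,"az":0,"jaw":61},
    {"tx":0,"ty":0,"tz":0,"ax":0,"ay":0,"az":0,"jaw":64},
    {"tx":0,"ty":0,"tz":0,"ax":0,"ay":0,"az":0,"jaw":70},
    {"tx":0,"ty":0,"tz":0,"ax":0,"ay":0,"az":0,"jaw":76},
    {"tx":0,"ty":0,"tz":0,"ax":0,"ay":0,"az":0,"jaw":76},
  ],
)

```text
time_s: 34.15
tool_pos: [0.5855, 0.2881, 0.134]
eef_rot: [-0.001, 0.994, 0.109, 0.001]
contact_force: [-0.1, 0.6, 0.9]
finger_gap: 0.0759
```

send_rows(
  plan=[
    {"tx":0,"ty":0,"tz":-0.3,"ax":0,"ay":0,"az":0,"jaw":78},
    {"tx":0,"ty":0,"tz":-0.6,"ax":0,"ay":0,"az":0,"jaw":80},
    {"tx":0,"ty":0,"tz":-0.9,"ax":0,"ay":0,"az":0,"jaw":85},
    {"tx":0,"ty":0.3,"tz":-0.9,"ax":0,"ay":0,"az":0,"jaw":85},
    {"tx":0,"ty":0.5,"tz":-0.7,"ax":0,"ay":0,"az":0,"jaw":85},
    {"tx":0,"ty":0.5,"tz":-0.5,"ax":0,"ay":0,"az":0,"jaw":85},
    {"tx":0,"ty":0.3,"tz":0,"ax":0,"ay":0,"az":0,"jaw":85},
    {"tx":0,"ty":0,"tz":0,"ax":0,"ay":0,"az":0,"jaw":85},
  ],
)

```text
time_s: 34.95
tool_pos: [0.596, 0.2392, 0.2577]
eef_rot: [-0.001, 0.994, 0.109, 0.001]
contact_force: [-0.2, -0.6, -0.2]
finger_gap: 0.0853
```

Run:
```python
from h import *
go(.404,-.33,.27,12.5)
c=snap('wrist','w16.png')
x,y=.585,.289
draw(c,[(circ(x,y,.066,.028),(0,0,255)),(circ(x,y,.041,.04),(0,255,0)),(circ(x,y,.03,.0728),(255,0,0))],(160,0,320,300),'w16o.png',2)
```

```text
t 35.0 p [0.596  0.2392 0.2577] ang 12.54 tilt [0.0012 0.0014] F [-0.18 -0.57 -0.17] T [ 0.02  0.03 -0.02] gap 0.0853 q6 0.09
total [-10.366  17.13   -0.444] rows 18 each [-0.576  0.952 -0.025]
turn units [-0.01  -0.014  0.007]
```

View pics/w16o.png

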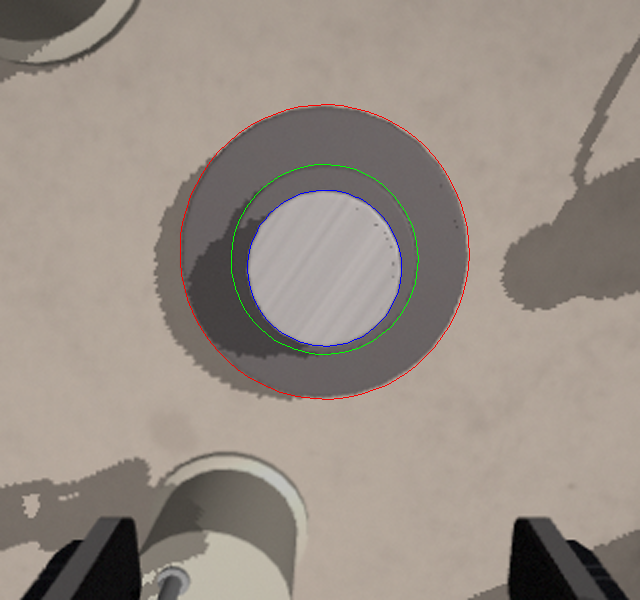

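send_rows(
  plan=[
    {"tx":-0.3,"ty":0.5,"tz":-0.2,"ax":0,"ay":0,"az":0,"jaw":85},
    {"tx":-0.57,"ty":0.94,"tz":-0.2,"ax":0,"ay":0,"az":0,"jaw":85},
    {"tx":-0.57,"ty":0.94,"tz":-0.2,"ax":0,"ay":0,"az":0,"jaw":85},
    {"tx":-0.57,"ty":0.94,"tz":0,"ax":0,"ay":0,"az":0,"jaw":85},
    {"tx":-0.57,"ty":0.94,"tz":0,"ax":0,"ay":0,"az":0,"jaw":85},
    {"tx":-0.57,"ty":0.94,"tz":0,"ax":0,"ay":0,"az":0,"jaw":85},
    {"tx":-0.57,"ty":0.94,"tz":0,"ax":0,"ay":0,"az":0,"jaw":85},
    {"tx":-0.57,"ty":0.94,"tz":0,"ax":0,"ay":0,"az":0,"jaw":85},
    {"tx":-0.57,"ty":0.94,"tz":0,"ax":0,"ay":0,"az":0,"jaw":85},
    {"tx":-0.57,"ty":0.94,"tz":0,"ax":0,"ay":0,"az":0,"jaw":85},
    {"tx":-0.57,"ty":0.94,"tz":0,"ax":0,"ay":0,"az":0,"jaw":85},
    {"tx":-0.57,"ty":0.94,"tz":0,"ax":0,"ay":0,"az":0,"jaw":85},
    {"tx":-0.57,"ty":0.94,"tz":0,"ax":0,"ay":0,"az":0,"jaw":85},
    {"tx":-0.57,"ty":0.94,"tz":0,"ax":0,"ay":0,"az":0,"jaw":85},
    {"tx":-0.3,"ty":0.5,"tz":0,"ax":0,"ay":0,"az":0,"jaw":85},
    {"tx":0,"ty":0,"tz":0,"ax":0,"ay":0,"az":0,"jaw":85},
  ],
)

```text
time_s: 36.6
tool_pos: [0.4257, -0.2162, 0.2603]
eef_rot: [-0.005, 0.993, 0.113, -0.017]
contact_force: [0.1, 0.8, 0.3]
finger_gap: 0.085
```

Run:
```python
from h import *
go(.402,-.32,.26,12.5)
```

```text
t 36.6 p [ 0.4257 -0.2162  0.2603] ang 13.00 tilt [-0.0352  0.0052] F [0.09 0.77 0.34] T [ 0.03 -0.01 -0.02] gap 0.0850 q6 -0.77
total [-1.548  3.195  0.018] rows 4 each [-0.387  0.799  0.005]
turn units [-0.122  0.317  0.081]
```

send_rows(
  plan=[
    {"tx":-0.3,"ty":0.5,"tz":0,"ax":-0.1,"ay":0.15,"az":0.08,"jaw":85},
    {"tx":-0.4,"ty":0.9,"tz":0,"ax":0,"ay":0.15,"az":0,"jaw":85},
    {"tx":-0.4,"ty":0.9,"tz":0,"ax":0,"ay":0,"az":0,"jaw":85},
    {"tx":-0.3,"ty":0.6,"tz":0,"ax":0,"ay":0,"az":0,"jaw":85},
    {"tx":-0.1,"ty":0.2,"tz":0,"ax":0,"ay":0,"az":0,"jaw":85},
    {"tx":0,"ty":0,"tz":0,"ax":0,"ay":0,"az":0,"jaw":85},
  ],
)

```text
time_s: 37.2
tool_pos: [0.3984, -0.3137, 0.2552]
eef_rot: [-0.007, 0.994, 0.11, -0.004]
contact_force: [-0.8, 0.7, -0.2]
finger_gap: 0.085
```

Run:
```python
from h import *
go(.40,-.289,.12,12.5)
c=snap('wrist','w17.png')
x,y=.40,-.289
draw(c,[(circ(x,y,.03,.011),(0,0,255)),(circ(x,y,.03,0),(255,0,0))],(160,0,320,300),'w17o.png',2)
```

```text
t 37.2 p [ 0.3984 -0.3137  0.2552] ang 12.62 tilt [-0.0087  0.0123] F [-0.79  0.73 -0.2 ] T [ 0.05 -0.03 -0.  ] gap 0.0850 q6 -0.98
total [ 0.258 -0.731  4.516] rows 5 each [ 0.052 -0.146  0.903]
turn units [-0.133  0.055  0.02 ]
```

View pics/w17o.png

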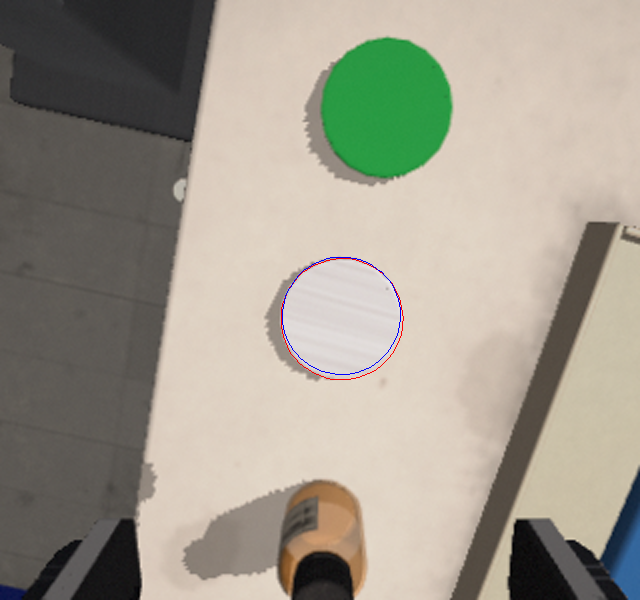

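send_rows(
  plan=[
    {"tx":0.15,"ty":-0.4,"tz":0.2,"ax":-0.13,"ay":0.05,"az":0.02,"jaw":85},
    {"tx":0.1,"ty":-0.25,"tz":0.6,"ax":0,"ay":0,"az":0,"jaw":85},
    {"tx":0,"ty":0,"tz":0.8,"ax":0,"ay":0,"az":0,"jaw":85},
    {"tx":0,"ty":0,"tz":0.8,"ax":0,"ay":0,"az":0,"jaw":85},
    {"tx":0,"ty":0,"tz":0.6,"ax":0,"ay":0,"az":0,"jaw":85},
    {"tx":0,"ty":0,"tz":0.4,"ax":0,"ay":0,"az":0,"jaw":80},
    {"tx":0,"ty":0,"tz":0,"ax":0,"ay":0,"az":0,"jaw":80},
  ],
)

```text
time_s: 37.95
tool_pos: [0.4028, -0.2779, 0.1484]
eef_rot: [-0.002, 0.994, 0.113, 0.0]
contact_force: [-0.0, -0.2, -0.6]
finger_gap: 0.0803
```

Run:
```python
from h import *
go(.40,-.289,.10,12.5)
```

```text
t 38.0 p [ 0.4028 -0.2779  0.1484] ang 13.00 tilt [0.0005 0.0042] F [-0.   -0.2  -0.63] T [-0.06  0.04 -0.  ] gap 0.0803 q6 -0.92
total [-0.177  0.345  1.611] rows 2 each [-0.089  0.173  0.806]
turn units [-0.039 -0.013  0.083]
```

send_rows(
  plan=[
    {"tx":-0.18,"ty":0.34,"tz":0.3,"ax":-0.04,"ay":0,"az":0.08,"jaw":80},
    {"tx":0,"ty":0,"tz":0.6,"ax":0,"ay":0,"az":0,"jaw":78},
    {"tx":0,"ty":0,"tz":0.5,"ax":0,"ay":0,"az":0,"jaw":76},
    {"tx":0,"ty":0,"tz":0,"ax":0,"ay":0,"az":0,"jaw":76},
  ],
)

```text
time_s: 38.35
tool_pos: [0.402, -0.2911, 0.1072]
eef_rot: [0.003, 0.994, 0.109, 0.003]
contact_force: [-0.4, 0.1, -0.2]
finger_gap: 0.0761
```

Run:
```python
from h import *
go(.40,-.289,.0715,12.5)
c=snap('wrist','w18.png')
x,y=.40,-.289
draw(c,[(circ(x,y,.03,.011),(0,0,255)),(circ(x,y,.03,0),(255,0,0))],(160,60,320,300),'w18o.png',2)
```

```text
t 38.4 p [ 0.402  -0.2911  0.1072] ang 12.57 tilt [ 0.0069 -0.0055] F [-0.42  0.13 -0.16] T [ 0.02  0.   -0.01] gap 0.0761 q6 -0.93
total [-0.057 -0.09   1.189] rows 2 each [-0.029 -0.045  0.594]
turn units [ 0.066 -0.053  0.012]
```

View pics/w18o.png

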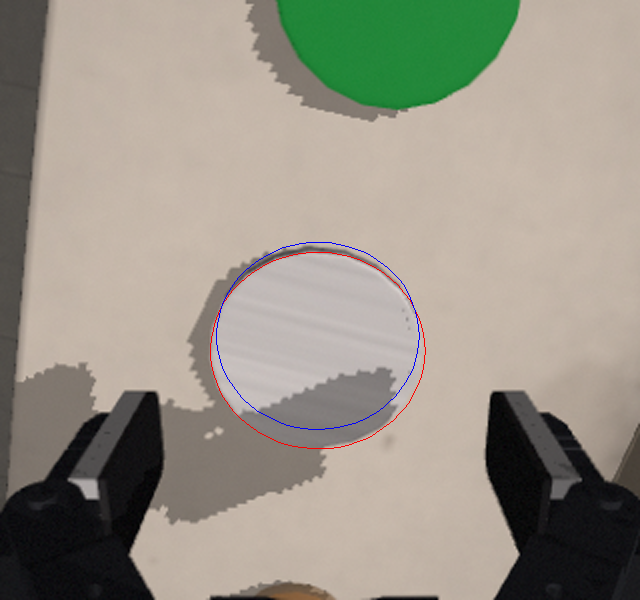

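send_rows(
  plan=[
    {"tx":-0.06,"ty":-0.09,"tz":0.4,"ax":0.06,"ay":-0.05,"az":0,"jaw":74},
    {"tx":0,"ty":0,"tz":0.35,"ax":0,"ay":0,"az":0,"jaw":72},
    {"tx":0,"ty":0,"tz":0.2,"ax":0,"ay":0,"az":0,"jaw":68},
    {"tx":0,"ty":0,"tz":0,"ax":0,"ay":0,"az":0,"jaw":66},
  ],
)

```text
time_s: 38.8
tool_pos: [0.4017, -0.2913, 0.0798]
eef_rot: [0.003, 0.994, 0.109, 0.002]
contact_force: [-0.3, -0.4, 0.6]
finger_gap: 0.0659
```

Run:
```python
from h import *
go(.40,-.289,.0715,12.5)
```

```text
t 38.8 p [ 0.4017 -0.2913  0.0798] ang 12.52 tilt [ 0.0053 -0.0051] F [-0.34 -0.45  0.58] T [ 0.02  0.01 -0.02] gap 0.0659 q6 -0.93
total [-0.041 -0.09   0.276] rows 1 each [-0.041 -0.09   0.276]
turn units [ 0.058 -0.039  0.004]
```

send_rows(
  plan=[
    {"tx":-0.04,"ty":-0.09,"tz":0.1,"ax":0.06,"ay":-0.04,"az":0,"jaw":66},
    {"tx":0,"ty":0,"tz":0.08,"ax":0,"ay":0,"az":0,"jaw":66},
    {"tx":0,"ty":0,"tz":0.05,"ax":0,"ay":0,"az":0,"jaw":66},
    {"tx":0,"ty":0,"tz":0,"ax":0,"ay":0,"az":0,"jaw":66},
  ],
)

```text
time_s: 39.2
tool_pos: [0.4001, -0.2889, 0.0725]
eef_rot: [-0.0, 0.994, 0.109, -0.0]
contact_force: [0.0, 0.2, -0.0]
finger_gap: 0.0661
```

Run:
```python
from h import *
go(.40,-.289,.0715,12.5)
```

```text
t 39.2 p [ 0.4001 -0.2889  0.0725] ang 12.54 tilt [-0.0002  0.0003] F [ 0.03  0.18 -0.01] T [ 0.04 -0.04 -0.03] gap 0.0661 q6 -0.93
total [-0.005  0.003  0.034] rows 1 each [-0.005  0.003  0.034]
turn units [-0.003  0.001  0.006]
```

send_rows(
  plan=[
    {"tx":0,"ty":0,"tz":0.02,"ax":0,"ay":0,"az":0,"jaw":62},
    {"tx":0,"ty":0,"tz":0,"ax":0,"ay":0,"az":0,"jaw":58},
    {"tx":0,"ty":0,"tz":0,"ax":0,"ay":0,"az":0,"jaw":50},
    {"tx":0,"ty":0,"tz":0,"ax":0,"ay":0,"az":0,"jaw":50},
    {"tx":0,"ty":0,"tz":0,"ax":0,"ay":0,"az":0,"jaw":50},
  ],
)

```text
time_s: 39.7
tool_pos: [0.4006, -0.2893, 0.0729]
eef_rot: [0.0, 0.994, 0.109, 0.0]
contact_force: [-0.2, 0.1, -0.8]
finger_gap: 0.0573
```

Run:
```python
from h import *
go(.40,-.289,.2,12.5)
c=snap('wrist','w19.png')
x,y=telemetry.observe()['tool_pos'][:2]
draw(c,[(circ(x,y,.03,.011),(0,0,255))],(220,180,200,180),'w19o.png',4)
```

```text
t 39.7 p [ 0.4006 -0.2893  0.0729] ang 12.54 tilt [ 0.0009 -0.0007] F [-0.21  0.08 -0.76] T [-0.05 -0.02 -0.08] gap 0.0573 q6 -0.93
total [-0.016 -0.009 -4.236] rows 5 each [-0.003 -0.002 -0.847]
turn units [ 0.008 -0.007  0.007]
```

View pics/w19o.png

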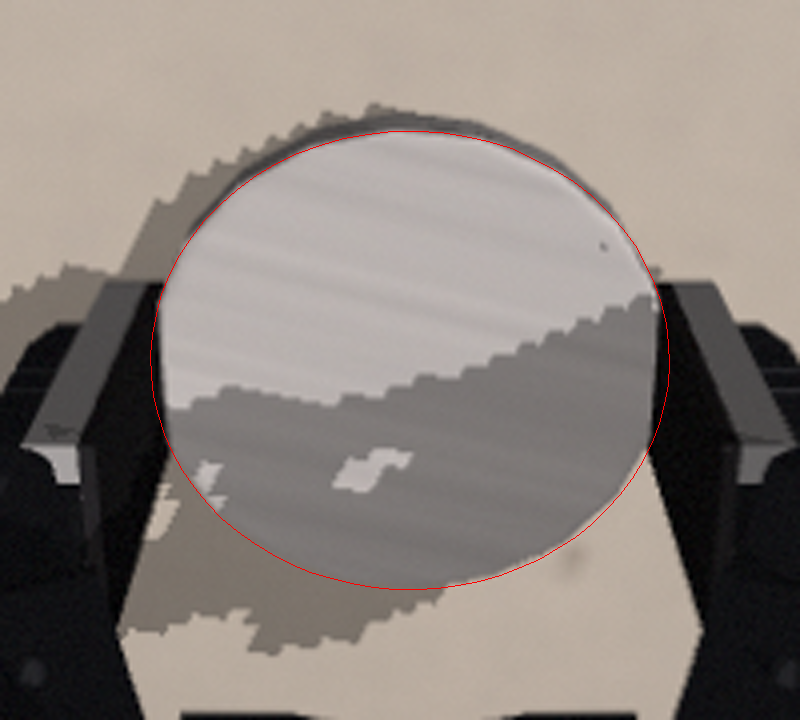

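send_rows(
  plan=[
    {"tx":0,"ty":0,"tz":-0.2,"ax":0,"ay":0,"az":0,"jaw":50},
    {"tx":0,"ty":0,"tz":-0.4,"ax":0,"ay":0,"az":0,"jaw":50},
    {"tx":0,"ty":0,"tz":-0.7,"ax":0,"ay":0,"az":0,"jaw":50},
    {"tx":0,"ty":0,"tz":-0.9,"ax":0,"ay":0,"az":0,"jaw":50},
    {"tx":0,"ty":0,"tz":-0.9,"ax":0,"ay":0,"az":0,"jaw":50},
    {"tx":0,"ty":0,"tz":-0.9,"ax":0,"ay":0,"az":0,"jaw":50},
    {"tx":0,"ty":0,"tz":-0.9,"ax":0,"ay":0,"az":0,"jaw":50},
    {"tx":0,"ty":0,"tz":0,"ax":0,"ay":0,"az":0,"jaw":50},
  ],
)

```text
time_s: 40.55
tool_pos: [0.4, -0.2887, 0.2295]
eef_rot: [0.001, 0.994, 0.109, 0.001]
contact_force: [0.8, -0.8, 0.6]
finger_gap: 0.057
```

Run:
```python
from h import *
go(.585,.280,.22,12.5)
```

```text
t 40.5 p [ 0.4    -0.2887  0.2295] ang 12.54 tilt [ 0.0011 -0.0009] F [ 0.76 -0.78  0.59] T [ 0.03 -0.01  0.03] gap 0.0570 q6 -0.93
total [ 10.136 -17.166   0.306] rows 18 each [ 0.563 -0.954  0.017]
turn units [ 0.011 -0.009  0.007]
```

send_rows(
  plan=[
    {"tx":0.2,"ty":-0.4,"tz":-0.3,"ax":0,"ay":0,"az":0,"jaw":50},
    {"tx":0.4,"ty":-0.7,"tz":-0.3,"ax":0,"ay":0,"az":0,"jaw":50},
    {"tx":0.56,"ty":-0.95,"tz":-0.3,"ax":0,"ay":0,"az":0,"jaw":50},
    {"tx":0.56,"ty":-0.95,"tz":0,"ax":0,"ay":0,"az":0,"jaw":50},
    {"tx":0.56,"ty":-0.95,"tz":0,"ax":0,"ay":0,"az":0,"jaw":50},
    {"tx":0.56,"ty":-0.95,"tz":0,"ax":0,"ay":0,"az":0,"jaw":50},
    {"tx":0.56,"ty":-0.95,"tz":0,"ax":0,"ay":0,"az":0,"jaw":50},
    {"tx":0.56,"ty":-0.95,"tz":0,"ax":0,"ay":0,"az":0,"jaw":50},
    {"tx":0.56,"ty":-0.95,"tz":0,"ax":0,"ay":0,"az":0,"jaw":50},
    {"tx":0.56,"ty":-0.95,"tz":0,"ax":0,"ay":0,"az":0,"jaw":50},
    {"tx":0.56,"ty":-0.95,"tz":0,"ax":0,"ay":0,"az":0,"jaw":50},
    {"tx":0.56,"ty":-0.95,"tz":0,"ax":0,"ay":0,"az":0,"jaw":50},
    {"tx":0.56,"ty":-0.95,"tz":0,"ax":0,"ay":0,"az":0,"jaw":50},
    {"tx":0.56,"ty":-0.95,"tz":0,"ax":0,"ay":0,"az":0,"jaw":50},
    {"tx":0.56,"ty":-0.95,"tz":0,"ax":0,"ay":0,"az":0,"jaw":50},
    {"tx":0.4,"ty":-0.6,"tz":0,"ax":0,"ay":0,"az":0,"jaw":50},
    {"tx":0.2,"ty":-0.3,"tz":0,"ax":0,"ay":0,"az":0,"jaw":50},
    {"tx":0,"ty":0,"tz":0,"ax":0,"ay":0,"az":0,"jaw":50},
  ],
)

```text
time_s: 42.35
tool_pos: [0.544, 0.2202, 0.2466]
eef_rot: [-0.004, 0.994, 0.109, -0.015]
contact_force: [-0.1, -0.3, -0.5]
finger_gap: 0.057
```

Run:
```python
from h import *
go(.585,.286,.17,12.5)
```

```text
t 42.4 p [0.544  0.2202 0.2466] ang 12.55 tilt [-0.0309  0.0048] F [-0.14 -0.34 -0.53] T [ 0.01 -0.   -0.04] gap 0.0570 q6 0.08
total [ 1.884 -1.815  2.52 ] rows 3 each [ 0.628 -0.605  0.84 ]
turn units [-0.109  0.278  0.008]
```

send_rows(
  plan=[
    {"tx":0.5,"ty":-0.5,"tz":0,"ax":-0.1,"ay":0.28,"az":0,"jaw":50},
    {"tx":0.7,"ty":-0.65,"tz":0.2,"ax":0,"ay":0,"az":0,"jaw":50},
    {"tx":0.5,"ty":-0.5,"tz":0.3,"ax":0,"ay":0,"az":0,"jaw":50},
    {"tx":0.1,"ty":-0.1,"tz":0.6,"ax":0,"ay":0,"az":0,"jaw":50},
    {"tx":0,"ty":0,"tz":0.5,"ax":0,"ay":0,"az":0,"jaw":50},
    {"tx":0,"ty":0,"tz":0,"ax":0,"ay":0,"az":0,"jaw":50},
  ],
)

```text
time_s: 42.95
tool_pos: [0.5809, 0.2781, 0.1923]
eef_rot: [0.003, 0.994, 0.108, -0.005]
contact_force: [-0.8, -0.8, -1.1]
finger_gap: 0.0567
```

Run:
```python
from h import *
go(.585,.288,.16,12.5)
```

```text
t 43.0 p [0.5809 0.2781 0.1923] ang 12.35 tilt [-0.01  -0.007] F [-0.81 -0.78 -1.09] T [-0.03  0.01  0.01] gap 0.0567 q6 0.17
total [ 0.216 -0.296  1.071] rows 2 each [ 0.108 -0.148  0.536]
turn units [ 0.045  0.107 -0.025]
```

send_rows(
  plan=[
    {"tx":0.2,"ty":-0.28,"tz":0.2,"ax":0.04,"ay":0.1,"az":-0.02,"jaw":50},
    {"tx":0,"ty":0,"tz":0.4,"ax":0,"ay":0,"az":0,"jaw":50},
    {"tx":0,"ty":0,"tz":0.35,"ax":0,"ay":0,"az":0,"jaw":50},
    {"tx":0,"ty":0,"tz":0,"ax":0,"ay":0,"az":0,"jaw":50},
  ],
)

```text
time_s: 43.35
tool_pos: [0.5836, 0.2853, 0.1605]
eef_rot: [0.001, 0.994, 0.108, -0.002]
contact_force: [-0.2, -1.1, -2.0]
finger_gap: 0.0567
```

Run:
```python
from h import *
go(.585,.288,.1457,12.5)
c=snap('wrist','w20.png')
x,y=.585,.289; s=telemetry.observe()['tool_pos']
draw(c,[(circ(x,y,.066,.028),(0,0,255)),(circ(x,y,.03,.0728),(255,0,0)),(circ(s[0],s[1],.03,s[2]-.0729+.011),(0,255,255))],(160,60,320,300),'w20o.png',2)
```

```text
t 43.4 p [0.5836 0.2853 0.1605] ang 12.34 tilt [-0.0029 -0.0019] F [-0.24 -1.12 -2.03] T [0.02 0.01 0.01] gap 0.0567 q6 0.17
total [ 0.065 -0.079  0.495] rows 1 each [ 0.065 -0.079  0.495]
turn units [ 0.012  0.031 -0.026]
```

View pics/w20o.png

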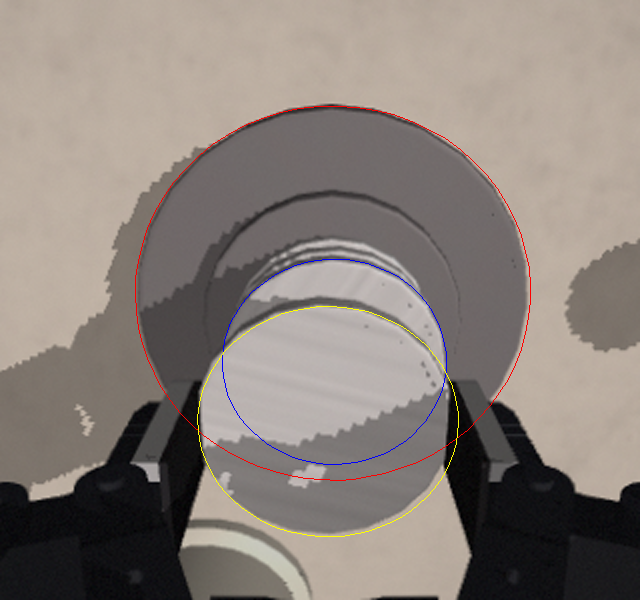

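send_rows(
  plan=[
    {"tx":0.06,"ty":-0.08,"tz":0.08,"ax":0,"ay":0.03,"az":-0.02,"jaw":50},
    {"tx":0,"ty":0,"tz":0.1,"ax":0,"ay":0,"az":0,"jaw":50},
    {"tx":0,"ty":0,"tz":0.08,"ax":0,"ay":0,"az":0,"jaw":50},
    {"tx":0,"ty":0,"tz":0.03,"ax":0,"ay":0,"az":0,"jaw":50},
    {"tx":0,"ty":0,"tz":0.02,"ax":0,"ay":0,"az":0,"jaw":50},
  ],
)

```text
time_s: 43.9
tool_pos: [0.5867, 0.2889, 0.1533]
eef_rot: [0.0, 0.994, 0.109, 0.002]
contact_force: [-0.2, 0.1, -0.3]
finger_gap: 0.0571
```

Run:
```python
from h import *
go(.585,.288,.1457,12.5)
```

```text
t 43.9 p [0.5867 0.2889 0.1533] ang 12.48 tilt [0.0049 0.0005] F [-0.19  0.1  -0.34] T [-0.02  0.02  0.03] gap 0.0571 q6 0.17
total [-0.063  0.016  0.251] rows 1 each [-0.063  0.016  0.251]
turn units [ 0.005 -0.047 -0.004]
```

send_rows(
  plan=[
    {"tx":-0.06,"ty":0.01,"tz":0.03,"ax":0,"ay":-0.04,"az":0,"jaw":50},
    {"tx":0,"ty":0,"tz":0.03,"ax":0,"ay":0,"az":0,"jaw":50},
    {"tx":0,"ty":0,"tz":0.03,"ax":0,"ay":0,"az":0,"jaw":50},
    {"tx":0,"ty":0,"tz":0.02,"ax":0,"ay":0,"az":0,"jaw":50},
  ],
)

```text
time_s: 44.3
tool_pos: [0.5851, 0.2882, 0.1501]
eef_rot: [0.0, 0.994, 0.109, 0.001]
contact_force: [-0.2, -0.6, -0.8]
finger_gap: 0.057
```

send_rows(
  plan=[
    {"tx":0,"ty":0,"tz":0.02,"ax":0,"ay":0,"az":0,"jaw":50},
    {"tx":0,"ty":0,"tz":0.02,"ax":0,"ay":0,"az":0,"jaw":50},
    {"tx":0,"ty":0,"tz":0.02,"ax":0,"ay":0,"az":0,"jaw":50},
  ],
)

```text
time_s: 44.6
tool_pos: [0.5851, 0.2882, 0.1482]
eef_rot: [0.0, 0.994, 0.109, 0.001]
contact_force: [0.8, -0.1, -0.4]
finger_gap: 0.057
```

send_rows(
  plan=[
    {"tx":0,"ty":0,"tz":0.02,"ax":0,"ay":0,"az":0,"jaw":50},
    {"tx":0,"ty":0,"tz":0.02,"ax":0,"ay":0,"az":0,"jaw":50},
  ],
)

```text
time_s: 44.8
tool_pos: [0.5851, 0.2882, 0.1469]
eef_rot: [0.0, 0.994, 0.109, 0.001]
contact_force: [-0.9, 0.7, -0.6]
finger_gap: 0.0565
```

Run:
```python
from h import *
go(.585,.288,.1457,12.5)
```

```text
t 44.8 p [0.5851 0.2882 0.1469] ang 12.48 tilt [ 0.0013 -0.0002] F [-0.89  0.72 -0.58] T [-0.01 -0.02  0.  ] gap 0.0565 q6 0.17
total [-0.006  0.006  0.041] rows 1 each [-0.006  0.006  0.041]
turn units [ 0.004 -0.011 -0.004]
```

send_rows(
  plan=[
    {"tx":0,"ty":0,"tz":0.02,"ax":0,"ay":0,"az":0,"jaw":50},
  ],
)

```text
time_s: 44.9
tool_pos: [0.5852, 0.2882, 0.1463]
eef_rot: [0.0, 0.994, 0.109, 0.001]
contact_force: [-0.5, -0.1, -0.4]
finger_gap: 0.0565
```

send_rows(
  plan=[
    {"tx":0,"ty":0,"tz":0.015,"ax":0,"ay":0,"az":0,"jaw":50},
  ],
)

```text
time_s: 45.0
tool_pos: [0.5851, 0.2882, 0.1457]
eef_rot: [0.0, 0.994, 0.109, 0.001]
contact_force: [0.2, -0.2, -0.4]
finger_gap: 0.0565
```

send_rows(
  plan=[
    {"tx":0,"ty":0,"tz":0.015,"ax":0,"ay":0,"az":0,"jaw":50},
  ],
)

```text
time_s: 45.1
tool_pos: [0.5852, 0.2882, 0.1457]
eef_rot: [0.0, 0.994, 0.109, 0.001]
contact_force: [-0.6, -1.3, 2.8]
finger_gap: 0.0566
```

send_rows(
  plan=[
    {"tx":0,"ty":0,"tz":0.015,"ax":0,"ay":0,"az":0,"jaw":50},
  ],
)

```text
time_s: 45.2
tool_pos: [0.5852, 0.2882, 0.1457]
eef_rot: [0.0, 0.994, 0.109, 0.0]
contact_force: [-1.6, -0.4, 3.2]
finger_gap: 0.0567
```

send_rows(
  plan=[
    {"tx":0,"ty":0,"tz":0,"ax":0,"ay":0,"az":0,"jaw":59},
    {"tx":0,"ty":0,"tz":0,"ax":0,"ay":0,"az":0,"jaw":61},
    {"tx":0,"ty":0,"tz":0,"ax":0,"ay":0,"az":0,"jaw":64},
    {"tx":0,"ty":0,"tz":0,"ax":0,"ay":0,"az":0,"jaw":70},
    {"tx":0,"ty":0,"tz":0,"ax":0,"ay":0,"az":0,"jaw":76},
    {"tx":0,"ty":0,"tz":0,"ax":0,"ay":0,"az":0,"jaw":76},
  ],
)

```text
time_s: 45.8
tool_pos: [0.5856, 0.2884, 0.1455]
eef_rot: [-0.0, 0.994, 0.109, 0.001]
contact_force: [0.1, -0.1, 0.4]
finger_gap: 0.0755
```

send_rows(
  plan=[
    {"tx":0,"ty":0,"tz":-0.3,"ax":0,"ay":0,"az":0,"jaw":78},
    {"tx":0,"ty":0,"tz":-0.6,"ax":0,"ay":0,"az":0,"jaw":80},
    {"tx":0,"ty":0,"tz":-0.9,"ax":0,"ay":0,"az":0,"jaw":85},
    {"tx":0,"ty":0.3,"tz":-0.9,"ax":0,"ay":0,"az":0,"jaw":85},
    {"tx":0,"ty":0.5,"tz":-0.7,"ax":0,"ay":0,"az":0,"jaw":85},
    {"tx":0,"ty":0.5,"tz":-0.5,"ax":0,"ay":0,"az":0,"jaw":85},
    {"tx":0,"ty":0.3,"tz":0,"ax":0,"ay":0,"az":0,"jaw":85},
    {"tx":0,"ty":0,"tz":0,"ax":0,"ay":0,"az":0,"jaw":85},
  ],
)

```text
time_s: 46.6
tool_pos: [0.5958, 0.2396, 0.2692]
eef_rot: [0.0, 0.994, 0.109, 0.001]
contact_force: [0.2, 0.3, -0.7]
finger_gap: 0.0848
```

Run:
```python
from h import *
go(.404,.35,.3,12.5)
c=snap('wrist','w21.png')
x,y=.585,.289
draw(c,[(circ(x,y,.066,.028),(0,0,255)),(circ(x,y,.041,.04),(0,255,0)),(circ(x,y,.03,.0838),(255,0,0))],(160,0,320,300),'w21o.png',2)
c=snap('top','t4.png'); cv2.imwrite('pics/t4c.png',cv2.resize(c['frame'][100:290,130:430,::-1],None,fx=2.6,fy=2.6))
c=snap('side','s4.png'); cv2.imwrite('pics/s4c.png',cv2.resize(c['frame'][130:330,180:440,::-1],None,fx=3,fy=3))
```

```text
t 46.6 p [0.5958 0.2396 0.2692] ang 12.53 tilt [ 0.0024 -0.0002] F [ 0.21  0.28 -0.68] T [-0.   -0.   -0.05] gap 0.0848 q6 0.10
total [-5.44  -4.977 -1.041] rows 6 each [-0.907 -0.83  -0.174]
turn units [ 0.007 -0.022  0.005]
```

View pics/w21o.png

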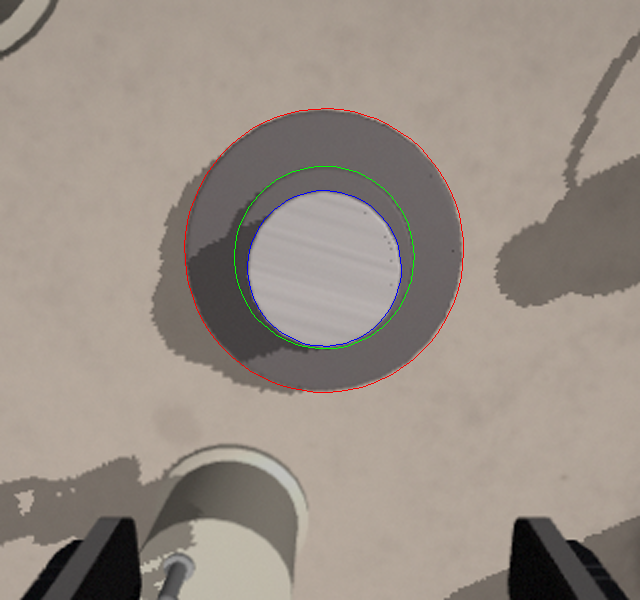

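View pics/t4c.png

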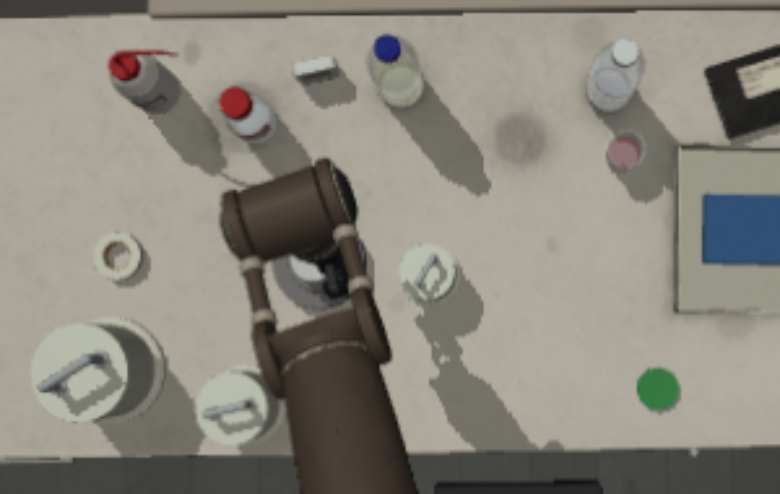

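View pics/s4c.png

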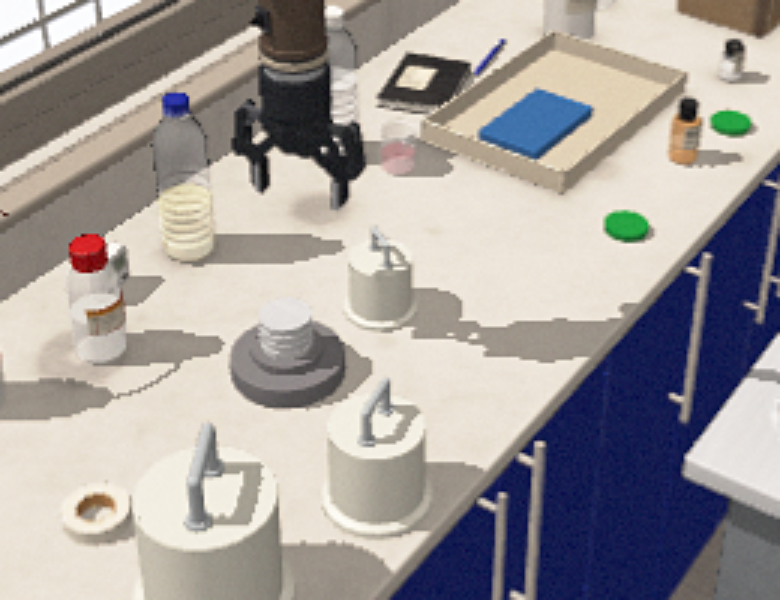

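send_rows(
  plan=[
    {"tx":-0.4,"ty":-0.3,"tz":-0.5,"ax":0,"ay":0,"az":0,"jaw":85},
    {"tx":-0.8,"ty":-0.6,"tz":-0.5,"ax":0,"ay":0,"az":0,"jaw":85},
    {"tx":-0.9,"ty":-0.7,"tz":0,"ax":0,"ay":0,"az":0,"jaw":85},
    {"tx":-0.9,"ty":-0.7,"tz":0,"ax":0,"ay":0,"az":0,"jaw":85},
    {"tx":-0.9,"ty":-0.7,"tz":0,"ax":0,"ay":0,"az":0,"jaw":85},
    {"tx":-0.7,"ty":-0.5,"tz":0,"ax":0,"ay":0,"az":0,"jaw":85},
    {"tx":-0.3,"ty":-0.2,"tz":0,"ax":0,"ay":0,"az":0,"jaw":85},
    {"tx":0,"ty":0,"tz":0,"ax":0,"ay":0,"az":0,"jaw":85},
  ],
)

```text
time_s: 47.55
tool_pos: [0.4165, 0.3206, 0.2878]
eef_rot: [0.002, 0.994, 0.111, -0.009]
contact_force: [-0.3, -0.2, 0.0]
finger_gap: 0.085
```

Run:
```python
from h import *
go(.385,.34,.3,12.5)
c=snap('wrist','w22.png')
x,y,yaw=.385,.395,.218
draw(c,[(circ(x,y,.057,.0),(0,255,0)),(circ(x,y,.049,.1),(255,0,0)),(bar(x,y,.136,yaw),(0,255,255))],(120,0,400,300),'w22o.png',2)
```

```text
t 47.5 p [0.4165 0.3206 0.2878] ang 12.73 tilt [-0.018  -0.0066] F [-0.35 -0.15  0.01] T [ 0.08 -0.02 -0.01] gap 0.0850 q6 0.35
total [-0.889 -0.86  -0.393] rows 1 each [-0.889 -0.86  -0.393]
turn units [0.023 0.182 0.038]
```

View pics/w22o.png

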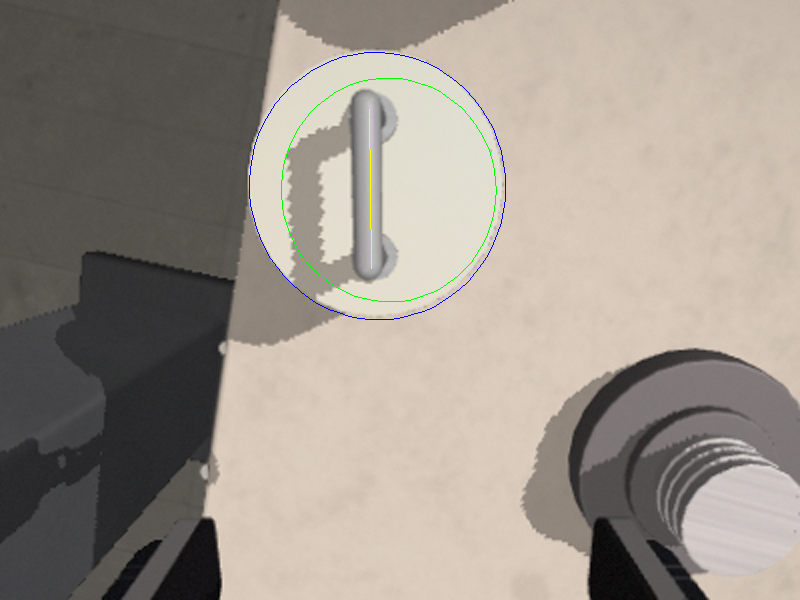

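Run:
```python
from h import *
c=load('w22.png')
a=atz(c,120+366/2,98/2,.137);b=atz(c,120+370/2,268/2,.137); m=(a+b)/2; d=a-b; print(a,b,m,np.linalg.norm(d),'yaw',np.degrees(np.arctan2(-d[0],d[1])))
# disc
P=np.array([atz(c,120+u/2,v/2,.1)[:2] for u,v in [(250,185),(502,180),(375,53),(375,319)]]); print(P)
go(m[0],m[1],.25,13)
```

```text
[0.37831643 0.42210632 0.137     ] [0.3905807  0.37037915 0.137     ] [0.38444856 0.39624274 0.137     ] 0.05316119126990012 yaw 13.338261914629406
[[0.33747948 0.38678011]
 [0.43088113 0.40965161]
 [0.3746277  0.4421369 ]
 [0.39507301 0.34671706]]
t 47.6 p [0.4172 0.3204 0.2878] ang 12.69 tilt [-0.0178 -0.0066] F [ 0.04 -0.03 -0.18] T [ 0.01 -0.05 -0.  ] gap 0.0850 q6 0.35
total [-0.484 -2.71   1.261] rows 3 each [-0.161 -0.903  0.42 ]
turn units [ 0.024  0.18  -0.052]
```

send_rows(
  plan=[
    {"tx":-0.16,"ty":-0.7,"tz":0,"ax":0.02,"ay":0.18,"az":-0.05,"jaw":80},
    {"tx":-0.16,"ty":-0.9,"tz":0.1,"ax":0,"ay":0,"az":0,"jaw":70},
    {"tx":-0.16,"ty":-0.8,"tz":0.3,"ax":0,"ay":0,"az":0,"jaw":60},
    {"tx":0,"ty":-0.2,"tz":0.3,"ax":0,"ay":0,"az":0,"jaw":60},
    {"tx":0,"ty":0,"tz":0,"ax":0,"ay":0,"az":0,"jaw":60},
  ],
)

```text
time_s: 48.1
tool_pos: [0.392, 0.3938, 0.2651]
eef_rot: [0.001, 0.994, 0.111, 0.003]
contact_force: [-0.3, 0.6, -0.7]
finger_gap: 0.0599
```

Run:
```python
from h import *
go(.3843,.3952,.191,13)
c=snap('wrist','w23.png')
x,y,yaw=.3843,.3952,.228
draw(c,[(circ(x,y,.057,.0),(0,255,0)),(circ(x,y,.049,.1),(255,0,0)),(bar(x,y,.136,yaw),(0,255,255))],(160,100,320,300),'w23o.png',2)
```

```text
t 48.1 p [0.392  0.3938 0.2651] ang 12.69 tilt [ 0.0054 -0.0013] F [-0.31  0.56 -0.73] T [-0.03  0.03 -0.02] gap 0.0599 q6 0.49
total [-0.251 -0.107  2.467] rows 3 each [-0.084 -0.036  0.822]
turn units [ 0.024 -0.047 -0.051]
```

View pics/w23o.png

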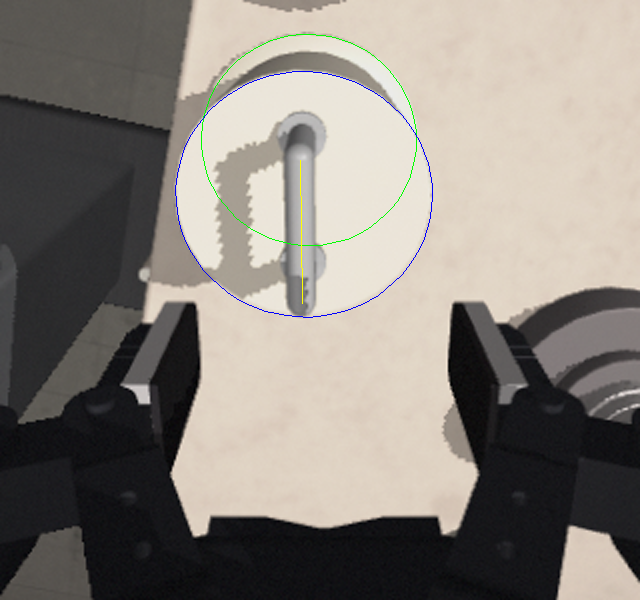

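send_rows(
  plan=[
    {"tx":-0.25,"ty":-0.1,"tz":0.4,"ax":0.02,"ay":-0.05,"az":-0.05,"jaw":60},
    {"tx":0,"ty":0,"tz":0.6,"ax":0,"ay":0,"az":0,"jaw":60},
    {"tx":0,"ty":0,"tz":0.4,"ax":0,"ay":0,"az":0,"jaw":60},
    {"tx":0,"ty":0,"tz":0,"ax":0,"ay":0,"az":0,"jaw":60},
  ],
)

```text
time_s: 48.55
tool_pos: [0.386, 0.3921, 0.2215]
eef_rot: [0.0, 0.994, 0.111, 0.0]
contact_force: [0.2, -0.8, -0.2]
finger_gap: 0.0596
```

Run:
```python
from h import *
go(.384,.395,.191,13)
```

```text
t 48.5 p [0.386  0.3921 0.2215] ang 12.75 tilt [ 0.0006 -0.0006] F [ 0.18 -0.79 -0.2 ] T [-0.04  0.06 -0.03] gap 0.0596 q6 0.49
total [-0.046 -0.108  1.016] rows 2 each [-0.023 -0.054  0.508]
turn units [ 0.007 -0.004 -0.042]
```

send_rows(
  plan=[
    {"tx":-0.05,"ty":-0.1,"tz":0.4,"ax":0,"ay":0,"az":-0.04,"jaw":50},
    {"tx":0,"ty":0,"tz":0.3,"ax":0,"ay":0,"az":0,"jaw":50},
    {"tx":0,"ty":0,"tz":0.2,"ax":0,"ay":0,"az":0,"jaw":50},
    {"tx":0,"ty":0,"tz":0,"ax":0,"ay":0,"az":0,"jaw":40},
  ],
)

```text
time_s: 48.95
tool_pos: [0.3842, 0.3944, 0.1927]
eef_rot: [0.0, 0.994, 0.113, 0.0]
contact_force: [-0.1, -0.1, -0.4]
finger_gap: 0.0398
```

Run:
```python
from h import *
go(.384,.395,.191,13)
```

```text
t 49.0 p [0.3842 0.3944 0.1927] ang 12.95 tilt [ 0.0009 -0.0003] F [-0.15 -0.06 -0.35] T [-0.01  0.01 -0.  ] gap 0.0398 q6 0.49
total [-0.003 -0.02   0.056] rows 1 each [-0.003 -0.02   0.056]
turn units [ 0.005 -0.008 -0.008]
```

send_rows(
  plan=[
    {"tx":0,"ty":0,"tz":0.04,"ax":0,"ay":0,"az":0,"jaw":14},
    {"tx":0,"ty":0,"tz":0,"ax":0,"ay":0,"az":0,"jaw":14},
    {"tx":0,"ty":0,"tz":0,"ax":0,"ay":0,"az":0,"jaw":14},
    {"tx":0,"ty":0,"tz":0,"ax":0,"ay":0,"az":0,"jaw":14},
    {"tx":0,"ty":0,"tz":0,"ax":0,"ay":0,"az":0,"jaw":0},
    {"tx":0,"ty":0,"tz":0,"ax":0,"ay":0,"az":0,"jaw":0},
    {"tx":0,"ty":0,"tz":0,"ax":0,"ay":0,"az":0,"jaw":0},
  ],
)

```text
time_s: 49.65
tool_pos: [0.3845, 0.395, 0.1925]
eef_rot: [-0.0, 0.994, 0.113, 0.001]
contact_force: [-1.3, -0.1, -0.5]
finger_gap: 0.0081
```

Run:
```python
from h import *
go(.384,.395,.33,13)
c=snap('wrist','w24.png')
x,y,yaw=.3843,.3952,.226
draw(c,[(circ(x,y,.057,.0),(0,255,0)),(circ(x,y,.049,.1),(255,0,0)),(bar(x,y,.136,yaw),(0,255,255))],(160,100,320,300),'w24o.png',2)
```

```text
t 49.6 p [0.3845 0.395  0.1925] ang 12.97 tilt [0.0021 0.0008] F [-1.33 -0.1  -0.53] T [0.03 0.04 0.  ] gap 0.0081 q6 0.49
total [-0.006 -0.007 -4.582] rows 5 each [-0.001 -0.001 -0.916]
turn units [-0.003 -0.021 -0.006]
```

View pics/w24o.png

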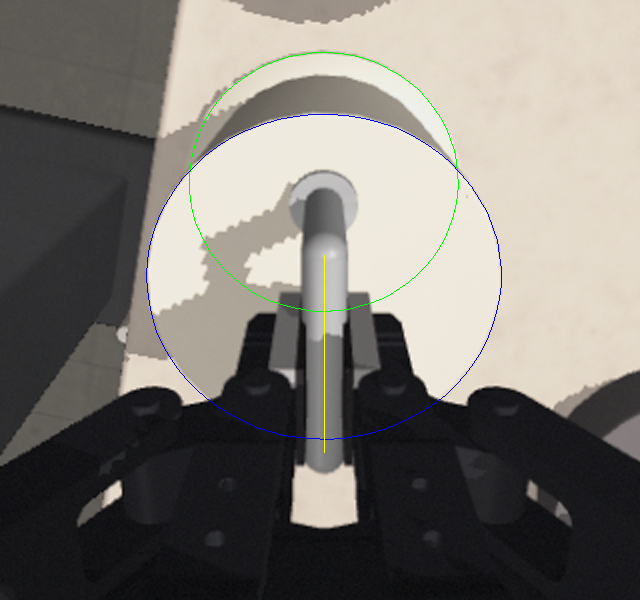

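send_rows(
  plan=[
    {"tx":0,"ty":0,"tz":-0.2,"ax":0,"ay":0,"az":0,"jaw":0},
    {"tx":0,"ty":0,"tz":-0.4,"ax":0,"ay":0,"az":0,"jaw":0},
    {"tx":0,"ty":0,"tz":-0.6,"ax":0,"ay":0,"az":0,"jaw":0},
    {"tx":0,"ty":0,"tz":-0.8,"ax":0,"ay":0,"az":0,"jaw":0},
    {"tx":0,"ty":0,"tz":-0.8,"ax":0,"ay":0,"az":0,"jaw":0},
    {"tx":0,"ty":0,"tz":-0.8,"ax":0,"ay":0,"az":0,"jaw":0},
    {"tx":0,"ty":0,"tz":-0.8,"ax":0,"ay":0,"az":0,"jaw":0},
    {"tx":0,"ty":0,"tz":0,"ax":0,"ay":0,"az":0,"jaw":0},
    {"tx":0,"ty":0,"tz":0,"ax":0,"ay":0,"az":0,"jaw":0},
  ],
)

```text
time_s: 50.6
tool_pos: [0.383, 0.3935, 0.3318]
eef_rot: [0.001, 0.994, 0.113, 0.0]
contact_force: [-0.9, -0.5, -3.9]
finger_gap: 0.0077
```

Run:
```python
from h import *
go(.585,.289,.33,13)
```

```text
t 50.6 p [0.383  0.3935 0.3318] ang 12.97 tilt [ 0.0002 -0.0013] F [-0.9  -0.47 -3.9 ] T [-0.06  0.06  0.06] gap 0.0077 q6 0.49
total [5.779 4.907 0.065] rows 6 each [0.963 0.818 0.011]
turn units [ 0.012  0.001 -0.005]
```

send_rows(
  plan=[
    {"tx":0.2,"ty":0.2,"tz":0,"ax":0,"ay":0,"az":0,"jaw":0},
    {"tx":0.5,"ty":0.4,"tz":0,"ax":0,"ay":0,"az":0,"jaw":0},
    {"tx":0.7,"ty":0.6,"tz":0,"ax":0,"ay":0,"az":0,"jaw":0},
    {"tx":0.7,"ty":0.6,"tz":0,"ax":0,"ay":0,"az":0,"jaw":0},
    {"tx":0.7,"ty":0.6,"tz":0,"ax":0,"ay":0,"az":0,"jaw":0},
    {"tx":0.7,"ty":0.6,"tz":0,"ax":0,"ay":0,"az":0,"jaw":0},
    {"tx":0.7,"ty":0.6,"tz":0,"ax":0,"ay":0,"az":0,"jaw":0},
    {"tx":0.5,"ty":0.4,"tz":0,"ax":0,"ay":0,"az":0,"jaw":0},
    {"tx":0.3,"ty":0.2,"tz":0,"ax":0,"ay":0,"az":0,"jaw":0},
    {"tx":0,"ty":0,"tz":0,"ax":0,"ay":0,"az":0,"jaw":0},
  ],
)

```text
time_s: 51.6
tool_pos: [0.5607, 0.2945, 0.3124]
eef_rot: [0.007, 0.993, 0.114, -0.013]
contact_force: [-0.4, 0.3, -2.1]
finger_gap: 0.0076
```

Run:
```python
from h import *
go(.585,.289,.30,13)
```

```text
t 51.6 p [0.5607 0.2945 0.3124] ang 13.05 tilt [-0.0237 -0.017 ] F [-0.44  0.29 -2.11] T [ 0.03 -0.01 -0.08] gap 0.0076 q6 0.19
total [0.76  0.356 0.396] rows 1 each [0.76  0.356 0.396]
turn units [0.107 0.257 0.01 ]
```

send_rows(
  plan=[
    {"tx":0.4,"ty":0.2,"tz":-0.2,"ax":0.1,"ay":0.25,"az":0,"jaw":0},
    {"tx":0.35,"ty":0.15,"tz":0,"ax":0,"ay":0,"az":0,"jaw":0},
    {"tx":0,"ty":0,"tz":0,"ax":0,"ay":0,"az":0,"jaw":0},
    {"tx":0,"ty":0,"tz":0,"ax":0,"ay":0,"az":0,"jaw":0},
  ],
)

```text
time_s: 52.0
tool_pos: [0.5849, 0.2907, 0.318]
eef_rot: [-0.001, 0.993, 0.115, -0.001]
contact_force: [0.1, -0.2, -2.4]
finger_gap: 0.0079
```

Run:
```python
from h import *
go(.585,.289,.30,13)
```

```text
t 52.0 p [0.5849 0.2907 0.318 ] ang 13.19 tilt [-0.0015  0.0009] F [ 0.13 -0.18 -2.41] T [-0.02  0.02 -0.01] gap 0.0079 q6 0.16
total [-0.009  0.056  0.6  ] rows 1 each [-0.009  0.056  0.6  ]
turn units [-0.012  0.011  0.032]
```

send_rows(
  plan=[
    {"tx":0,"ty":0.05,"tz":0.3,"ax":0,"ay":0,"az":0.03,"jaw":0},
    {"tx":0,"ty":0,"tz":0.3,"ax":0,"ay":0,"az":0,"jaw":0},
    {"tx":0,"ty":0,"tz":0.3,"ax":0,"ay":0,"az":0,"jaw":0},
    {"tx":0,"ty":0,"tz":0,"ax":0,"ay":0,"az":0,"jaw":0},
  ],
)

```text
time_s: 52.4
tool_pos: [0.5834, 0.2901, 0.2885]
eef_rot: [-0.001, 0.993, 0.114, -0.002]
contact_force: [0.4, 0.3, -3.1]
finger_gap: 0.0081
```

Run:
```python
from h import *
go(.585,.289,.25,13)
c=snap('side','s5.png'); cv2.imwrite('pics/s5c.png',cv2.resize(c['frame'][150:300,200:360,::-1],None,fx=4,fy=4))
c=snap('wrist','w25.png')
x,y=.585,.289; s=telemetry.observe()['tool_pos']; r=s[2]-.1925
draw(c,[(circ(x,y,.066,.028),(0,0,255)),(circ(s[0],s[1],.057,r),(0,255,0)),(circ(s[0],s[1],.049,r+.1),(255,0,0))],(160,60,320,300),'w25o.png',2)
```

```text
t 52.4 p [0.5834 0.2901 0.2885] ang 13.11 tilt [-0.0031  0.0008] F [ 0.42  0.32 -3.08] T [-0.04  0.04  0.04] gap 0.0081 q6 0.16
total [0.046 0.048 1.284] rows 2 each [0.023 0.024 0.642]
turn units [-0.014  0.027  0.018]
```

View pics/s5c.png

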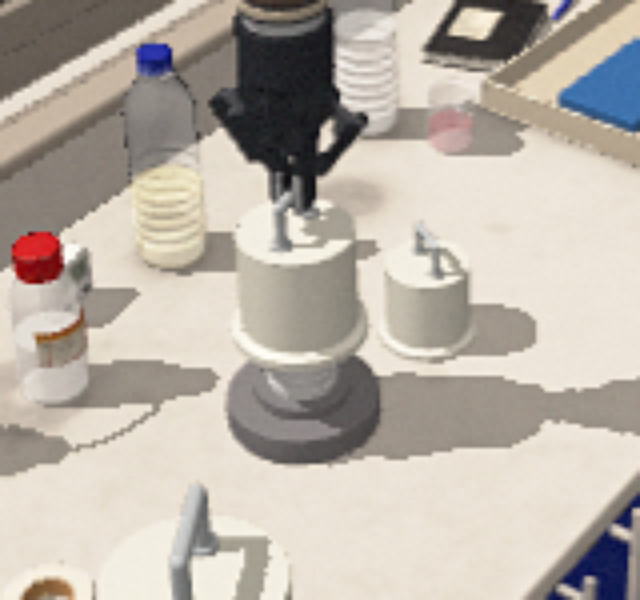

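View pics/w25o.png

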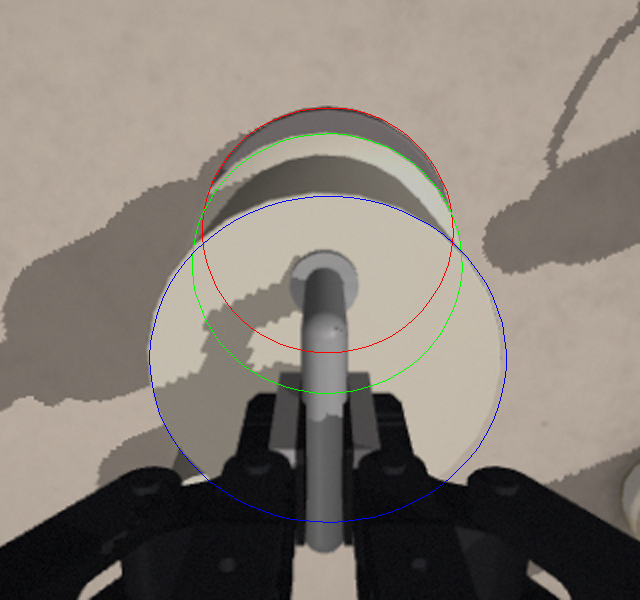

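Alignment matches the model; the cover is over the pile. Lowering further.

send_rows(
  plan=[
    {"tx":0.04,"ty":0.04,"tz":0.3,"ax":0,"ay":0.03,"az":0.02,"jaw":0},
    {"tx":0,"ty":0,"tz":0.3,"ax":0,"ay":0,"az":0,"jaw":0},
    {"tx":0,"ty":0,"tz":0.3,"ax":0,"ay":0,"az":0,"jaw":0},
    {"tx":0,"ty":0,"tz":0.2,"ax":0,"ay":0,"az":0,"jaw":0},
    {"tx":0,"ty":0,"tz":0,"ax":0,"ay":0,"az":0,"jaw":0},
  ],
)

```text
time_s: 53.0
tool_pos: [0.5862, 0.2896, 0.2547]
eef_rot: [-0.001, 0.994, 0.113, 0.002]
contact_force: [0.0, 0.4, -3.5]
finger_gap: 0.0079
```

Run:
```python
from h import *
go(.585,.289,.2205,13)
```

```text
t 53.0 p [0.5862 0.2896 0.2547] ang 12.97 tilt [0.0036 0.003 ] F [ 0.02  0.37 -3.5 ] T [ 0.02 -0.01 -0.01] gap 0.0079 q6 0.16
total [-0.049  0.012  1.14 ] rows 2 each [-0.025  0.006  0.57 ]
turn units [-0.021 -0.04  -0.005]
```

send_rows(
  plan=[
    {"tx":-0.04,"ty":0.01,"tz":0.2,"ax":-0.02,"ay":-0.04,"az":0,"jaw":0},
    {"tx":0,"ty":0,"tz":0.2,"ax":0,"ay":0,"az":0,"jaw":0},
    {"tx":0,"ty":0,"tz":0.1,"ax":0,"ay":0,"az":0,"jaw":0},
    {"tx":0,"ty":0,"tz":0,"ax":0,"ay":0,"az":0,"jaw":0},
  ],
)

```text
time_s: 53.4
tool_pos: [0.5852, 0.2891, 0.2384]
eef_rot: [0.0, 0.994, 0.113, -0.0]
contact_force: [-0.4, -0.7, -3.4]
finger_gap: 0.0082
```

Run:
```python
from h import *
go(.585,.289,.2205,13)
```

```text
t 53.4 p [0.5852 0.2891 0.2384] ang 12.97 tilt [-0.0002 -0.0001] F [-0.44 -0.67 -3.44] T [0.01 0.03 0.01] gap 0.0082 q6 0.17
total [-0.007  0.001  0.596] rows 1 each [-0.007  0.001  0.596]
turn units [ 0.001  0.002 -0.005]
```

Rim now about 46 mm up, boss top at 40 mm. Slow steps past the boss.

send_rows(
  plan=[
    {"tx":0,"ty":0,"tz":0.05,"ax":0,"ay":0,"az":0,"jaw":0},
    {"tx":0,"ty":0,"tz":0.05,"ax":0,"ay":0,"az":0,"jaw":0},
    {"tx":0,"ty":0,"tz":0.05,"ax":0,"ay":0,"az":0,"jaw":0},
    {"tx":0,"ty":0,"tz":0.05,"ax":0,"ay":0,"az":0,"jaw":0},
    {"tx":0,"ty":0,"tz":0.05,"ax":0,"ay":0,"az":0,"jaw":0},
  ],
)

```text
time_s: 53.9
tool_pos: [0.5859, 0.2894, 0.2316]
eef_rot: [-0.0, 0.994, 0.113, 0.001]
contact_force: [-0.4, 0.3, -2.7]
finger_gap: 0.0078
```

send_rows(
  plan=[
    {"tx":0,"ty":0,"tz":0.05,"ax":0,"ay":0,"az":0,"jaw":0},
    {"tx":0,"ty":0,"tz":0.05,"ax":0,"ay":0,"az":0,"jaw":0},
    {"tx":0,"ty":0,"tz":0.05,"ax":0,"ay":0,"az":0,"jaw":0},
  ],
)

```text
time_s: 54.2
tool_pos: [0.586, 0.2894, 0.2268]
eef_rot: [-0.0, 0.994, 0.113, 0.001]
contact_force: [-1.1, -0.0, -2.5]
finger_gap: 0.0074
```

Run:
```python
from h import *
go(.585,.289,.2205,13)
```

```text
t 54.2 p [0.586  0.2894 0.2268] ang 12.97 tilt [0.0024 0.0009] F [-1.07 -0.02 -2.54] T [-0.04 -0.01 -0.04] gap 0.0074 q6 0.17
total [-0.037  0.006  0.211] rows 1 each [-0.037  0.006  0.211]
turn units [-0.003 -0.024 -0.005]
```

send_rows(
  plan=[
    {"tx":-0.03,"ty":0,"tz":0.04,"ax":0,"ay":-0.02,"az":0,"jaw":0},
    {"tx":0,"ty":0,"tz":0.04,"ax":0,"ay":0,"az":0,"jaw":0},
    {"tx":0,"ty":0,"tz":0.03,"ax":0,"ay":0,"az":0,"jaw":0},
  ],
)

```text
time_s: 54.5
tool_pos: [0.585, 0.2892, 0.223]
eef_rot: [-0.0, 0.994, 0.113, -0.0]
contact_force: [-0.1, -0.7, -1.9]
finger_gap: 0.008
```

send_rows(
  plan=[
    {"tx":0,"ty":0,"tz":0.02,"ax":0,"ay":0,"az":0,"jaw":0},
    {"tx":0,"ty":0,"tz":0.02,"ax":0,"ay":0,"az":0,"jaw":0},
  ],
)

```text
time_s: 54.7
tool_pos: [0.585, 0.2892, 0.2217]
eef_rot: [-0.0, 0.994, 0.113, -0.0]
contact_force: [-0.2, 0.3, -2.6]
finger_gap: 0.0076
```

send_rows(
  plan=[
    {"tx":0,"ty":0,"tz":0.02,"ax":0,"ay":0,"az":0,"jaw":0},
    {"tx":0,"ty":0,"tz":0.015,"ax":0,"ay":0,"az":0,"jaw":0},
  ],
)

```text
time_s: 54.9
tool_pos: [0.585, 0.2892, 0.2207]
eef_rot: [-0.0, 0.994, 0.113, -0.0]
contact_force: [-1.4, -1.4, -0.5]
finger_gap: 0.0079
```

send_rows(
  plan=[
    {"tx":0,"ty":0,"tz":0.015,"ax":0,"ay":0,"az":0,"jaw":0},
  ],
)

```text
time_s: 55.0
tool_pos: [0.585, 0.2892, 0.2207]
eef_rot: [-0.0, 0.994, 0.113, -0.0]
contact_force: [-1.0, -0.7, -0.2]
finger_gap: 0.0079
```

send_rows(
  plan=[
    {"tx":0,"ty":0,"tz":0.015,"ax":0,"ay":0,"az":0,"jaw":0},
  ],
)

```text
time_s: 55.1
tool_pos: [0.585, 0.2892, 0.2207]
eef_rot: [-0.0, 0.994, 0.113, -0.0]
contact_force: [-1.7, -0.2, 0.7]
finger_gap: 0.0077
```

send_rows(
  plan=[
    {"tx":0,"ty":0,"tz":0.015,"ax":0,"ay":0,"az":0,"jaw":0},
  ],
)

```text
time_s: 55.2
tool_pos: [0.585, 0.2892, 0.2208]
eef_rot: [-0.0, 0.994, 0.113, -0.0]
contact_force: [-1.5, -0.0, 0.3]
finger_gap: 0.0077
```

send_rows(
  plan=[
    {"tx":0,"ty":0,"tz":0,"ax":0,"ay":0,"az":0,"jaw":12},
    {"tx":0,"ty":0,"tz":0,"ax":0,"ay":0,"az":0,"jaw":20},
    {"tx":0,"ty":0,"tz":0,"ax":0,"ay":0,"az":0,"jaw":50},
    {"tx":0,"ty":0,"tz":0,"ax":0,"ay":0,"az":0,"jaw":50},
    {"tx":0,"ty":0,"tz":0,"ax":0,"ay":0,"az":0,"jaw":50},
    {"tx":0,"ty":0,"tz":-0.3,"ax":0,"ay":0,"az":0,"jaw":60},
    {"tx":0,"ty":0,"tz":-0.6,"ax":0,"ay":0,"az":0,"jaw":60},
    {"tx":0,"ty":0,"tz":-0.9,"ax":0,"ay":0,"az":0,"jaw":60},
    {"tx":0,"ty":0,"tz":-0.9,"ax":0,"ay":0,"az":0,"jaw":60},
    {"tx":0,"ty":0.5,"tz":-0.4,"ax":0,"ay":0,"az":0,"jaw":60},
    {"tx":0,"ty":0.8,"tz":0,"ax":0,"ay":0,"az":0,"jaw":60},
    {"tx":0,"ty":0.5,"tz":0,"ax":0,"ay":0,"az":0,"jaw":60},
    {"tx":0,"ty":0,"tz":0,"ax":0,"ay":0,"az":0,"jaw":60},
    {"tx":0,"ty":0,"tz":0,"ax":0,"ay":0,"az":0,"jaw":60},
  ],
)

```text
time_s: 56.6
tool_pos: [0.5993, 0.2329, 0.321]
eef_rot: [-0.0, 0.994, 0.113, 0.003]
contact_force: [0.5, 0.7, -0.4]
finger_gap: 0.0601
```

Run:
```python
from h import *
go(.585,.289,.30,13)
c=snap('side','s6.png'); cv2.imwrite('pics/s6c.png',cv2.resize(c['frame'][130:330,180:440,::-1],None,fx=3,fy=3))
c=snap('wrist','w26.png')
x,y=.585,.289
draw(c,[(circ(x,y,.066,.028),(0,0,255)),(circ(x,y,.057,.040),(0,255,0)),(circ(x,y,.049,.128),(255,0,0))],(160,0,320,300),'w26o.png',2)
c=snap('top','t6.png')
```

```text
t 56.6 p [0.5993 0.2329 0.321 ] ang 12.96 tilt [0.0059 0.0017] F [ 0.45  0.7  -0.41] T [0.01 0.01 0.  ] gap 0.0601 q6 0.08
total [-0.048 -1.93   0.7  ] rows 2 each [-0.024 -0.965  0.35 ]
turn units [-0.003 -0.059 -0.007]
```

View pics/s6c.png

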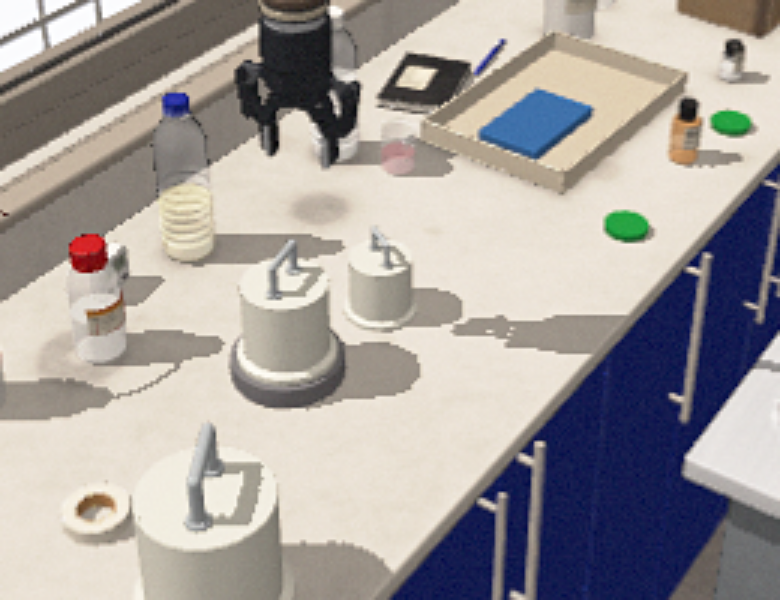

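View pics/w26o.png

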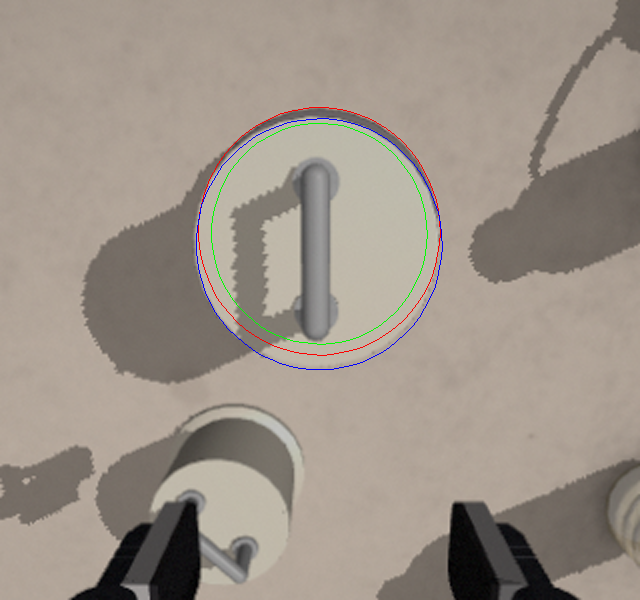

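View pics/t6.png

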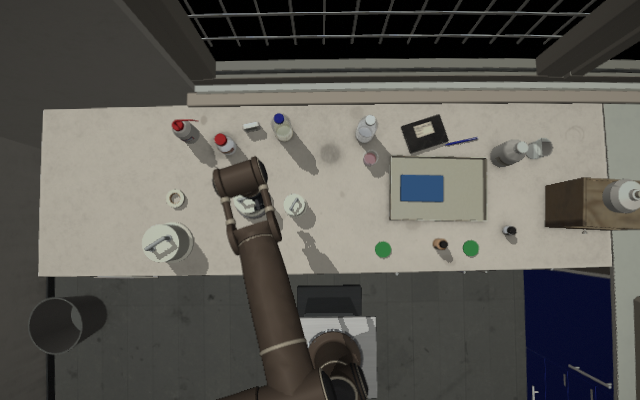

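Run:
```python
from h import *
print(bot.close_job())
```

```text
the job is handed in; nothing more can be done
None
```

I lifted the middle-sized cover by its bail and stood it on the worktop. I then stacked the three loose tins on the pile one at a time, put the cover back, and handed the job in at about 57 s.

- **Tins:** There were three loose tins, at about (0.427, 0.004), (0.554, −0.125) and (0.400, −0.289) m. I let go of each only after a felt touch. The touches put the pile top at 50.8, then 61.7, then 72.8 mm, the expected 11 mm steps. Wrist pictures showed each tin within about 1 mm of the stand axis.
- **Cover:** While it stood aside, the cover was knocked about 45 mm toward the front edge. I measured it again and picked it up from there. It touched down with its rim about 28 mm up, which is fully on the flange. The last wrist and side pictures match that pose.
- **Left alone:** In the last top picture the bottle, the beaker, both green look-alikes and the other two covers are where they started.
- **One firm push:** Feeling for the worktop before the first grasp, the fingertips pressed with about 22 N; everything else stayed well below that.
- **Readings that disagreed:** The top camera put the stand axis about 6 mm off the wrist camera's value. I used the wrist camera, and every touch and fit agreed with it.

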